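# Contact-test a batch of amplifier modules and sort them

## Robot

A 6-joint arm with a two-finger parallel gripper is mounted at the origin on the work surface. World frame = base frame: x ahead of the robot, y to its left, z up, the work surface at z = 0. Lengths are in mm, angles in rad, forces in N, time in s.
With the tool pointing down it reaches from about 275 to 1000 mm from the base axis. Payload 8.4 kg.
Tool frame: the origin (TCP) lies between the finger pads; the fingertips stand r.nose_length ahead of it and the grasp point (between the pads) lies 8 mm behind it (r.nose_length is the distance from the TCP to the fingertips, in mm); y points along the fingers, x is the direction in which the jaws open and shut, and the axes are right-handed (so a half turn about y gives the same grasp; the last joint's range is limited). The gripper opens to 85 mm and grips with 20 to 120 N. Pads are 22 mm wide; open, the fingers measure 114 mm over their backs; the gripper's body (76 mm by 85 mm) begins 54 mm behind the grasp point. The pads swing forward as they close: fully open they stand 13 mm farther back than shut.
Start: joints at [-1.171, 0.353, 1.633, -0, 1.155, -0.002], TCP at [244.421, -575.227, 205.281] pointing down, gripper open.
Joint ranges: [-2.63, 2.63], [-0.92, 2.1], [0.06, 2.66], [-1.3, 4.44], [0, 2.69], [-3.02, 3.02]. Speed limits (rad/s): [2.22, 2.22, 2.79, 3.14, 3.14, 3.14].

## Interface

Orientations are given as [roll, pitch, yaw] about the fixed x, y, z axes, in that order (R = Rz(yaw) Ry(pitch) Rx(roll)).
In Python, from rig import r, cams, order gives the robot as it stands. The module is installed in compiled form; this text tells all that it offers.
- The arm moves only by the shell command python3 -m crank 'ROWS' [FORCE]. ROWS is JSON, a list of rows, each a list of 7 numbers: the turn, a rotation vector about the tool's x, y, z in degrees, then the shift along the tool's x, y, z in cm, then the opening, from -1 (shut) to 1 (fully open). A call has exactly 10 rows; each row shifts and turns the pose as measured when the row begins, along the tool's axes as they then stand; what a row does not reach is not made up. A row lasts 1/12 s, in which the tool goes at most 41.7 mm and 7.16 degrees, less where a joint would pass 70% of its speed; a pose out of reach is approached as far as the arm can. A call with a gripper value outside its range is refused whole. The fingers move at their own pace and stop on an object; FORCE is the grip in N (left out, the last holds). Time passes only in rows, so rows that do not move let the fingers close, or fill a call up. It gives the time, the measured TCP pose, the force and the opening at its end, in the units of the state.
- r.sense(): the state, without advancing time (a new reading comes with each control period).
- cams.grab_frame(name): name is "scene" or "top"; returns the picture (400x640x3 uint8, blue, green, red); there is no depth.
- cams.camera_info(name): a dict with "intrinsics" (3x3 intrinsics, pixels), "view" (4x4, takes a point from world to camera coordinates). Camera axes: x right, y up, looking along -z (the intrinsics and any distortion apply to the point x, -y, -z); pixel columns grow to the right and rows downward; lengths in mm; the calibration is good to about 2 mm. A picture is of the moment at which its call begins. camera_info takes no time and is no camera call.
- order.sign_off(): hands the job in, once; it reports no verdict.
The state is a dict: "clock": time; "qpos": joint angles; "qvel": joint speeds; "joint_efforts": joint torques, N m; "eef_pos": TCP position; "tcp_rot": TCP orientation; "contact_force": force on the tool from outside, world axes, zero at the start; "wrist_torque": the same for the moment, N m; "opening": opening from 0.0 (shut) to 1.0 (fully open).
Only numpy, scipy, OpenCV 4.12 (cv2) and the standard library are available. Lean on these libraries where they do the work, as an engineer would, in place of code of your own. Each camera call takes 0.05 s, during which the arm holds its last target.

## Task

Lay all the amplifier modules on the desk flat in the three nests of the sprung test jig, one to a nest, and if there are only two modules put the wooden blank in the nest left over; then take the flat press block by its handle, press squarely down on all three until the sprung plate bottoms out level, and hold it there for a good second. Then put the press block, and the blank if used, back upright on the rubber mat, and sort the modules: finned ones into the plywood box, plain ones into the metal tray, each flat on the bottom, none stacked. Leave the mug, the screwdriver and the jar alone.

Things in the scene. Friction and masses are not known exactly. Their poses are not given: they have to be found in the camera images.
- fin1: Finned module (heat sink with five fins along its length), 80 x 36 x 30 mm high, 0.12 kg, bare aluminium. Origin: centre of its underside; x along its 80 mm length, y across its 36 mm width, z up. May be absent (None). 
- fin2: Second finned module, same as the first. May be absent (None).
- can1: Plain module (smooth closed box with a small brass connector sticking out 6 mm at each end, look only), 80 x 36 x 30 mm high, 0.12 kg, bare aluminium. Origin: centre of its underside; x along its 80 mm length, y across its 36 mm width, z up. May be absent (None). 
- can2: Second plain module, same as the first. May be absent (None). In all two or three modules are present.
- press: Press block: flat aluminium plate 76 (x) x 190 (y) x 12 mm with an upright wooden bar handle in its middle, 28 mm thick in x, 60 mm long in y, from 12 to 56 mm above the underside; 0.35 kg. Origin: centre of its underside, z up. At the start it stands on the mat.
- blank: Wooden blank, a plain brown block 80 (x) x 36 (y) x 30 mm high, 0.12 kg, that fills a nest when a module is missing, so that the press block bears evenly. Origin: centre of its underside. Stands on the mat at the start; always there.
- mat: Black rubber mat fixed on the desk, 110 (x) x 300 (y) x 4 mm thick, where the press block and the blank belong. Origin: centre of its underside.
- press_spot (a point): Point on the top of the mat, 45 mm to -y of its middle: a good place for the centre of the press block.
- blank_spot (a point): Point on the top of the mat, 110 mm to +y of its middle: a good place for the centre of the blank, its length along the mat's x.
- plate (a joint): How far the sprung plate of the jig has been pressed down, m: 0 at rest, 0.012 bottomed out. Springs: about 9 N of downward load starts it moving (three modules alone do not move it), about 20 N in all, weights included, bottoms it; it returns by itself. The plate can also rock on its springs (about 5 Nm per rad, up to 0.09 rad), so off-centre load tilts it.
- plate_top (a point): Centre of the top of the sprung plate (floor of the nests), 54 mm above the desk at rest; x, y, z are the plate's axes and move with it. Plate 116 (x) x 236 (y) mm on a fixed grey base 130 x 250 mm, 26 mm high. Its guide bars stand 6 mm above the nest floors.
- nest0 (a point): Floor centre of the outer nest at the plate's -y end (72 mm from the middle). Each nest is a pocket 96 (x) x 50 (y) mm, 6 mm deep, with brass contacts in its floor; a module lies in it with its length along the plate's x, with 7 mm of play all round.
- nest1 (a point): Floor centre of the middle nest.
- nest2 (a point): Floor centre of the outer nest at the plate's +y end (72 mm from the middle).
- wood_box: Open plywood box for finned modules, fixed on the desk, 146 (x) x 216 (y) x 45 mm high outside, walls and floor 8 mm. Origin: centre of its underside.
- metal_tray: Open shallow sheet-steel tray for plain modules, fixed on the desk, 136 (x) x 206 (y) x 24 mm high outside, walls and floor 3 mm. Origin: centre of its underside. The box and the tray may change places.
- mug: White mug 80 mm across, 80 mm high; bystander. Origin: centre of its underside.
- driver: Screwdriver lying beyond the jig; bystander.
- jar: Amber glass jar 60 mm across, 60 mm high; bystander. Origin: centre of its underside.
Not all that is in view belongs to the job. Leave any pink or turquoise look-alike of the fin2 alone.

How it is judged:
By the outcome, as a careful person would: the job done as asked, in the order asked, and still so for the second after the job is handed in, with the robot touching nothing.
Of fin1, fin2, can1, can2 only 2 to 3 are there at a start; the rules pass over those that are not, and their reading is None.
At some moment in a run one of fin1, fin2, can1, can2 may be knocked a few centimetres aside while the robot is not near it.
Once in a run the grip may slacken for a moment while it holds something.
It also fails if it takes over 200 s, if anything falls off the work surface, if the arm or the gripper's body presses on something with over 40 N, if the wrist force passes 120 N, or if a joint passes its speed limit or range.

## Working session

There is one attempt and no reset: what is moved stays moved. The work goes in short steps, Python scripts to look and compute and a shell command to move; the robot and the scene stay as the last step left them, time stands still between calls to the robot, and variables do not carry over. Pictures are saved under pics/ and viewed, and the job is handed in when it is done.

```bash
mkdir -p pics; ls
python3 - <<'E'
from rig import r,cams,order
import cv2,numpy as np
np.set_printoptions(precision=4,suppress=True)
for n in("scene","top"):
    cv2.imwrite(f"pics/{n}0.png",cams.grab_frame(n)); i=cams.camera_info(n); print(n,i)
print(r.sense(), r.nose_length)
E
```

```text
pics
scene {'intrinsics': array([[379.4254,   0.    , 324.0686],
       [  0.    , 379.4254, 193.9252],
       [  0.    ,   0.    ,   1.    ]]), 'view': array([[   -0.3323,     0.9431,    -0.0053,   267.2201],
       [   -0.7989,    -0.2785,     0.5331,   419.7534],
       [    0.5013,     0.1814,     0.846 , -1424.9704],
       [    0.    ,     0.    ,     0.    ,     1.    ]])}
top {'intrinsics': array([[392.7481,   0.    , 319.4679],
       [  0.    , 392.7481, 200.8068],
       [  0.    ,   0.    ,   1.    ]]), 'view': array([[    0.017 ,    -0.9997,    -0.0175,   -49.6371],
       [    0.9915,     0.0146,     0.1293,  -592.4364],
       [   -0.129 ,    -0.0195,     0.9915, -1044.938 ],
       [    0.    ,     0.    ,     0.    ,     1.    ]])}
{'clock': 0.1, 'qpos': array([-1.1714,  0.3536,  1.634 ,  0.    ,  1.1552, -0.0024]), 'qvel': array([-0.0013, -0.0003, -0.0008,  0.001 , -0.    ,  0.0012]), 'joint_efforts': array([ -0.0004, -60.6356, -34.2821,  -0.0001,   0.004 ,  -0.    ]), 'eef_pos': array([ 244.264 , -574.7945,  204.6486]), 'tcp_rot': array([-1.5708,  0.0012, -1.169 ]), 'contact_force': array([-0.1274, -0.1793,  0.0096]), 'wrist_torque': array([ 0.0055,  0.0086, -0.0404]), 'opening': 1.0005013722701843} 11.0
```

View pics/scene0.png

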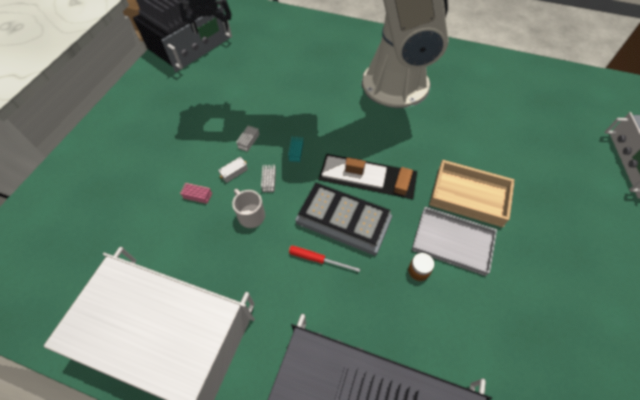

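View pics/top0.png

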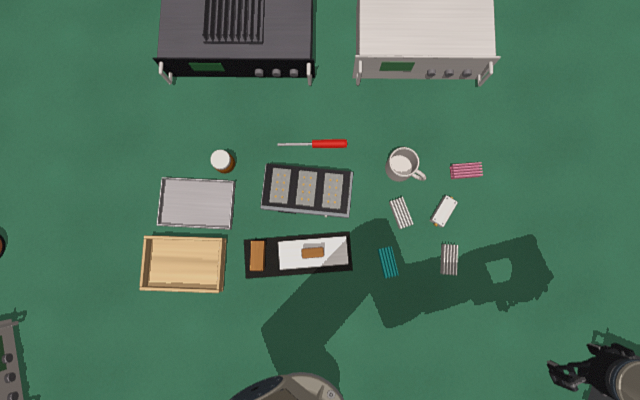

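The pictures show three modules: finned at top-view (401,212) and (450,259), and plain at (445,210), so the blank stays put. The jig is at (307,190), the press at (313,252), the box at (183,264) and the tray at (196,203). The pink and turquoise pieces are decoys.

```bash
cat > h.py <<'E'
import numpy as np,cv2
from rig import r,cams,order
from scipy.spatial.transform import Rotation as Ro
np.set_printoptions(precision=2,suppress=True)
def ray(n,uv):
    i=cams.camera_info(n);K=i["intrinsics"];V=i["view"];R=V[:3,:3];t=V[:3,3]
    x=(uv[0]-K[0,2])/K[0,0];y=(uv[1]-K[1,2])/K[1,1]
    return -R.T@t, R.T@np.array([x,-y,-1.])
def onz(n,uv,z):
    c,d=ray(n,uv); return (c+d*(z-c[2])/d[2])
def proj(n,p):
    i=cams.camera_info(n);K=i["intrinsics"];V=i["view"];q=V[:3,:3]@np.array(p,float)+V[:3,3]
    return np.array([K[0,2]+K[0,0]*q[0]/-q[2],K[1,2]+K[1,1]*q[1]/q[2]])
def blobs(m,lo=60,hi=1e9):
    cs,_=cv2.findContours(m.astype(np.uint8),cv2.RETR_EXTERNAL,cv2.CHAIN_APPROX_NONE)
    return [c for c in cs if lo<cv2.contourArea(c)<hi]
def crop(n,im,u0,v0,u1,v1,k,name):
    cv2.imwrite(f"pics/{name}.png",cv2.resize(im[v0:v1,u0:u1],None,fx=k,fy=k,interpolation=cv2.INTER_CUBIC))
def rect(n,c,z):
    P=np.array([onz(n,p[0],z)[:2] for p in c],np.float32)
    (cx,cy),(w,h),a=cv2.minAreaRect(P)
    if w<h: w,h,a=h,w,a+90
    return np.array([cx,cy,w,h,(a+90)%180-90])
def st():
    s=r.sense();R=Ro.from_euler('xyz',s["tcp_rot"]).as_matrix()
    print("t",round(s["clock"],2),"pos",s["eef_pos"],"x",R[:,0],"y",R[:,1],"F",s["contact_force"],"op",round(float(s["opening"]),3),"q",s["qpos"]);return s,R
def move(p,yawdeg,s=None):
    """print delta in tool axes to TCP p with jaw x axis at yawdeg (mod 180), tool y down"""
    s,R=st();d=R.T@(np.array(p)-s["eef_pos"])/10
    a=np.radians(yawdeg);best=None
    for k in(0,np.pi):
        X=np.array([np.cos(a+k),np.sin(a+k),0]);Y=np.array([0,0,-1.]);T=np.stack([X,Y,np.cross(X,Y)],1)
        v=np.degrees(Ro.from_matrix(R.T@T).as_rotvec());print("shift cm now-axes",d,"turn",v,"| rows needed",abs(np.linalg.norm(d))/4.17,np.linalg.norm(v)/7.16)
E
python3 - <<'E'
from h import *
im=cams.grab_frame("top")
hsv=cv2.cvtColor(im,cv2.COLOR_BGR2HSV)
crop("top",im,360,140,500,290,5,"mods"); crop("top",im,130,140,370,300,3.3,"jig")
m=(hsv[...,1]<60)&(hsv[...,2]>100)
for c in blobs(m,100):
    print(cv2.boundingRect(c),cv2.contourArea(c),rect("top",c,30))
E
```

```text
(291, 376, 50, 24) 541.0 [103.68 -39.91 136.6   42.63  57.17]
(0, 325, 23, 75) 853.0 [147.54 777.1  193.43  58.63   7.06]
(443, 244, 16, 32) 281.0 [ 440.54 -396.18   82.55   40.54   -4.34]
(278, 236, 70, 34) 1860.0 [451.56 -23.47 189.2   76.97 -84.47]
(389, 196, 25, 33) 426.0 [ 565.29 -264.32   82.67   44.15   21.13]
(429, 195, 29, 33) 412.5 [ 570.27 -383.38   88.69   41.94  -33.41]
(156, 177, 78, 53) 3491.0 [584.52 307.79 208.2  139.76  88.16]
(322, 173, 21, 36) 588.5 [623.65 -75.18  98.8   51.05  -4.23]
(260, 171, 93, 47) 345.0 [580.91 -16.76 273.86 120.99 -72.26]
(296, 170, 21, 37) 577.5 [629.89  -1.96  98.58  50.49  -5.24]
(269, 168, 22, 36) 576.5 [636.14  71.92  98.55  50.42  -4.75]
(210, 149, 20, 21) 299.0 [709.43 244.9   58.21  54.03   2.69]
(385, 147, 42, 35) 945.5 [ 702.45 -277.25  112.53   97.32  -86.56]
(352, 0, 149, 87) 10599.5 [1065.22 -341.32  427.61  266.37  -89.72]
```

View pics/mods.png

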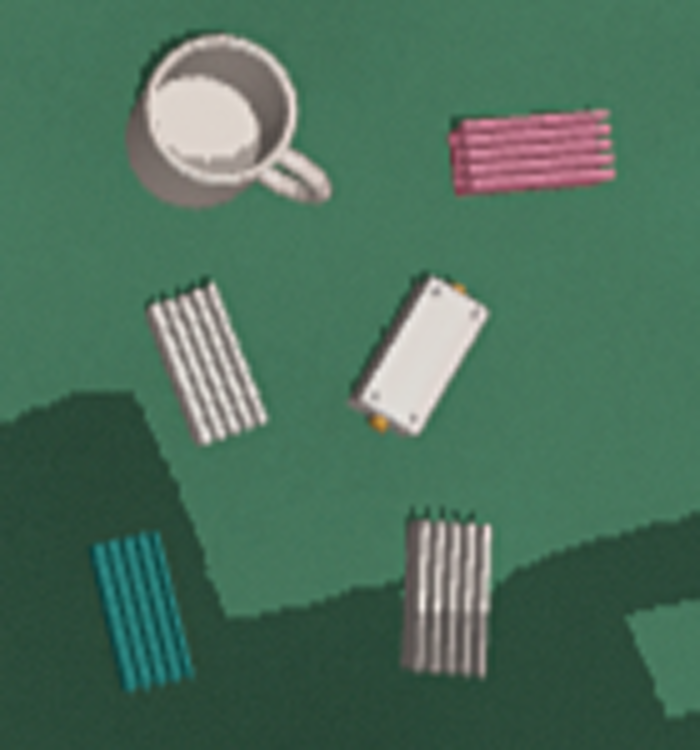

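View pics/jig.png

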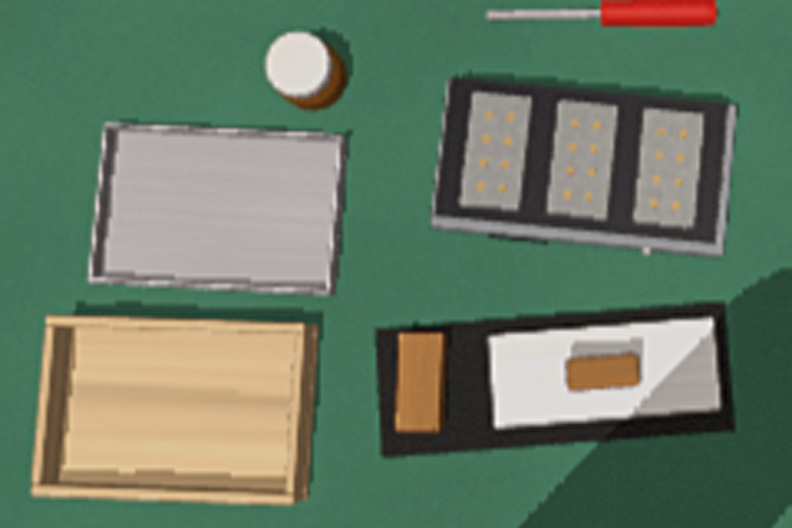

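```bash
cat >> h.py <<'E'
def modrect(c,z0=0,L=80,n="top"):
    x,y,w,h,a=rect(n,c,z0+30)
    C=ray(n,(0,0))[0]
    u=np.array([np.cos(np.radians(a)),np.sin(np.radians(a))]);v=np.array([-u[1],u[0]])
    d=C[:2]-[x,y]
    p=np.array([x,y])-u*np.sign(d@u)*max(0,w-L)/2-v*np.sign(d@v)*max(0,h-36)/2
    return p,(w,h),a
def mods(z0=0):
    im=cams.grab_frame("top");hsv=cv2.cvtColor(im,cv2.COLOR_BGR2HSV)
    m=(hsv[...,1]<60)&(hsv[...,2]>100)
    for c in blobs(m,150,700):
        p,s,a=modrect(c,z0); print(cv2.boundingRect(c),"area",cv2.contourArea(c),"pos",p,"size",np.array(s),"long ang",round(a,1))
    return im
E
python3 - <<'E'
from h import *
print(ray("top",(0,0))[0],ray("scene",(0,0))[0])
im=mods(); hsv=cv2.cvtColor(im,cv2.COLOR_BGR2HSV)
m=(hsv[...,1]<60)&(hsv[...,2]>100)
for n,z in(("nests",54),):
  for c in blobs(m,500,700): print(n,rect("top",c,z))
for c in blobs(m,1500,2500): print("press",rect("top",c,16))
for c in blobs(m,3000,4000): print("tray floor",rect("top",c,24),rect("top",c,3),cv2.minAreaRect(c))
w=(hsv[...,0]>8)&(hsv[...,0]<30)&(hsv[...,1]>60)&(hsv[...,2]>80)
for c in blobs(w,100): print(cv2.boundingRect(c),cv2.contourArea(c),rect("top",c,45),rect("top",c,34),rect("top",c,60))
k=(hsv[...,2]<60)&(hsv[...,1]<90)
for c in blobs(k,300): print("dark",cv2.boundingRect(c),cv2.contourArea(c),rect("top",c,4),rect("top",c,60))
# scene ray for fin2 check
E
python3 - <<'E'
from h import *
move([440,-399,120],85.7)
E
```

```text
[ 453.46  -61.38 1111.73] [1138.49  123.4   983.23]
(291, 376, 50, 24) area 543.0 pos [ 85.55 -61.89] size [136.6   42.63] long ang 57.2
(443, 244, 16, 32) area 278.5 pos [ 441.64 -398.54] size [82.55 40.54] long ang -4.3
(389, 196, 25, 33) area 428.5 pos [ 568.1  -267.75] size [82.82 44.1 ] long ang 20.8
(429, 195, 29, 32) area 410.0 pos [ 572.26 -388.25] size [88.69 41.94] long ang -33.4
(322, 173, 21, 36) area 588.5 pos [632.47 -83.38] size [98.8  51.05] long ang -4.2
(260, 171, 93, 47) area 345.0 pos [591.84  88.51] size [273.86 120.99] long ang -72.3
(296, 170, 21, 37) area 577.5 pos [639.8    4.41] size [98.58 50.49] long ang -5.2
(269, 168, 22, 36) area 576.5 pos [645.98  78.33] size [98.55 50.42] long ang -4.8
(210, 149, 20, 21) area 298.0 pos [709.  253.9] size [58.21 54.03] long ang 2.7
nests [111.44 -40.39 133.57  41.69  57.17]
nests [619.87 -74.88  96.6   49.92  -4.23]
nests [625.97  -3.28  96.4   49.37  -5.24]
nests [632.08  68.96  96.37  49.3   -4.75]
press [451.54 -22.98 191.65  77.96 -84.47]
tray floor [585.52 309.89 209.14 140.31  87.92] [588.07 317.06 213.18 143.02 
[... 505 characters left out ...]
.    1.16 -0.  ]
shift cm now-axes [-8.53  8.49 24.89] turn [  -0.07 -152.68   -0.02] | rows needed 6.630692890365973 21.324036076361878
shift cm now-axes [-8.53  8.49 24.89] turn [ 0.01 27.32 -0.05] | rows needed 6.630692890365973 3.8156354547378863Traceback (most recent call last):
  File "<stdin>", line 10, in <module>
  File "h.py", line 20, in rect
    P=np.array([onz(n,p[0],z)[:2] for p in c],np.float32)
                ~~~^^^^^^^^^^
  File "h.py", line 10, in onz
    c,d=ray(n,uv); return (c+d*(z-c[2])/d[2])
        ~~~^^^^^^
  File "h.py", line 6, in ray
    i=cams.camera_info(n);K=i["intrinsics"];V=i["view"];R=V[:3,:3];t=V[:3,3]
ValueError: time passes only in moves, steps and waits
```

Three nests sit at z=54: (620,-75), (626,-3) and (632,69), with the plate's x axis at -4.75°. Their sizes match the given ones. Now the first approach, to the finned module at (441,-398).

```bash
python3 -m crank '[[0,0,0,-1.2,1.2,3.55,1],[0,0,0,-1.2,1.2,3.55,1],[0,0,0,-1.2,1.2,3.55,1],[0,0,0,-1.2,1.2,3.55,1],[0,0,0,-1.2,1.2,3.55,1],[0,0,0,-1.2,1.2,3.55,1],[0,0,0,-1.2,1.2,3.55,1],[0,6.8,0,0,0,0,1],[0,6.8,0,0,0,0,1],[0,6.8,0,0,0,0,1]]' 60
python3 - <<'E'
from h import *
move([441.6,-398.5,120],85.7)
E
```

```text
clock: 1.03
eef_pos: [447.8, -393.7, 115.5]
tcp_rot: [-1.572, -0.002, -1.537]
contact_force: [0.7, -1.0, -0.8]
opening: 0.999
t 1.03 pos [ 447.77 -393.73  115.53] x [ 0.03 -1.    0.  ] y [-0. -0. -1.] F [ 0.68 -0.95 -0.77] op 0.999 q [-0.72  0.41  1.77 -0.    0.96  0.82]
shift cm now-axes [ 0.46 -0.44 -0.63] turn [   0.17 -173.78   -0.12] | rows needed 0.21552214225015898 24.270631306829305
shift cm now-axes [ 0.46 -0.44 -0.63] turn [0.08 6.22 0.11] | rows needed 0.21552214225015898 0.8692481423525105
```

```bash
python3 -m crank '[[0,6.2,0,0.46,0,-0.63,1],[0,0,0,0,2.5,0,1],[0,0,0,0,2.5,0,1],[0,0,0,0,2.5,0,1],[0,0,0,0,1.2,0,1],[0,0,0,0,0.85,0,1],[0,0,0,0,0,0,1],[0,0,0,0,0,0,-1],[0,0,0,0,0,0,-1],[0,0,0,0,0,0,-1]]' 70
python3 -m crank '[[0,0,0,0,0,0,-1],[0,0,0,0,0,0,-1],[0,0,0,0,0,0,-1],[0,0,0,0,0,0,-1],[0,0,0,0,0,0,-1],[0,0,0,0,0,0,-1],[0,0,0,0,0,0,-1],[0,0,0,0,0,0,-1],[0,0,0,0,0,0,-1],[0,0,0,0,0,0,-1]]'
python3 - <<'E'
from h import *
st()
im=cams.grab_frame("top");crop("top",im,360,140,500,290,5,"g1")
im=cams.grab_frame("scene");crop("scene",im,150,80,420,280,2.9,"g1s")
E
```

```text
clock: 1.87
eef_pos: [444.3, -399.3, 18.9]
tcp_rot: [-1.569, -0.004, -1.657]
contact_force: [0.0, 0.2, -0.1]
opening: 0.604
clock: 2.7
eef_pos: [446.3, -401.1, 22.6]
tcp_rot: [-1.564, -0.008, -1.657]
contact_force: [0.5, 0.8, -0.2]
opening: -0.001
t 2.7 pos [ 446.26 -401.08   22.65] x [-0.09 -1.    0.01] y [ 0.01 -0.01 -1.  ] F [ 0.54  0.75 -0.22] op -0.001 q [-0.73  0.53  1.82 -0.    0.77  0.93]
```

View pics/g1.png

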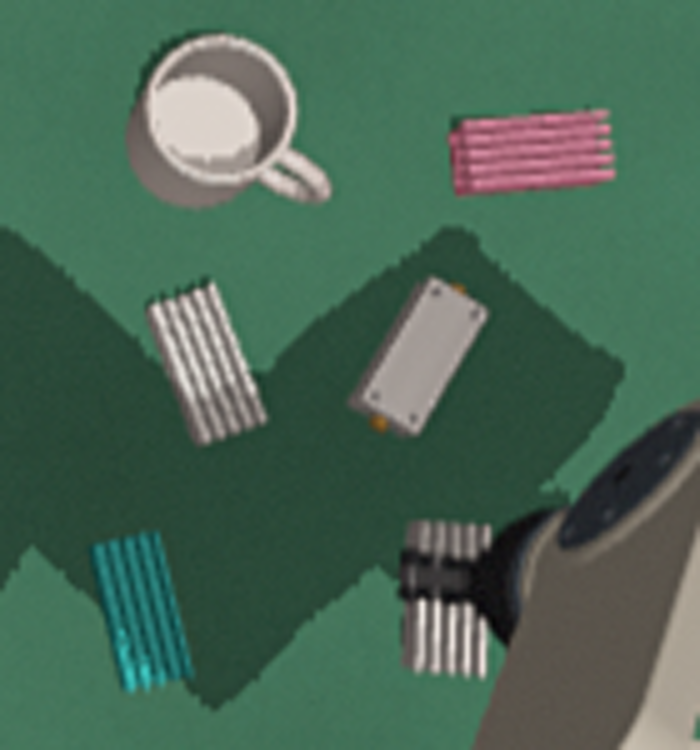

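View pics/g1s.png

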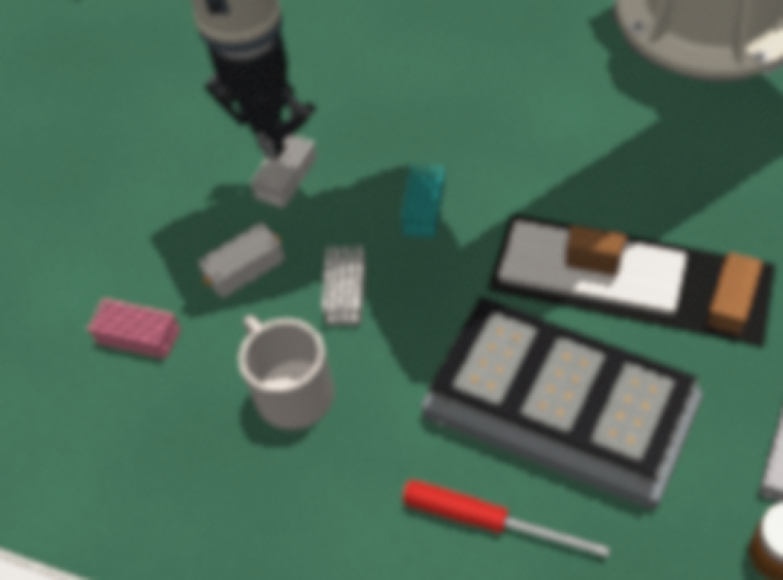

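Run:
```python
from h import *
s,R=st()
for n,o,k,f in(("top",(400,200),8,"a"),("scene",(200,110),8,"b")):
    im=cams.grab_frame(n);c=cv2.resize(im[o[1]:o[1]+70,o[0]:o[0]+95],None,fx=k,fy=k,interpolation=cv2.INTER_CUBIC)
    for d,col in((11,(0,0,255)),(0,(0,255,0)),(-8,(255,0,0))):
        q=(proj(n,s["eef_pos"]+R[:,1]*d)-o+.5)*k; cv2.circle(c,tuple(int(v) for v in q),4,col,-1)
    cv2.imwrite(f"pics/tip{f}.png",c)
```

```text
t 2.8 pos [ 446.21 -401.06   22.62] x [-0.09 -1.    0.01] y [ 0.01 -0.01 -1.  ] F [ 0.3   1.14 -0.26] op -0.001 q [-0.73  0.53  1.82 -0.    0.77  0.93]
```

View pics/tipa.png

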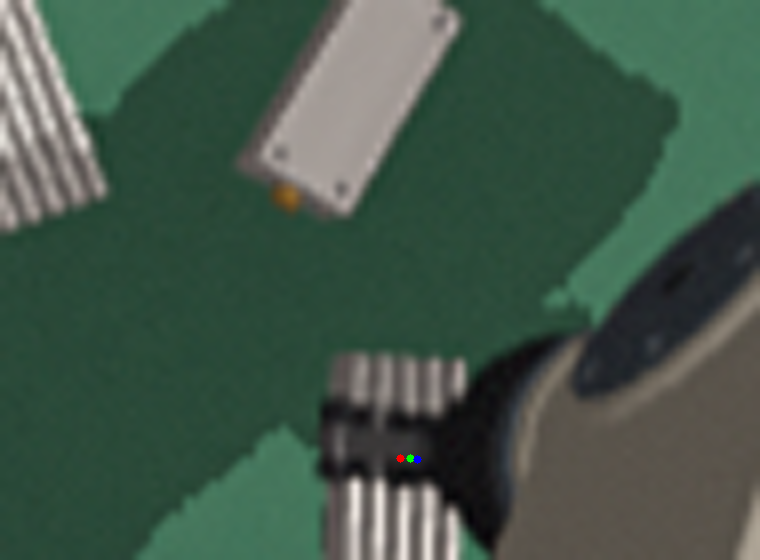

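View pics/tipb.png

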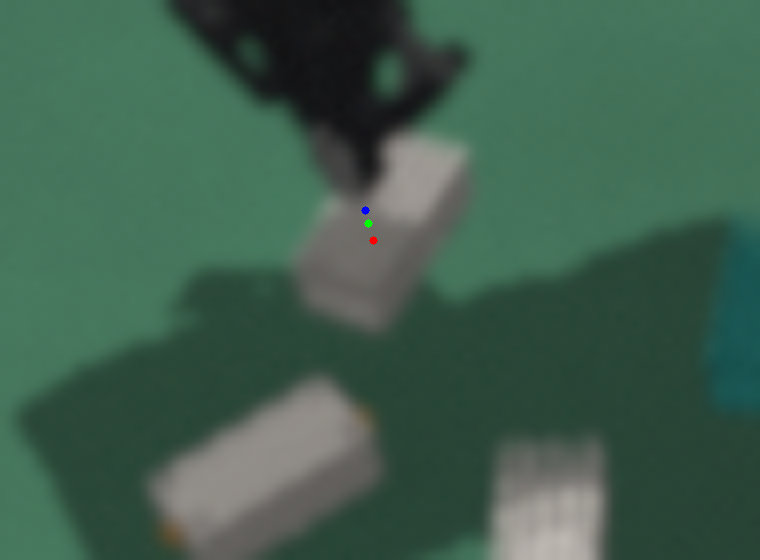

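The fingers shut to 0 without holding: in both views the tips look to be on top of the module rather than beside it, about 7 px (~20 mm) above where the calibration puts them. I'll lift and triangulate the real fingertip.

```bash
python3 -m crank '[[0,0,0,0,-2,0,-1],[0,0,0,0,-2,0,-1],[0,0,0,0,-2,0,-1],[0,0,0,0,-2,0,-1],[0,0,0,0,0,-3,-1],[0,0,0,0,0,-3,-1],[0,0,0,0,0,-3,-1],[0,0,0,0,0,0,-1],[0,0,0,0,0,0,-1],[0,0,0,0,0,0,-1]]'
python3 - <<'E'
from h import *
s,R=st()
for n,w,k,f in(("top",(95,70),8,"a"),("scene",(95,70),8,"b")):
    im=cams.grab_frame(n);o=np.clip((proj(n,s["eef_pos"])-np.array(w)/2).astype(int),0,[640-95,330]);print(n,o)
    c=cv2.resize(im[o[1]:o[1]+70,o[0]:o[0]+95],None,fx=k,fy=k,interpolation=cv2.INTER_CUBIC)
    for d,col in((11,(0,0,255)),(0,(0,255,0)),(-8,(255,0,0))):
        q=(proj(n,s["eef_pos"]+R[:,1]*d)-o+.5)*k; cv2.circle(c,tuple(int(v) for v in q),4,col,-1)
    cv2.imwrite(f"pics/tip2{f}.png",c)
    cv2.imwrite(f"pics/full2{f}.png",im)
E
```

```text
clock: 3.73
eef_pos: [353.8, -392.2, 105.8]
tcp_rot: [-1.564, -0.009, -1.656]
contact_force: [0.6, 0.1, 0.2]
opening: 0.001
t 3.73 pos [ 353.77 -392.17  105.77] x [-0.09 -1.    0.01] y [ 0.01 -0.01 -1.  ] F [0.64 0.15 0.16] op 0.001 q [-0.84  0.32  1.94 -0.    0.87  0.82]
top [411 259]
scene [208  65]
```

View pics/tip2a.png

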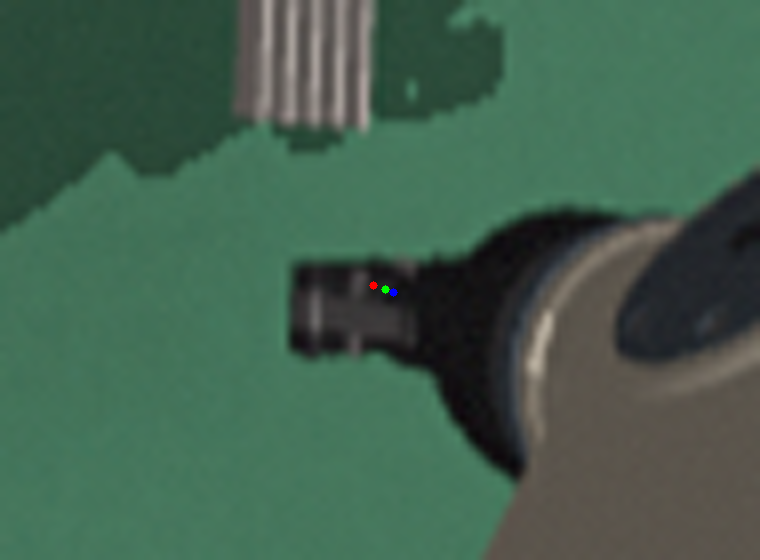

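View pics/tip2b.png

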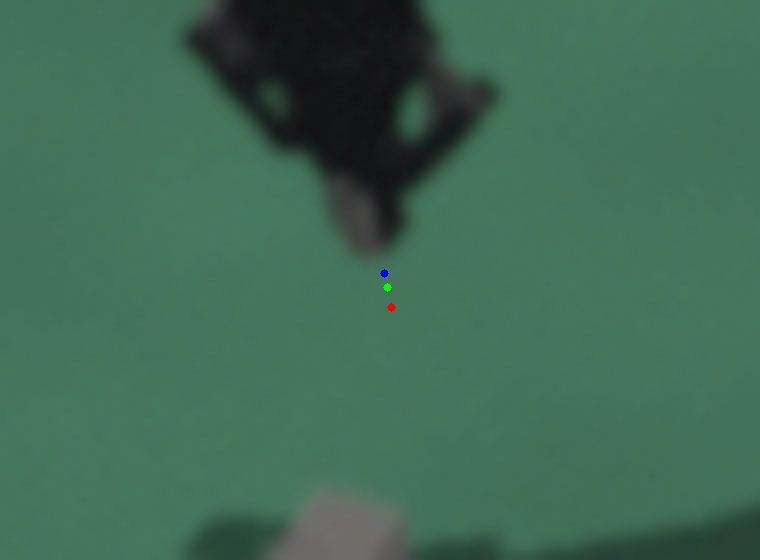

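View pics/full2a.png

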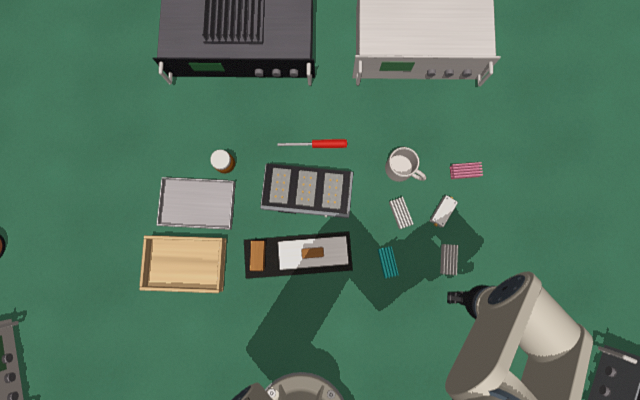

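```bash
cat >> h.py <<'E'
def tri(a,b):
    c1,d1=ray("top",a);c2,d2=ray("scene",b)
    A=np.stack([d1,-d2],1);t=np.linalg.lstsq(A,c2-c1,rcond=None)[0]
    p,q=c1+d1*t[0],c2+d2*t[1];return (p+q)/2,np.linalg.norm(p-q)
E
python3 - <<'E'
from h import *
print(tri((452.2,297),(254.6,95.9)))
# calibration consistency: known points
hs=cv2.cvtColor(cams.grab_frame("scene"),cv2.COLOR_BGR2HSV)
w=(hs[...,0]>5)&(hs[...,0]<25)&(hs[...,1]>90)&(hs[...,2]>60)
for c in blobs(w,20,2000): print(cv2.boundingRect(c),cv2.contourArea(c))
print("blank top proj",proj("scene",[441,129,34]),"handle",proj("scene",[452,-24,60]))
for p in([620,-75,54],[626,-3,54],[632,69,54]): print("nest",proj("scene",p))
print("mods",proj("scene",[441.6,-398.5,30]),proj("scene",[568,-268,30]),proj("scene",[572,-388,30]))
im=cams.grab_frame("scene");crop("scene",im,170,50,440,270,2.9,"s3")
E
```

```text
(array([ 353.27, -381.03,  125.79]), np.float64(22.667248074239023))
(409, 264, 21, 15) 72.0
(394, 167, 19, 27) 324.5
(346, 158, 20, 16) 217.5
(124, 0, 19, 40) 197.0
blank top proj [403.84 177.57] handle [355.05 161.87]
nest [320.61 203.  ]
nest [344.02 211.98]
nest [368.15 221.24]
mods [246.53 135.08] [267.17 175.47] [231.4  166.08]
```

View pics/s3.png

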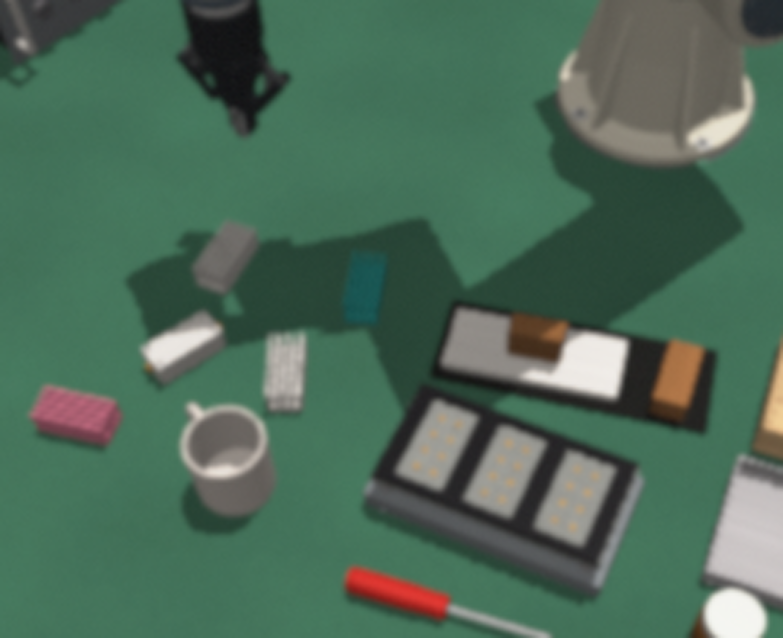

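```bash
python3 -m crank '[[0,0,0,0,2.5,0,-1],[0,0,0,0,2.5,0,-1],[0,0,0,0,2.5,0,-1],[0,0,0,0,1,0,-1],[0,0,0,0,0.2,0,-1],[0,0,0,0,0.2,0,-1],[0,0,0,0,0.2,0,-1],[0,0,0,0,0.2,0,-1],[0,0,0,0,0.2,0,-1],[0,0,0,0,0.2,0,-1]]'
python3 -m crank '[[0,0,0,0,0.15,0,-1],[0,0,0,0,0.15,0,-1],[0,0,0,0,0.15,0,-1],[0,0,0,0,0.15,0,-1],[0,0,0,0,0.15,0,-1],[0,0,0,0,0.15,0,-1],[0,0,0,0,0.15,0,-1],[0,0,0,0,0.15,0,-1],[0,0,0,0,0.15,0,-1],[0,0,0,0,0.15,0,-1]]'
python3 - <<'E'
from h import *
st();im=cams.grab_frame("scene");crop("scene",im,200,70,300,150,7,"s4")
E
```

```text
clock: 4.77
eef_pos: [363.0, -397.1, 8.8]
tcp_rot: [-1.556, -0.015, -1.651]
contact_force: [-0.1, -0.2, 0.6]
opening: 0.003
clock: 5.6
eef_pos: [363.9, -398.3, -6.1]
tcp_rot: [-1.554, -0.017, -1.651]
contact_force: [0.1, -0.2, -0.4]
opening: 0.002
t 5.6 pos [ 363.91 -398.33   -6.13] x [-0.08 -1.    0.02] y [ 0.02 -0.02 -1.  ] F [ 0.06 -0.17 -0.42] op 0.002 q [-0.83  0.51  1.98 -0.    0.63  0.82]
```

View pics/s4.png

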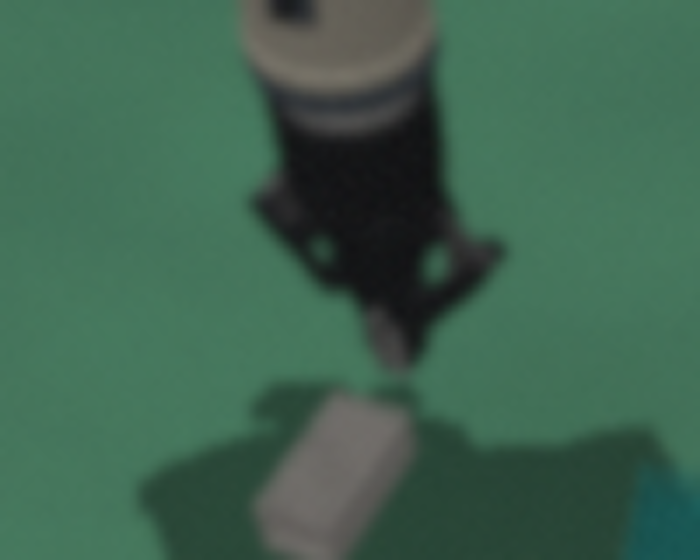

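Reported TCP z is -6 with the tips still visibly off the desk and no force, so the stated tip position is wrong. I'll keep easing down to find the true contact height.

```bash
python3 -m crank '[[0,0,0,0,0.15,0,-1],[0,0,0,0,0.15,0,-1],[0,0,0,0,0.15,0,-1],[0,0,0,0,0.15,0,-1],[0,0,0,0,0.15,0,-1],[0,0,0,0,0.15,0,-1],[0,0,0,0,0.15,0,-1],[0,0,0,0,0.15,0,-1],[0,0,0,0,0,0,-1],[0,0,0,0,0,0,-1]]'
python3 - <<'E'
from h import *
move([364,-398,-20],85.4);im=cams.grab_frame("scene");crop("scene",im,200,70,300,150,7,"s5")
E
```

```text
clock: 6.48
eef_pos: [363.9, -398.4, -20.0]
tcp_rot: [-1.555, -0.016, -1.651]
contact_force: [-0.3, -0.5, -0.2]
opening: -0.001
t 6.48 pos [ 363.89 -398.35  -20.  ] x [-0.08 -1.    0.02] y [ 0.01 -0.02 -1.  ] F [-0.29 -0.46 -0.17] op -0.001 q [-0.83  0.53  1.98 -0.    0.6   0.82]
shift cm now-axes [-0.04 -0.    0.01] turn [   1.47 -179.99    1.43] | rows needed 0.008868506039793864 25.13949494139277
shift cm now-axes [-0.04 -0.    0.01] turn [-0.91  0.    0.94] | rows needed 0.008868506039793864 0.18277426849150225
```

View pics/s5.png

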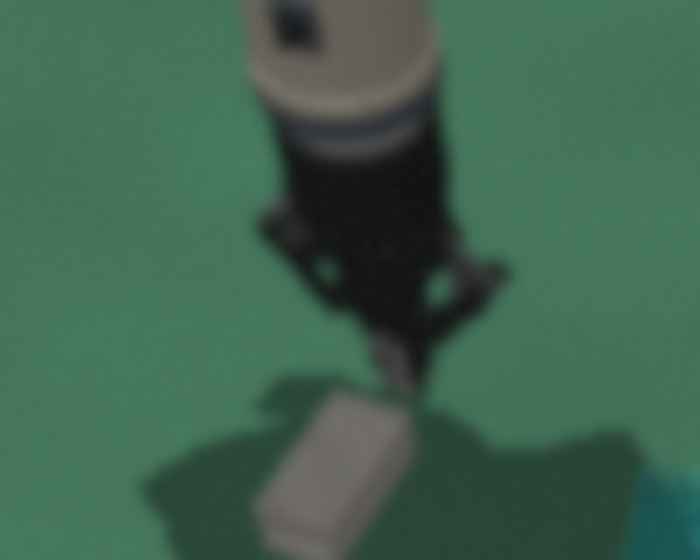

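```bash
python3 -m crank '[[-0.9,0,0.9,0,0,0,-1],[0,0,0,0,0.1,0,-1],[0,0,0,0,0.1,0,-1],[0,0,0,0,0.1,0,-1],[0,0,0,0,0.1,0,-1],[0,0,0,0,0.1,0,-1],[0,0,0,0,0.1,0,-1],[0,0,0,0,0.1,0,-1],[0,0,0,0,0.1,0,-1],[0,0,0,0,0.1,0,-1]]'
python3 -m crank '[[0,0,0,0,0.1,0,-1],[0,0,0,0,0.1,0,-1],[0,0,0,0,0.1,0,-1],[0,0,0,0,0.1,0,-1],[0,0,0,0,0,0,-1],[0,0,0,0,0,0,-1],[0,0,0,0,0,0,-1],[0,0,0,0,0,0,-1],[0,0,0,0,0,0,-1],[0,0,0,0,0,0,-1]]'
```

```text
clock: 7.37
eef_pos: [363.8, -398.3, -26.0]
tcp_rot: [-1.569, -0.002, -1.651]
contact_force: [-2.2, 2.9, 15.6]
opening: -0.002
clock: 8.2
eef_pos: [363.7, -398.1, -25.8]
tcp_rot: [-1.568, -0.003, -1.651]
contact_force: [-1.6, 1.0, -0.2]
opening: -0.002
```

Shut tips touch the desk at reported z ≈ -25.7, so true tool height is reported z + 36.7 when I use the nominal nose length. Next, a check for sideways offset as well.

Run:
```python
from h import *
s,R=st()
p=s["eef_pos"].copy();p[2]=0
for n,w,k,f in(("top",(95,70),8,"a"),("scene",(95,70),8,"b")):
    im=cams.grab_frame(n);o=np.clip((proj(n,p)-np.array(w)/2).astype(int),0,[640-95,330])
    c=cv2.resize(im[o[1]:o[1]+70,o[0]:o[0]+95],None,fx=k,fy=k,interpolation=cv2.INTER_CUBIC)
    for d,col in(([0,0,0],(0,0,255)),([20,0,0],(0,255,0)),([0,20,0],(255,0,0))):
        q=(proj(n,p+d)-o+.5)*k; cv2.circle(c,tuple(int(v) for v in q),4,col,-1)
    cv2.imwrite(f"pics/tip3{f}.png",c)
```

```text
t 8.2 pos [ 363.71 -398.14  -25.81] x [-0.08 -1.    0.  ] y [ 0. -0. -1.] F [-1.59  0.97 -0.22] op -0.002 q [-0.83  0.55  1.97 -0.    0.62  0.82]
```

View pics/tip3a.png

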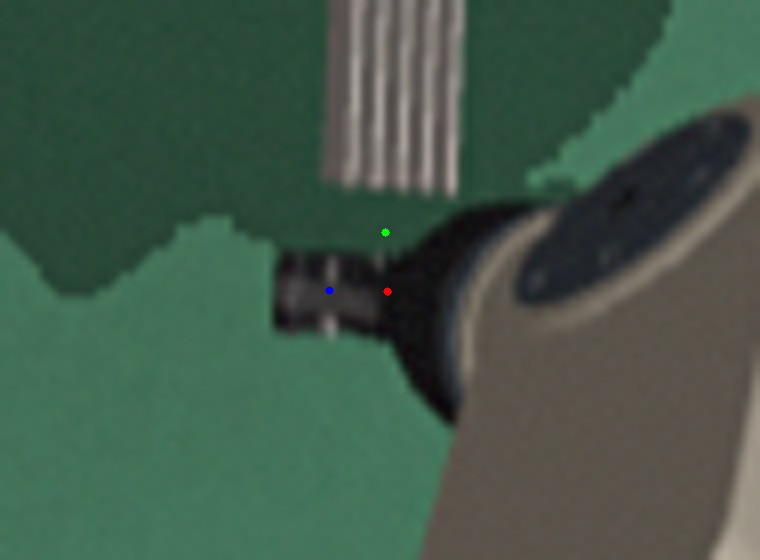

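View pics/tip3b.png

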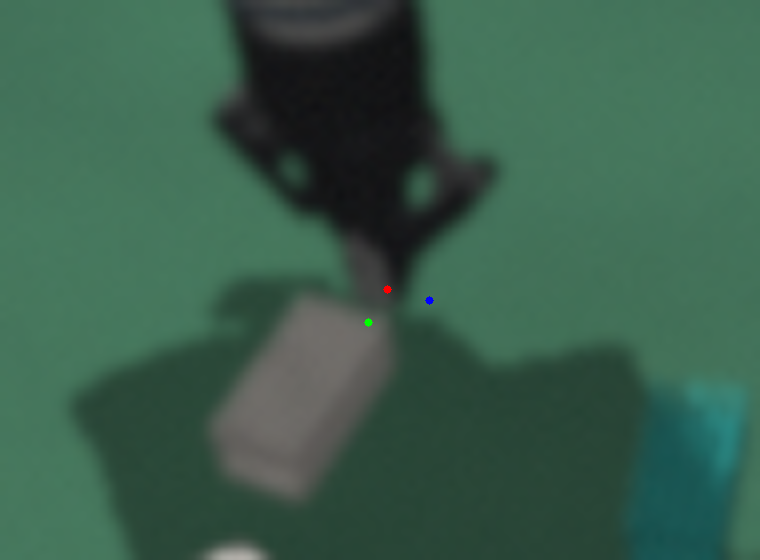

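```bash
sed -i 's/^    s,R=st();d=R.T@(np.array(p)-s\["eef_pos"\])\/10/    s,R=st();d=R.T@(np.array(p)-[0,0,36.6]-s["eef_pos"])\/10/' h.py
python3 -m crank '[[0,0,0,0,-2.5,0,1],[0,0,0,0,-2.5,0,1],[0,0,0,0,-2,0,1],[0,0,0,0,-1,0,1],[0,0,0,-0.3,0,3.9,1],[0,0,0,-0.3,0,3.9,1],[0,0,0,0,0,0,1],[0,0,0,0,0,0,1],[0,0,0,0,0,0,1],[0,0,0,0,0,0,1]]'
python3 - <<'E'
from h import *
mods()
move([441.6,-398.5,20],85.7)
E
```

```text
clock: 9.13
eef_pos: [442.7, -396.7, 55.2]
tcp_rot: [-1.571, 0.0, -1.652]
contact_force: [0.3, 0.7, -0.1]
opening: 1.001
(260, 198, 72, 20) area 214.0 pos [578.32  86.38] size [200.01  28.42] long ang 79.3
(389, 196, 24, 33) area 401.5 pos [ 568.01 -267.64] size [82.3  43.83] long ang 21.1
(432, 195, 26, 32) area 369.5 pos [ 572.46 -385.77] size [81.84 37.57] long ang -30.9
(322, 173, 21, 36) area 583.0 pos [632.47 -83.38] size [98.8  51.05] long ang -4.2
(296, 170, 21, 37) area 577.5 pos [639.8    4.41] size [98.58 50.49] long ang -5.2
(269, 168, 22, 36) area 576.5 pos [645.98  78.33] size [98.55 50.42] long ang -4.8
(210, 149, 20, 21) area 297.0 pos [708.96 253.9 ] size [58.11 54.03] long ang 2.7
t 9.18 pos [ 442.44 -396.67   55.15] x [-0.08 -1.   -0.  ] y [-0.  0. -1.] F [-0.57  0.81  0.24] op 1.0 q [-0.73  0.48  1.81 -0.    0.84  0.92]
shift cm now-axes [ 0.19  7.17 -0.06] turn [  0.02 179.61   0.06] | rows needed 1.7212884731348372 25.085357325737988
shift cm now-axes [ 0.19  7.17 -0.06] turn [ 0.04 -0.39 -0.01] | rows needed 1.7212884731348372 0.05456846502162109
```

Descend 71.7 mm and close.

```bash
python3 -m crank '[[0,0,0,0.2,2,0,1],[0,0,0,0,2,0,1],[0,0,0,0,2,0,1],[0,0,0,0,0.8,0,1],[0,0,0,0,0.37,0,1],[0,0,0,0,0,0,1],[0,0,0,0,0,0,-1],[0,0,0,0,0,0,-1],[0,0,0,0,0,0,-1],[0,0,0,0,0,0,-1]]' 80
python3 -m crank '[[0,0,0,0,0,0,-1],[0,0,0,0,0,0,-1],[0,0,0,0,0,0,-1],[0,0,0,0,0,0,-1],[0,0,0,0,0,0,-1],[0,0,0,0,0,0,-1],[0,0,0,0,0,0,-1],[0,0,0,0,0,0,-1],[0,0,0,0,0,0,-1],[0,0,0,0,0,0,-1]]'
python3 - <<'E'
from h import *
move([620,-75,160],85.25)
E
```

```text
clock: 10.02
eef_pos: [438.2, -400.2, -16.3]
tcp_rot: [-1.571, -0.001, -1.657]
contact_force: [0.2, 0.3, 0.9]
opening: 0.453
clock: 10.85
eef_pos: [439.1, -400.8, -14.5]
tcp_rot: [-1.569, -0.002, -1.657]
contact_force: [0.1, 0.5, -2.0]
opening: 0.401
t 10.85 pos [ 439.15 -400.8   -14.5 ] x [-0.09 -1.    0.  ] y [ 0. -0. -1.] F [ 0.12  0.47 -1.97] op 0.401 q [-0.74  0.59  1.84 -0.    0.71  0.92]
shift cm now-axes [-33.98 -13.83  15.25] turn [ -0.2  179.83  -0.17] | rows needed 9.528326218223743 25.115604408120305
shift cm now-axes [-33.98 -13.83  15.25] turn [-0.11 -0.17  0.13] | rows needed 9.528326218223743 0.03359905884393484
```

```bash
python3 -m crank '[[0,0,0,0,-1,0,-1],[0,0,0,0,-2.5,0,-1],[0,0,0,0,-3,0,-1],[0,0,0,0,-3,0,-1],[0,0,0,0,-3,0,-1],[0,0,0,-1.5,-1,0.7,-1],[0,0,0,-3,0,1.3,-1],[0,0,0,-3.5,0,1.57,-1],[0,0,0,-3.5,0,1.57,-1],[0,0,0,-3.5,0,1.57,-1]]'
python3 -m crank '[[0,0,0,-3.5,0,1.57,-1],[0,0,0,-3.5,0,1.57,-1],[0,0,0,-3.5,0,1.57,-1],[0,0,0,-3.5,0,1.57,-1],[0,0,0,-3,0,1.3,-1],[0,0,0,-1.5,0,0.7,-1],[0,0,0,0,0,0,-1],[0,0,0,0,0,0,-1],[0,0,0,0,0,0,-1],[0,0,0,0,0,0,-1]]'
python3 - <<'E'
from h import *
move([620,-75,160],85.25)
im=cams.grab_frame("top");crop("top",im,240,120,400,270,4.5,"c1")
im=cams.grab_frame("scene");crop("scene",im,230,80,430,260,3.5,"c1s")
E
```

```text
clock: 11.68
eef_pos: [518.8, -258.7, 134.2]
tcp_rot: [-1.565, -0.005, -1.667]
contact_force: [0.8, -1.0, -1.6]
opening: 0.4
clock: 12.52
eef_pos: [625.3, -66.5, 142.2]
tcp_rot: [-1.557, -0.005, -1.66]
contact_force: [-0.6, -0.2, -1.1]
opening: 0.401
t 12.52 pos [625.31 -66.52 142.21] x [-0.09 -1.    0.  ] y [ 0.01 -0.01 -1.  ] F [-0.63 -0.19 -1.06] op 0.401 q [-0.11  0.41  1.69 -0.01  1.02  1.56]
shift cm now-axes [ 0.88  1.88 -0.48] turn [ -0.44 179.61  -1.2 ] | rows needed 0.5108590843873759 25.086214805375327
shift cm now-axes [ 0.88  1.88 -0.48] turn [-0.77 -0.38  0.28] | rows needed 0.5108590843873759 0.12593189193459053
```

View pics/c1.png

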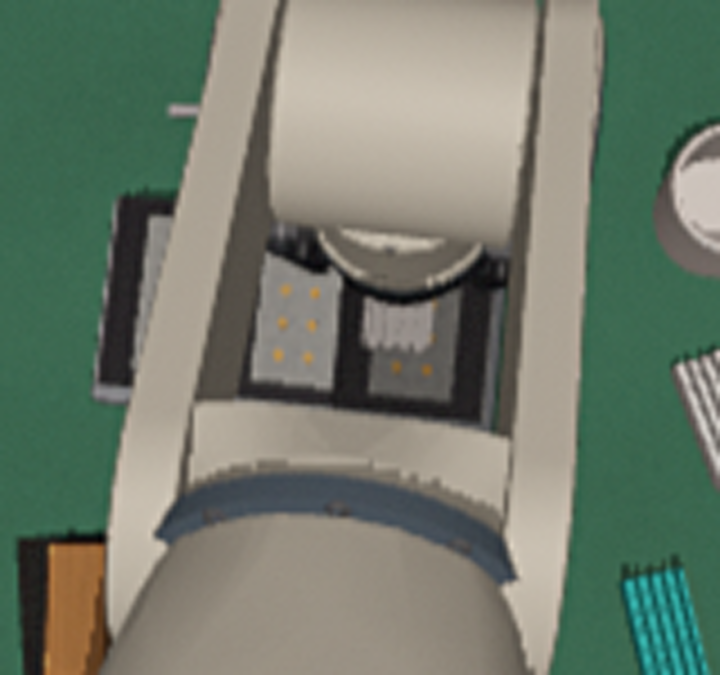

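View pics/c1s.png

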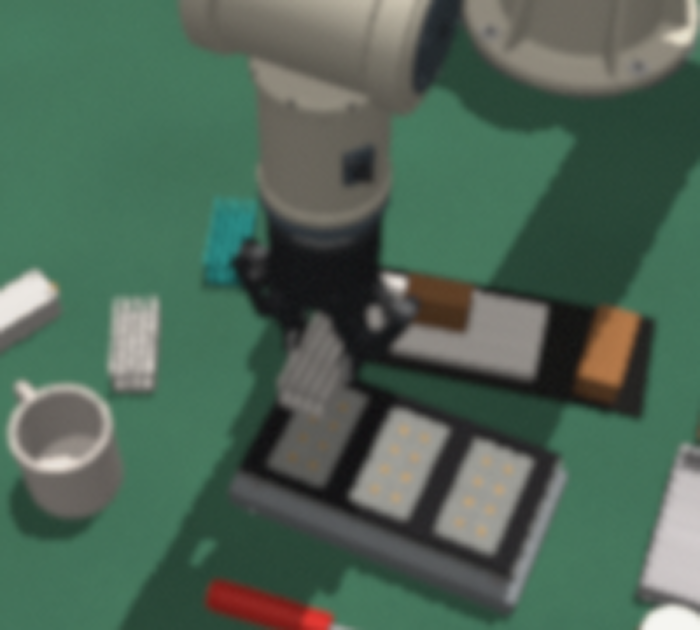

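```bash
python3 -m crank '[[-0.8,-0.4,0.3,0.85,1.5,-0.65,-1],[0,0,0,0,2,0,-1],[0,0,0,0,2,0,-1],[0,0,0,0,1.5,0,-1],[0,0,0,0,0.7,0,-1],[0,0,0,0,0,0,-1],[0,0,0,0,0,0,-1],[0,0,0,0,0,0,-1],[0,0,0,0,0,0,-1],[0,0,0,0,0,0,-1]]'
python3 - <<'E'
from h import *
move([618,-75,38.5+36.6],85.25)
im=cams.grab_frame("top");crop("top",im,240,120,400,270,4.5,"c2")
im=cams.grab_frame("scene");crop("scene",im,280,120,400,240,5,"c2s")
E
```

```text
clock: 13.45
eef_pos: [617.9, -83.2, 66.8]
tcp_rot: [-1.567, -0.0, -1.664]
contact_force: [-0.4, -0.2, -1.3]
opening: 0.399
t 13.45 pos [617.9  -83.2   66.81] x [-0.09 -1.    0.  ] y [ 0. -0. -1.] F [-0.36 -0.22 -1.29] op 0.399 q [-0.14  0.5   1.75 -0.    0.89  1.53]
shift cm now-axes [-0.82  2.83 -0.08] turn [ -0.04 179.43  -0.37] | rows needed 0.7068425533759104 25.059669053233936
shift cm now-axes [-0.82  2.83 -0.08] turn [-0.23 -0.57  0.02] | rows needed 0.7068425533759104 0.08643985355870219
```

View pics/c2s.png

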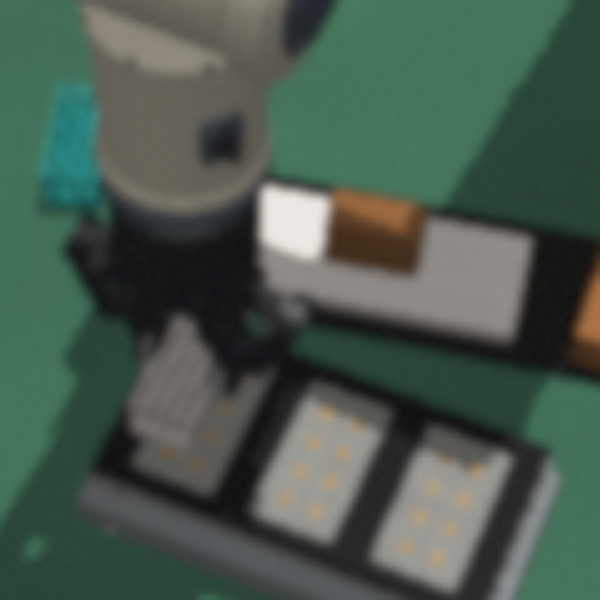

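View pics/c2.png

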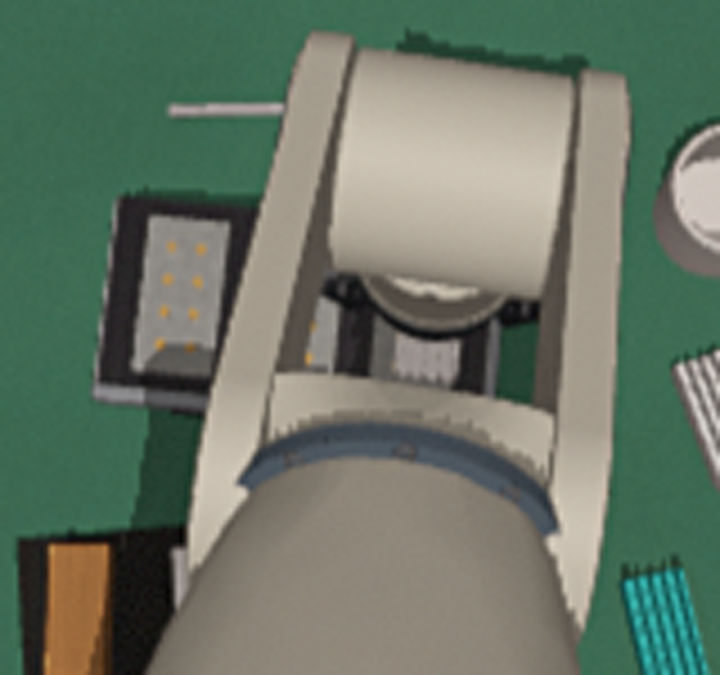

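```bash
python3 -m crank '[[-0.2,-0.6,0,-0.8,0,-0.1,-1],[0,0,0,0,0,0,-1],[0,0,0,0,0,0,-1],[0,0,0,0,0.6,0,-1],[0,0,0,0,0.6,0,-1],[0,0,0,0,0.4,0,-1],[0,0,0,0,0,0,-1],[0,0,0,0,0,0,-1],[0,0,0,0,0,0,-1],[0,0,0,0,0,0,-1]]'
python3 - <<'E'
from h import *
move([618,-75,38.5+36.6],85.25)
im=cams.grab_frame("scene");crop("scene",im,280,120,400,240,5,"c3s")
E
```

```text
clock: 14.38
eef_pos: [617.9, -73.6, 49.2]
tcp_rot: [-1.57, -0.0, -1.651]
contact_force: [0.2, 0.1, -0.4]
opening: 0.399
t 14.38 pos [617.87 -73.55  49.23] x [-0.08 -1.    0.  ] y [ 0. -0. -1.] F [ 0.17  0.06 -0.43] op 0.399 q [-0.12  0.53  1.76 -0.    0.86  1.53]
shift cm now-axes [0.14 1.07 0.02] turn [   0.04 -179.84    0.06] | rows needed 0.25973308002185824 25.117048583656008
shift cm now-axes [0.14 1.07 0.02] turn [-0.04  0.16  0.02] | rows needed 0.25973308002185824 0.023473355491945323
```

View pics/c3s.png

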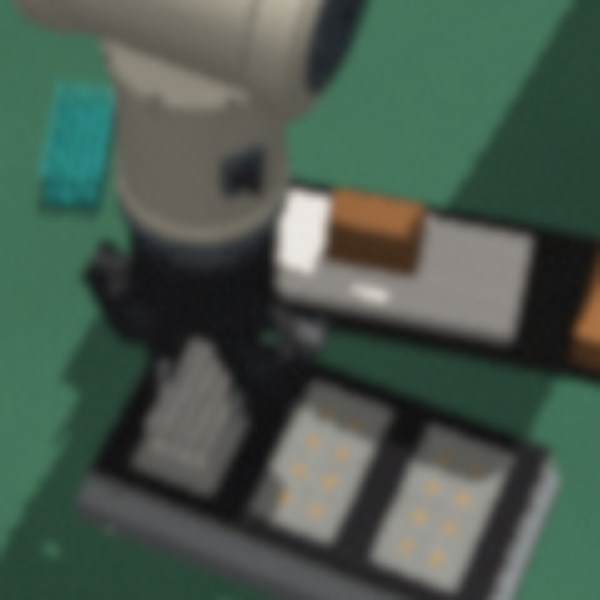

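The module sits over the -y nest. I'll lower it gently until it touches.

```bash
python3 -m crank '[[0,0,0,0.14,0.3,0,-1],[0,0,0,0,0.3,0,-1],[0,0,0,0,0.2,0,-1],[0,0,0,0,0.1,0,-1],[0,0,0,0,0.1,0,-1],[0,0,0,0,0.05,0,-1],[0,0,0,0,0,0,-1],[0,0,0,0,0,0,-1],[0,0,0,0,0,0,-1],[0,0,0,0,0,0,-1]]'
python3 - <<'E'
from h import *
st()
im=cams.grab_frame("scene");crop("scene",im,280,120,400,240,5,"c4s")
E
```

```text
clock: 15.27
eef_pos: [618.2, -75.4, 38.2]
tcp_rot: [-1.569, -0.001, -1.651]
contact_force: [-0.9, 0.2, -1.2]
opening: 0.405
t 15.27 pos [618.2  -75.35  38.24] x [-0.08 -1.    0.  ] y [ 0. -0. -1.] F [-0.9   0.19 -1.18] op 0.405 q [-0.12  0.54  1.76 -0.    0.84  1.53]
```

View pics/c4s.png

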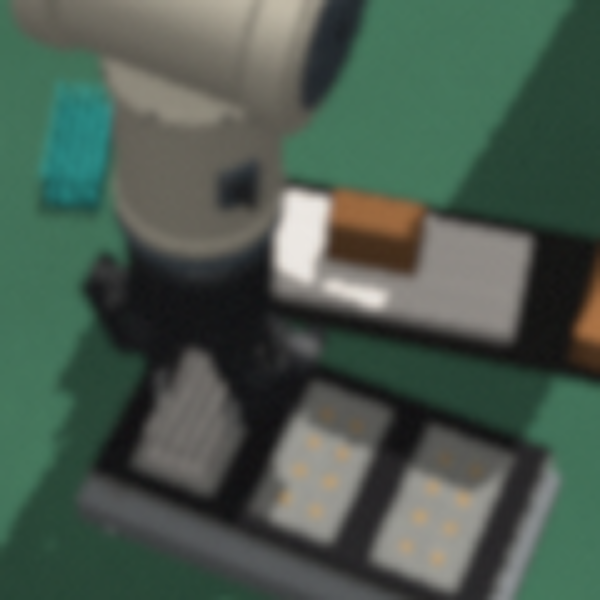

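Nearly seated, with no contact load yet. I'll go down a touch more, release, rise, and swing aside to look.

```bash
python3 -m crank '[[0,0,0,0,0.1,0,-1],[0,0,0,0,0.1,0,-1],[0,0,0,0,0.05,0,-1],[0,0,0,0,0,0,-1],[0,0,0,0,0,0,0.2],[0,0,0,0,0,0,0.2],[0,0,0,0,0,0,0.2],[0,0,0,0,0,0,0.2],[0,0,0,0,0,0,0.2],[0,0,0,0,0,0,0.2]]'
python3 -m crank '[[0,0,0,0,-1,0,0.2],[0,0,0,0,-2,0,0.2],[0,0,0,0,-3,0,0.2],[0,0,0,0,-3,0,1],[0,0,0,2,0,-0.8,1],[0,0,0,3.5,0,-1,1],[0,0,0,3.5,0,-1,1],[0,0,0,3.5,0,-1,1],[0,0,0,2,0,0,1],[0,0,0,0,0,0,1]]'
python3 -m crank '[[0,-7,0,3.5,0,-1,1],[0,-7,0,3.5,0,-1,1],[0,-7,0,3.5,0,-1,1],[0,0,0,0,0,0,1],[0,0,0,0,0,0,1],[0,0,0,0,0,0,1],[0,0,0,0,0,0,1],[0,0,0,0,0,0,1],[0,0,0,0,0,0,1],[0,0,0,0,0,0,1]]'
python3 - <<'E'
from h import *
im=mods(); crop("top",im,240,130,480,290,3.3,"c5");st()
im=cams.grab_frame("scene");crop("scene",im,170,100,400,260,3.4,"c5s")
E
```

```text
clock: 16.15
eef_pos: [619.0, -75.4, 36.2]
tcp_rot: [-1.568, -0.001, -1.651]
contact_force: [-0.4, 0.3, 0.3]
opening: 0.602
clock: 16.98
eef_pos: [569.4, -220.8, 138.3]
tcp_rot: [-1.562, -0.003, -1.646]
contact_force: [-0.1, 0.3, 0.3]
opening: 0.997
clock: 17.82
eef_pos: [545.5, -324.9, 143.1]
tcp_rot: [-1.56, -0.006, -1.273]
contact_force: [-0.6, 0.6, -0.0]
opening: 1.0
(0, 325, 23, 75) area 457.0 pos [ 85.62 775.9 ] size [195.37  49.53] long ang 15.5
(390, 197, 23, 32) area 348.0 pos [ 565.89 -267.58] size [80.35 38.52] long ang 20.6
(322, 173, 21, 35) area 540.5 pos [632.35 -83.24] size [95.59 50.78] long ang -3.8
(296, 170, 21, 37) area 577.0 pos [639.83   4.32] size [98.57 50.49] long ang -5.4
(269, 168, 22, 36) area 576.0 pos [646.26  78.47] size [98.55 50.58] long ang -4.8
(210, 149, 20, 21) area 295.0 pos [708.96 253.9 ] size [58.11 54.03] long ang 2.7
t 17.87 pos [ 545.58 -324.89  143.09] x [ 0.29 -0.96  0.01] y [ 0.01 -0.   -1.  ] F [-0.34  0.95 -0.11] op 1.003 q [-0.54  0.42  1.68  0.    1.03  0.73]
```

View pics/c5.png

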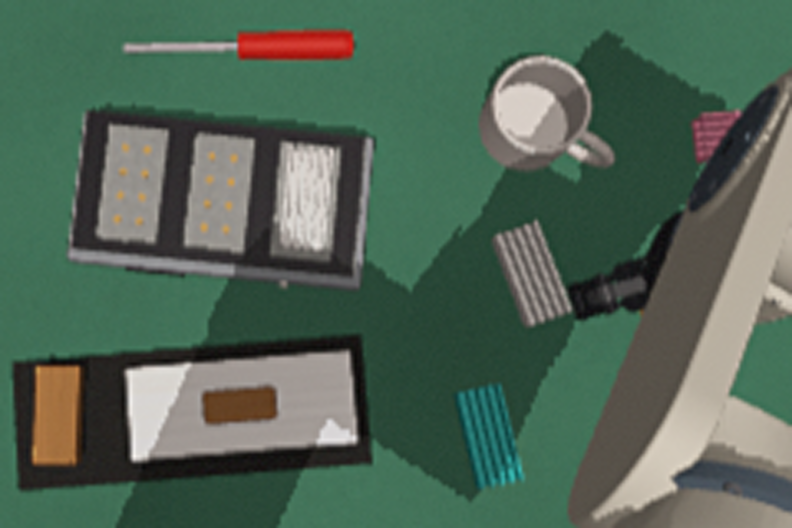

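View pics/c5s.png

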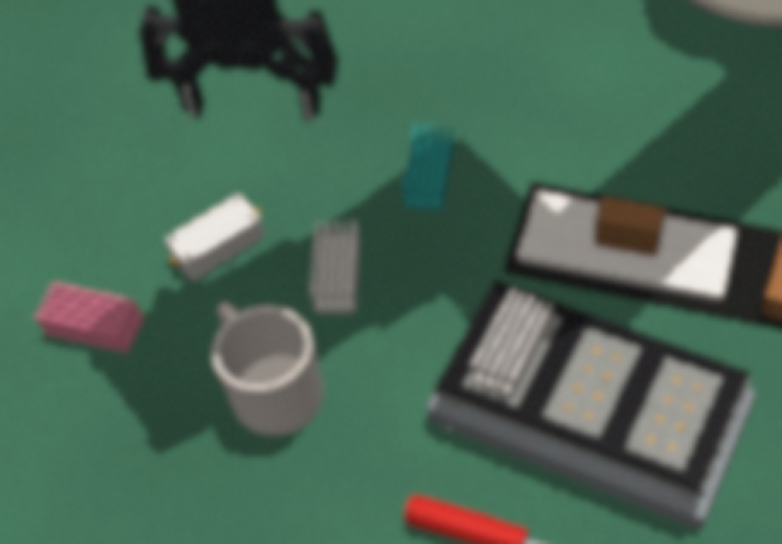

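Finned module #1 lies flat in its nest. Next, the plain one.

Run:
```python
from h import *
for q in((430,275),(490,312),(415,437),(355,400)): print(onz("top",(360+q[0]/5-.4,140+q[1]/5-.4),30))
c=np.mean([(430,275),(490,312),(415,437),(355,400)],0); p=onz("top",(360+c[0]/5-.4,140+c[1]/5-.4),30); print("c",p)
move([p[0],p[1],100],58.5)
```

```text
[ 616.65 -388.94   30.  ]
[ 596.48 -421.38   30.  ]
[ 526.81 -378.59   30.  ]
[ 546.63 -346.28   30.  ]
c [ 571.5  -383.74   30.  ]
t 17.92 pos [ 545.49 -325.17  143.08] x [ 0.29 -0.96  0.01] y [ 0.01 -0.   -1.  ] F [ 0.4   0.04 -0.35] op 0.999 q [-0.54  0.42  1.68  0.    1.03  0.73]
shift cm now-axes [6.31 8.01 0.67] turn [   0.07 -131.4     0.91] | rows needed 2.4521805589278456 18.352078969408577
shift cm now-axes [6.31 8.01 0.67] turn [-0.74 48.6   0.06] | rows needed 2.4521805589278456 6.788435399389228
```

```bash
python3 -m crank '[[0,0,0,3.1,0,0.3,1],[0,0,0,3.1,0,0.3,1],[-0.7,6.8,0,0,0,0,1],[0,6.8,0,0,2,0,1],[0,6.8,0,0,2,0,1],[0,6.8,0,0,2,0,1],[0,6.8,0,0,1,0,1],[0,6.8,0,0,0,0,1],[0,6.8,0,0,0,0,1],[0,0,0,0,0,0,1]]'
python3 - <<'E'
from h import *
move([571.7,-385,20],58.5)
im=cams.grab_frame("scene");crop("scene",im,180,80,320,220,5,"d1")
E
```

```text
clock: 18.75
eef_pos: [571.9, -383.2, 69.9]
tcp_rot: [-1.568, -0.005, -2.139]
contact_force: [-0.6, 0.4, -0.6]
opening: 1.001
t 18.75 pos [ 571.92 -383.21   69.93] x [-0.54 -0.84  0.  ] y [ 0.   -0.01 -1.  ] F [-0.6   0.37 -0.55] op 1.001 q [-0.59  0.59  1.59 -0.01  0.96  1.55]
shift cm now-axes [0.12 8.65 0.05] turn [ -0.43 178.94  -0.27] | rows needed 2.0755279397093904 24.991905354165656
shift cm now-axes [0.12 8.65 0.05] turn [-0.17 -1.06  0.27] | rows needed 2.0755279397093904 0.15449849725712328
```

View pics/d1.png

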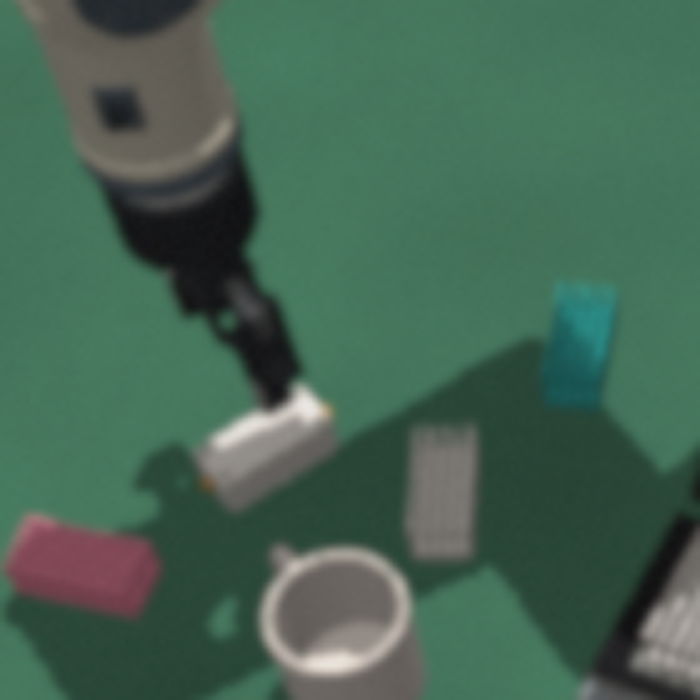

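```bash
python3 -m crank '[[-0.2,-1.0,0.2,0.1,2,0,1],[0,0,0,0,2,0,1],[0,0,0,0,2,0,1],[0,0,0,0,1.5,0,1],[0,0,0,0,0.7,0,1],[0,0,0,0,0.4,0,1],[0,0,0,0,0,0,1],[0,0,0,0,0,0,-1],[0,0,0,0,0,0,-1],[0,0,0,0,0,0,-1]]' 80
python3 -m crank '[[0,0,0,0,0,0,-1],[0,0,0,0,0,0,-1],[0,0,0,0,0,0,-1],[0,0,0,0,0,0,-1],[0,0,0,0,0,0,-1],[0,0,0,0,0,0,-1],[0,0,0,0,-1,0,-1],[0,0,0,0,-2,0,-1],[0,0,0,0,-2,0,-1],[0,0,0,0,0,0,-1]]'
python3 -m crank '[[0,0,0,0,-3,0,-1],[0,0,0,0,-3,0,-1],[0,0,0,0,-3,0,-1],[0,-6.8,0,0,0,0,-1],[0,-6.8,0,0,0,0,-1],[0,-6.8,0,0,0,0,-1],[0,-6.8,0,0,0,0,-1],[0,0,0,0,0,0,-1],[0,0,0,0,0,0,-1],[0,0,0,0,0,0,-1]]'
python3 - <<'E'
from h import *
move([626,-3,120],85.25)
im=cams.grab_frame("scene");crop("scene",im,180,60,340,220,4,"d2")
E
```

```text
clock: 19.63
eef_pos: [576.1, -386.1, -13.2]
tcp_rot: [-1.562, -0.002, -2.08]
contact_force: [-0.8, 0.6, 0.1]
opening: 0.605
clock: 20.47
eef_pos: [575.5, -385.8, 40.9]
tcp_rot: [-1.562, -0.002, -2.079]
contact_force: [2.0, -1.0, -0.9]
opening: 0.401
clock: 21.3
eef_pos: [574.1, -384.6, 134.6]
tcp_rot: [-1.564, -0.006, -1.591]
contact_force: [-0.1, 0.6, -0.1]
opening: 0.392
t 21.3 pos [ 574.08 -384.55  134.64] x [-0.02 -1.    0.01] y [ 0.01 -0.01 -1.  ] F [-0.06  0.56 -0.1 ] op 0.392 q [-0.59  0.51  1.55 -0.    1.07  1.  ]
shift cm now-axes [-38.28   4.93   4.4 ] turn [   0.5  -176.38    0.63] | rows needed 9.315652438555496 24.633939564025425
shift cm now-axes [-38.28   4.93   4.4 ] turn [-0.41  3.62  0.32] | rows needed 9.315652438555496 0.510971468989243
```

View pics/d2.png

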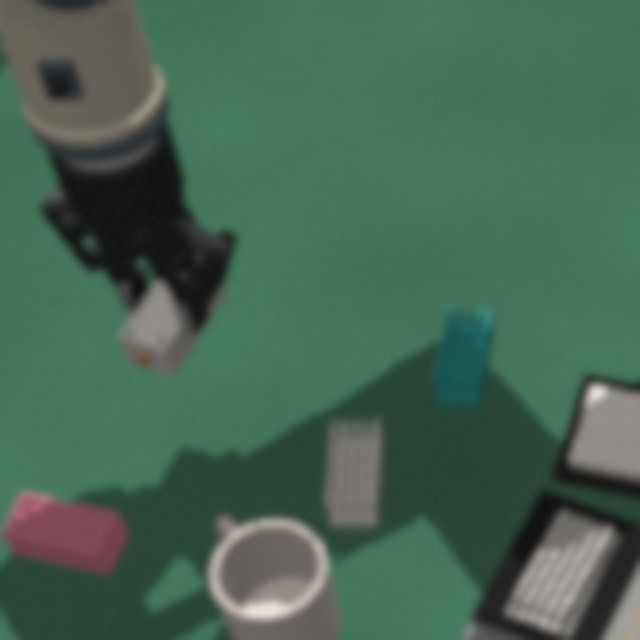

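```bash
python3 -m crank '[[-0.4,3.6,0.3,0,0,0,-1],[0,0,0,-2,0,0.5,-1],[0,0,0,-3.5,0,0.7,-1],[0,0,0,-3.5,0,0.7,-1],[0,0,0,-3.5,0,0.7,-1],[0,0,0,-3.5,0,0.7,-1],[0,0,0,-3.5,0,0.7,-1],[0,0,0,-3.5,0,0.7,-1],[0,0,0,-3.5,0,0.4,-1],[0,0,0,-3.5,0,0.4,-1]]'
python3 -m crank '[[0,0,0,-3.5,0,0,-1],[0,0,0,-2,0,0,-1],[0,0,0,-1,0,0,-1],[0,0,0,0,0,0,-1],[0,0,0,0,0,0,-1],[0,0,0,0,0,0,-1],[0,0,0,0,0,0,-1],[0,0,0,0,0,0,-1],[0,0,0,0,0,0,-1],[0,0,0,0,0,0,-1]]'
python3 - <<'E'
from h import *
move([629,-3,100],85.25)
E
```

```text
clock: 22.18
eef_pos: [660.1, -87.9, 131.3]
tcp_rot: [-1.573, -0.002, -1.696]
contact_force: [0.9, 0.2, -0.6]
opening: 0.401
clock: 23.02
eef_pos: [668.6, -19.1, 129.7]
tcp_rot: [-1.574, -0.002, -1.707]
contact_force: [-0.1, 0.5, -1.3]
opening: 0.403
t 23.02 pos [668.61 -19.11 129.73] x [-0.14 -0.99  0.  ] y [-0. -0. -1.] F [-0.1   0.46 -1.29] op 0.403 q [-0.03  0.49  1.59 -0.    1.06  1.68]
shift cm now-axes [-1.07  6.64 -4.12] turn [ -0.2  176.93   0.3 ] | rows needed 1.8925508469481083 24.711247077018683
shift cm now-axes [-1.07  6.64 -4.12] turn [ 0.19 -3.07  0.13] | rows needed 1.8925508469481083 0.4296329528184691
```

```bash
python3 -m crank '[[0.2,-3.1,0.1,-0.5,0,-2,-1],[0,0,0,-0.5,0,-2.1,-1],[0,0,0,0,0,0,-1],[0,0,0,0,1.5,0,-1],[0,0,0,0,2.5,0,-1],[0,0,0,0,1.5,0,-1],[0,0,0,0,0.8,0,-1],[0,0,0,0,0,0,-1],[0,0,0,0,0,0,-1],[0,0,0,0,0,0,-1]]'
python3 - <<'E'
from h import *
move([629,-3,75],85.25)
im=cams.grab_frame("scene");crop("scene",im,280,120,400,240,5,"d3")
E
```

```text
clock: 23.85
eef_pos: [631.5, -9.6, 67.6]
tcp_rot: [-1.564, -0.001, -1.658]
contact_force: [0.0, 0.1, -1.2]
opening: 0.399
t 23.85 pos [631.52  -9.64  67.56] x [-0.09 -1.    0.  ] y [ 0.01 -0.   -1.  ] F [ 0.01  0.07 -1.19] op 0.399 q [-0.02  0.51  1.73 -0.    0.89  1.64]
shift cm now-axes [-0.64  2.91 -0.33] turn [ -0.08 179.78  -0.63] | rows needed 0.7197241235597465 25.108495005642283
shift cm now-axes [-0.64  2.91 -0.33] turn [-0.4  -0.22  0.05] | rows needed 0.7197241235597465 0.06469912564816624
```

View pics/d3.png

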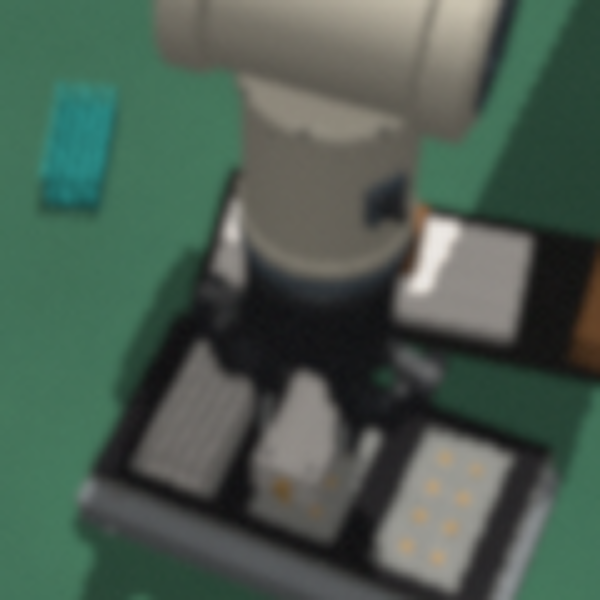

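```bash
python3 -m crank '[[-0.4,-0.2,0,-0.6,0,-0.3,-1],[0,0,0,0,0,0,-1],[0,0,0,0,0,0,-1],[0,0,0,0,0.6,0,-1],[0,0,0,0,0.6,0,-1],[0,0,0,0,0.3,0,-1],[0,0,0,0,0,0,-1],[0,0,0,0,0,0,-1],[0,0,0,0,0,0,-1],[0,0,0,0,0,0,-1]]'
python3 - <<'E'
from h import *
move([629,-3,41+36.6],85.25)
im=cams.grab_frame("scene");crop("scene",im,280,120,400,240,5,"d4")
E
```

```text
clock: 24.73
eef_pos: [630.9, -2.5, 53.9]
tcp_rot: [-1.567, -0.0, -1.653]
contact_force: [-0.5, -0.0, -1.7]
opening: 0.397
t 24.73 pos [630.94  -2.51  53.88] x [-0.08 -1.    0.  ] y [ 0. -0. -1.] F [-0.49 -0.01 -1.71] op 0.397 q [-0.01  0.53  1.74 -0.    0.87  1.65]
shift cm now-axes [ 0.06  1.29 -0.19] turn [   0.04 -179.98    0.36] | rows needed 0.3124989452782203 25.13671561417939
shift cm now-axes [ 0.06  1.29 -0.19] turn [-0.23  0.02  0.03] | rows needed 0.3124989452782203 0.03230779111622399
```

View pics/d4.png

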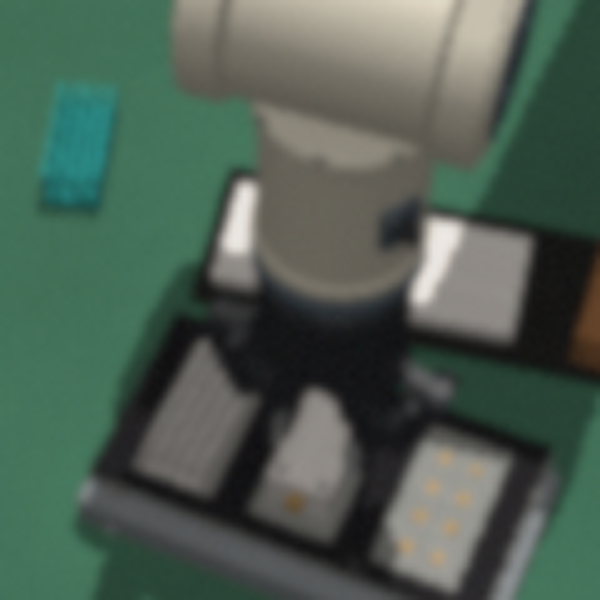

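```bash
python3 -m crank '[[0,0,0,0.06,0.4,-0.15,-1],[0,0,0,0,0.4,0,-1],[0,0,0,0,0.2,0,-1],[0,0,0,0,0.15,0,-1],[0,0,0,0,0.1,0,-1],[0,0,0,0,0.1,0,-1],[0,0,0,0,0,0,-1],[0,0,0,0,0,0,-1],[0,0,0,0,0,0,-1],[0,0,0,0,0,0,-1]]'
python3 - <<'E'
from h import *
st()
im=cams.grab_frame("scene");crop("scene",im,280,120,400,240,5,"d5")
E
```

```text
clock: 25.62
eef_pos: [630.0, -3.2, 42.5]
tcp_rot: [-1.565, -0.0, -1.654]
contact_force: [0.6, 0.7, -1.3]
opening: 0.399
t 25.62 pos [630.03  -3.19  42.55] x [-0.08 -1.    0.  ] y [ 0.01 -0.   -1.  ] F [ 0.57  0.7  -1.34] op 0.399 q [-0.01  0.54  1.74 -0.    0.85  1.65]
```

View pics/d5.png

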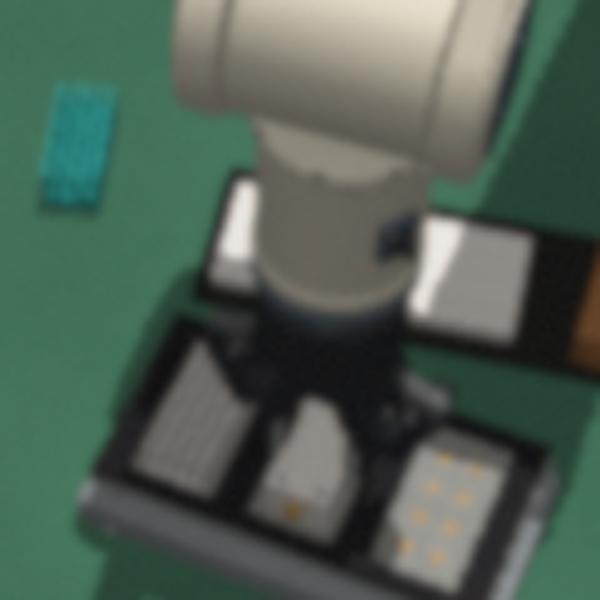

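```bash
python3 -m crank '[[0,0,0,0,0.1,0,-1],[0,0,0,0,0.1,0,-1],[0,0,0,0,0.1,0,-1],[0,0,0,0,0.1,0,-1],[0,0,0,0,0,0,0.2],[0,0,0,0,0,0,0.2],[0,0,0,0,0,0,0.2],[0,0,0,0,0,0,0.2],[0,0,0,0,0,0,0.2],[0,0,0,0,0,0,0.2]]'
python3 -m crank '[[0,0,0,0,-1,0,0.2],[0,0,0,0,-2,0,0.2],[0,0,0,0,-3,0,0.2],[0,0,0,0,-3,0,1],[0,0,0,3.5,-1,-1,1],[0,0,0,3.5,0,-1,1],[0,0,0,3.5,0,-1,1],[0,0,0,3.5,0,-1,1],[0,0,0,3.5,0,-1,1],[0,0,0,3.5,0,-1,1]]'
python3 -m crank '[[0,-6,0,1,0,-1,1],[0,-6,0,0,0,0,1],[0,-6,0,0,0,0,1],[0,-6,0,0,0,0,1],[0,0,0,0,0,0,1],[0,0,0,0,0,0,1],[0,0,0,0,0,0,1],[0,0,0,0,0,0,1],[0,0,0,0,0,0,1],[0,0,0,0,0,0,1]]'
python3 - <<'E'
from h import *
im=mods(); crop("top",im,240,130,480,290,3.3,"e1");move([567,-267.7,100],111)
im=cams.grab_frame("scene");crop("scene",im,170,100,400,260,3.4,"e1s")
E
```

```text
clock: 26.5
eef_pos: [630.7, -3.2, 39.7]
tcp_rot: [-1.564, -0.0, -1.654]
contact_force: [0.6, -0.0, -0.0]
opening: 0.599
clock: 27.33
eef_pos: [554.6, -208.6, 151.4]
tcp_rot: [-1.558, -0.001, -1.643]
contact_force: [0.2, -0.8, 0.5]
opening: 1.0
clock: 28.17
eef_pos: [540.7, -227.0, 157.6]
tcp_rot: [-1.556, -0.011, -1.226]
contact_force: [-0.6, -0.4, 0.6]
opening: 1.002
(304, 172, 49, 46) area 180.5 pos [ 638.7  -109.68] size [173.06  92.  ] long ang -49.9
(322, 171, 21, 38) area 608.0 pos [637.7  -83.54] size [104.01  50.85] long ang -4.1
(296, 170, 21, 37) area 553.0 pos [639.67   4.34] size [98.4  50.49] long ang -5.4
(269, 168, 22, 36) area 576.0 pos [646.26  78.47] size [98.55 50.58] long ang -4.8
(210, 149, 20, 21) area 296.0 pos [709.  253.9] size [58.21 54.03] long ang 2.7
t 28.22 pos [ 540.68 -227.01  157.54] x [ 0.34 -0.94  0.01] y [ 0.02 -0.01 -1.  ] F [ 0.13  0.07 -0.35] op 0.998 q [-0.4   0.33  1.78  0.    1.01  0.82]
shift cm now-axes [4.61 9.48 0.97] turn [ -1.03 178.75  -1.28] | rows needed 2.539155774323895 24.96632531294451
shift cm now-axes [4.61 9.48 0.97] turn [-0.82 -1.24  0.66] | rows needed 2.539155774323895 0.22714519672815794
```

View pics/e1.png

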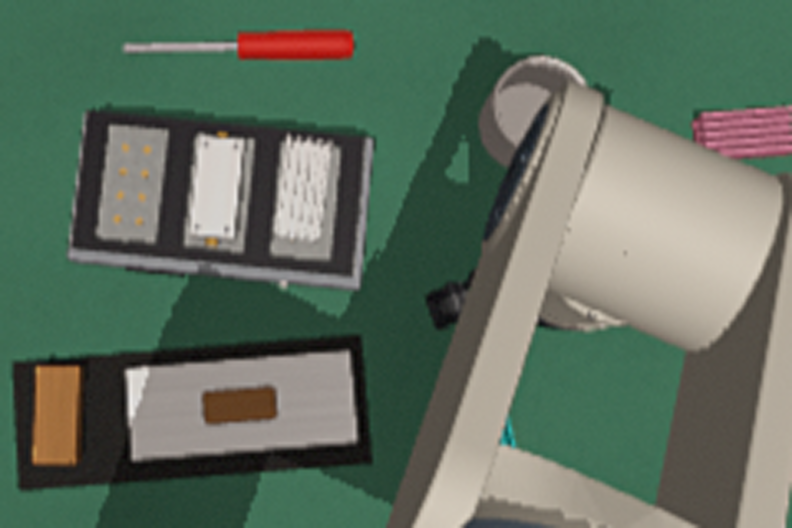

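View pics/e1s.png

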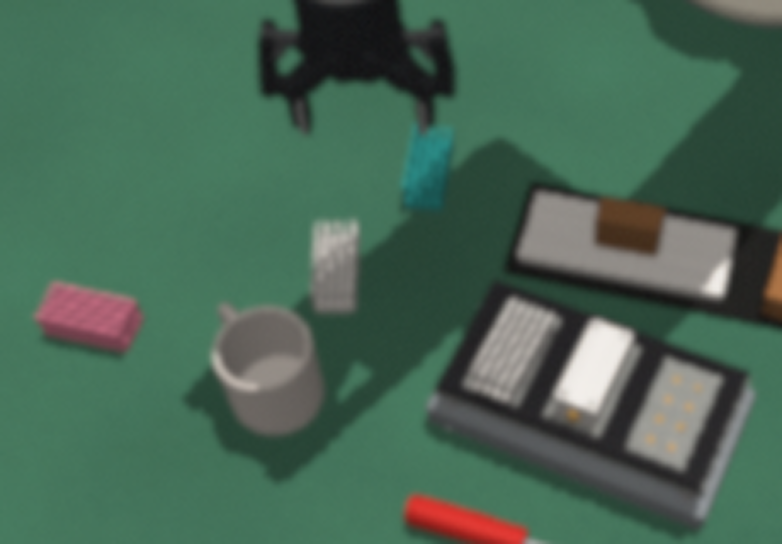

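The plain module is in the middle nest. The finned one in nest0 seems to have shifted since the last picture, so I'll zoom in on it.

Run:
```python
from h import *
im=cams.grab_frame("top")
a=cv2.resize(im[160:220,255:360],None,fx=7.5,fy=7.5,interpolation=cv2.INTER_CUBIC)
cv2.imwrite("pics/z1.png",a)
im=cams.grab_frame("scene");crop("scene",im,290,170,400,255,7,"z1s")
```

```text
(no output)
```

View pics/z1.png

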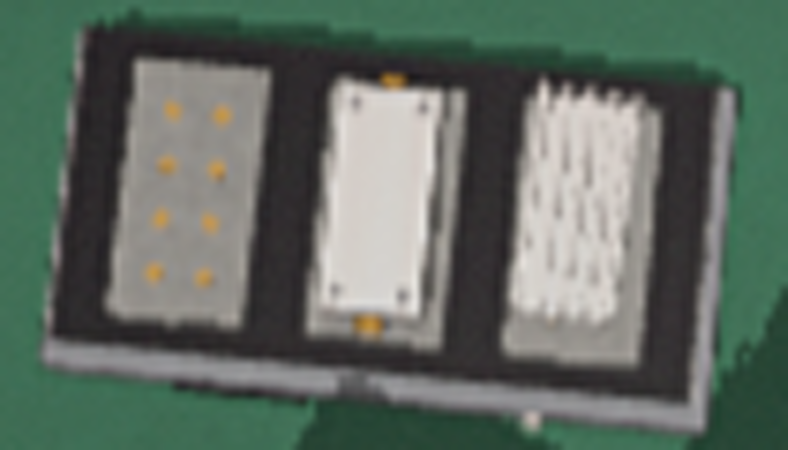

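View pics/z1s.png

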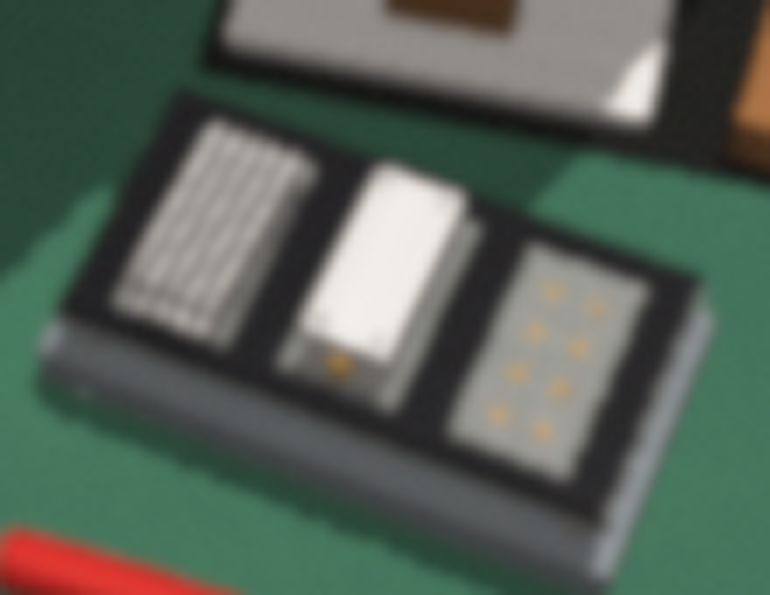

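```bash
python3 -m crank '[[-0.8,-1.2,0.7,2.3,0,0.5,1],[0,0,0,2.3,0,0.5,1],[0,0,0,0,2,0,1],[0,0,0,0,3,0,1],[0,0,0,0,2.5,0,1],[0,0,0,0,1.5,0,1],[0,0,0,0,0,0,1],[0,0,0,0,0,0,1],[0,0,0,0,0,0,1],[0,0,0,0,0,0,1]]'
python3 - <<'E'
from h import *
move([567,-267.7,20],111)
im=cams.grab_frame("scene");crop("scene",im,200,80,330,210,5,"f1")
E
```

```text
clock: 29.2
eef_pos: [569.1, -269.2, 66.7]
tcp_rot: [-1.569, -0.001, -1.204]
contact_force: [0.1, 0.4, -0.3]
opening: 0.998
t 29.2 pos [ 569.06 -269.15   66.74] x [ 0.36 -0.93  0.  ] y [ 0. -0. -1.] F [ 0.12  0.38 -0.29] op 0.998 q [-0.44  0.51  1.73  0.    0.9   0.76]
shift cm now-axes [-0.22  8.33 -0.16] turn [   0.13 -180.      0.19] | rows needed 1.999430282859846 25.139231762073745
shift cm now-axes [-0.22  8.33 -0.16] turn [-0.12  0.    0.08] | rows needed 1.999430282859846 0.02065776971274185
```

View pics/f1.png

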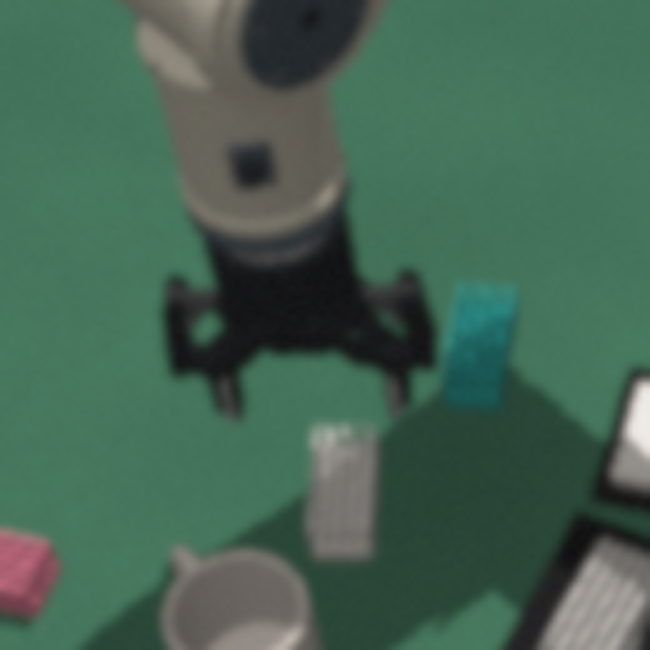

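```bash
python3 -m crank '[[0,0,0,-0.2,2,-0.15,1],[0,0,0,0,2,0,1],[0,0,0,0,2,0,1],[0,0,0,0,1.5,0,1],[0,0,0,0,0.8,0,1],[0,0,0,0,0,0,1],[0,0,0,0,0,0,1],[0,0,0,0,0,0,-1],[0,0,0,0,0,0,-1],[0,0,0,0,0,0,-1]]' 80
python3 -m crank '[[0,0,0,0,0,0,-1],[0,0,0,0,0,0,-1],[0,0,0,0,0,0,-1],[0,0,0,0,0,0,-1],[0,0,0,0,0,0,-1],[0,0,0,0,0,0,-1],[0,0,0,0,0,0,-1],[0,0,0,0,-1,0,-1],[0,0,0,0,-2,0,-1],[0,0,0,0,0,0,-1]]'
python3 -m crank '[[0,0,0,0,-3,0,-1],[0,0,0,0,-3,0,-1],[0,0,0,0,-3,0,-1],[0,0,0,0,-3,0,-1],[0,6.5,0,0,0,0,-1],[0,6.5,0,0,0,0,-1],[0,6.5,0,0,0,0,-1],[0,6.5,0,0,0,0,-1],[0,0,0,0,0,0,-1],[0,0,0,0,0,0,-1]]'
python3 - <<'E'
from h import *
move([632,69,150],85.25)
E
```

```text
clock: 30.08
eef_pos: [576.6, -271.9, -6.0]
tcp_rot: [-1.554, -0.017, -1.204]
contact_force: [-1.5, 6.9, 4.4]
opening: 0.601
clock: 30.92
eef_pos: [575.9, -271.6, 26.9]
tcp_rot: [-1.554, -0.016, -1.204]
contact_force: [0.4, -0.4, -0.9]
opening: 0.393
clock: 31.75
eef_pos: [572.9, -270.3, 155.1]
tcp_rot: [-1.546, -0.008, -1.675]
contact_force: [0.1, 0.8, -1.3]
opening: 0.39
t 31.75 pos [ 572.94 -270.32  155.11] x [-0.1  -0.99  0.01] y [ 0.02 -0.01 -1.  ] F [ 0.14  0.84 -1.28] op 0.39 q [-0.44  0.4   1.68  0.    1.03  1.23]
shift cm now-axes [-34.39   3.95   2.26] turn [ -0.75 178.79  -2.21] | rows needed 8.319951412092852 24.97332281459069
shift cm now-axes [-34.39   3.95   2.26] turn [-1.42 -1.19  0.48] | rows needed 8.319951412092852 0.2671730835062407
```

Run:
```python
from h import *
st()
im=cams.grab_frame("scene");crop("scene",im,200,80,400,240,3.8,"f2s")
im=cams.grab_frame("top");crop("top",im,240,130,480,290,3.3,"f2")
```

```text
t 31.75 pos [ 572.94 -270.32  155.11] x [-0.1  -0.99  0.01] y [ 0.02 -0.01 -1.  ] F [ 0.14  0.84 -1.28] op 0.39 q [-0.44  0.4   1.68  0.    1.03  1.23]
```

View pics/f2s.png

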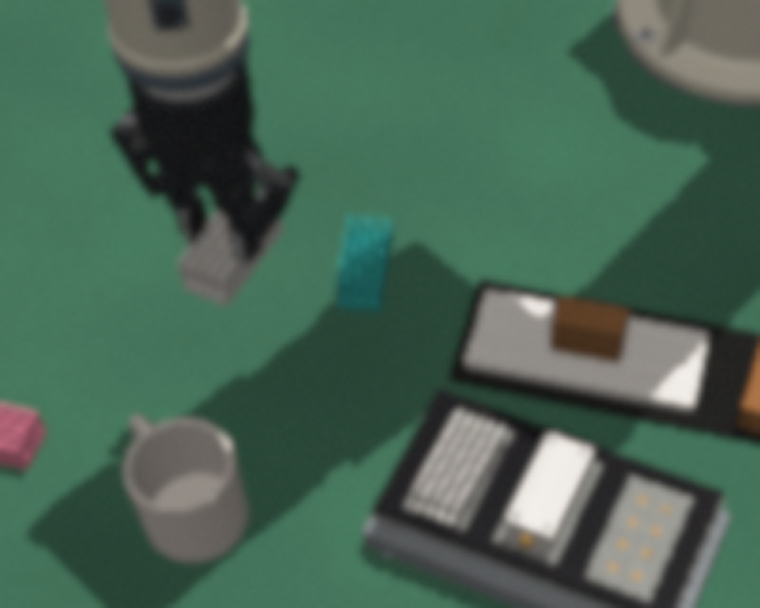

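View pics/f2.png

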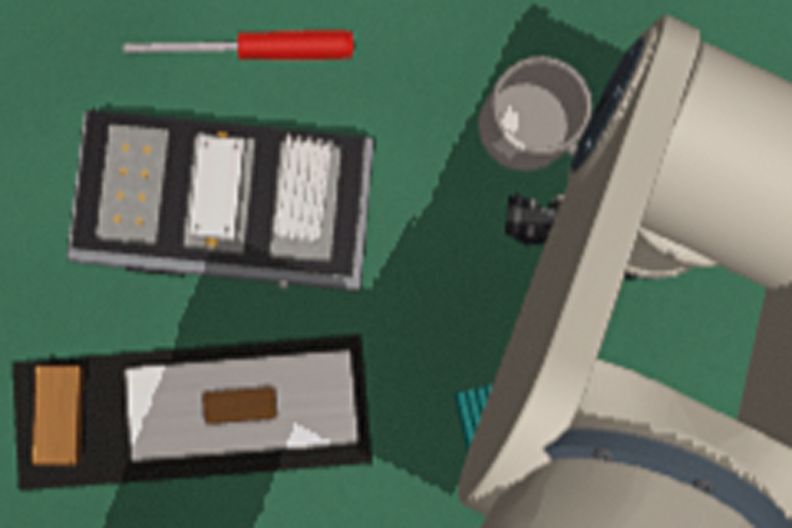

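```bash
python3 -m crank '[[0,-1.2,0,-2,0,0.2,-1],[0,0,0,-3.5,0,0.3,-1],[0,0,0,-3.5,0,0.3,-1],[0,0,0,-3.5,0,0.3,-1],[0,0,0,-3.5,0,0.3,-1],[0,0,0,-3.5,0,0.3,-1],[0,0,0,-3.5,0,0.3,-1],[0,0,0,-3.5,0,0.3,-1],[0,0,0,-3,0,0.2,-1],[0,0,0,-2,0,0,-1]]'
python3 -m crank '[[0,0,0,-1,0,0,-1],[0,0,0,0,0,0,-1],[0,0,0,0,0,0,-1],[0,0,0,0,0,0,-1],[0,0,0,0,0,0,-1],[0,0,0,0,0,0,-1],[0,0,0,0,0,0,-1],[0,0,0,0,0,0,-1],[0,0,0,0,0,0,-1],[0,0,0,0,0,0,-1]]'
python3 - <<'E'
from h import *
move([638,69,100],85.25)
E
```

```text
clock: 32.68
eef_pos: [621.2, 49.9, 150.1]
tcp_rot: [-1.548, -0.011, -1.631]
contact_force: [-0.9, -0.4, -0.7]
opening: 0.389
clock: 33.52
eef_pos: [621.1, 57.8, 149.0]
tcp_rot: [-1.55, -0.012, -1.623]
contact_force: [-0.2, -0.5, -1.1]
opening: 0.388
t 33.52 pos [621.08  57.78 149.04] x [-0.05 -1.    0.01] y [ 0.02 -0.01 -1.  ] F [-0.15 -0.5  -1.07] op 0.388 q [ 0.1   0.4   1.7  -0.02  1.02  1.73]
shift cm now-axes [-1.31  8.58  1.45] turn [   1.06 -178.25    1.9 ] | rows needed 2.1105619479132645 24.896542726109626
shift cm now-axes [-1.31  8.58  1.45] turn [-1.22  1.74  0.68] | rows needed 2.1105619479132645 0.3117588488421618
```

```bash
python3 -m crank '[[0,1.7,0,-1.3,0,1.4,-1],[0,0,0,0,0,0,-1],[0,0,0,0,1.5,0,-1],[0,0,0,0,2.5,0,-1],[0,0,0,0,2.0,0,-1],[0,0,0,0,1,0,-1],[0,0,0,0,0,0,-1],[0,0,0,0,0,0,-1],[0,0,0,0,0,0,-1],[0,0,0,0,0,0,-1]]'
python3 - <<'E'
from h import *
move([638,69,48+36.6],85.25)
im=cams.grab_frame("scene");crop("scene",im,290,140,410,260,5,"f3")
im=cams.grab_frame("top");crop("top",im,240,130,400,250,4.8,"f3t")
E
```

```text
clock: 34.35
eef_pos: [639.4, 68.4, 80.1]
tcp_rot: [-1.545, -0.011, -1.653]
contact_force: [-0.0, 0.1, -1.1]
opening: 0.39
t 34.35 pos [639.42  68.39  80.14] x [-0.08 -1.    0.01] y [ 0.02 -0.01 -1.  ] F [-0.01  0.06 -1.11] op 0.39 q [ 0.11  0.5   1.71 -0.02  0.91  1.78]
shift cm now-axes [-0.09  3.21 -0.23] turn [   1.01 -179.95    2.31] | rows needed 0.7716404750086141 25.135410682927247
shift cm now-axes [-0.09  3.21 -0.23] turn [-1.47  0.03  0.64] | rows needed 0.7716404750086141 0.22393762140073925
```

View pics/f3.png

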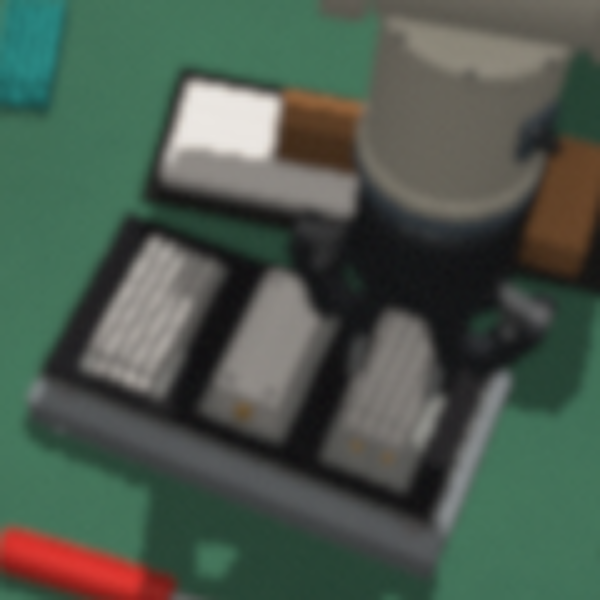

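View pics/f3t.png

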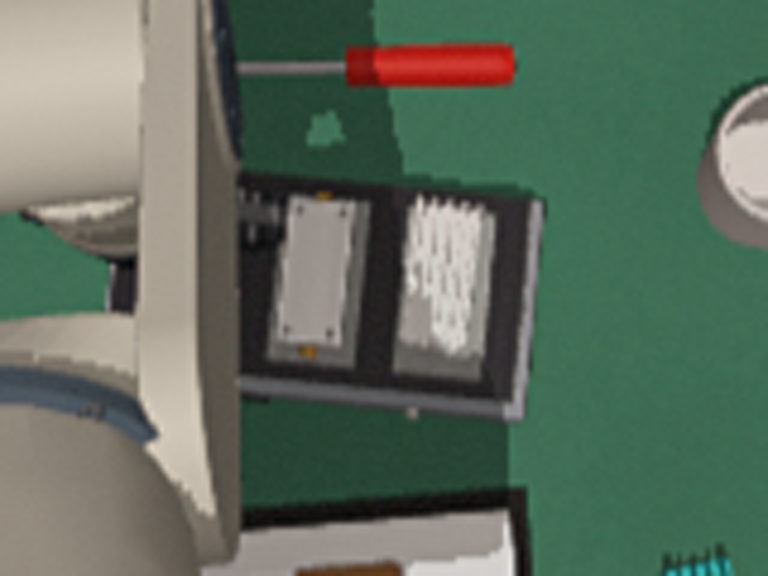

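Run:
```python
from h import *
im=cams.grab_frame("scene");o=np.array([335,190]);k=12
c=cv2.resize(im[190:245,335:400],None,fx=k,fy=k,interpolation=cv2.INTER_CUBIC)
a=np.radians(-4.75);u=np.array([np.cos(a),np.sin(a)]);v=np.array([-u[1],u[0]])
for dx,col in((0,(0,0,255)),(-7,(255,0,0)),(7,(0,255,0))):
  ctr=np.array([639.4,68.4])+u*dx
  for z in(86,116):
    for s in(-1,1):
      p=ctr+u*40+v*18*s; q=(proj("scene",[p[0],p[1],z])-o+.5)*k; cv2.circle(c,tuple(int(t) for t in q),4,col,-1)
cv2.imwrite("pics/f4.png",c)
```

```text
(no output)
```

View pics/f4.png

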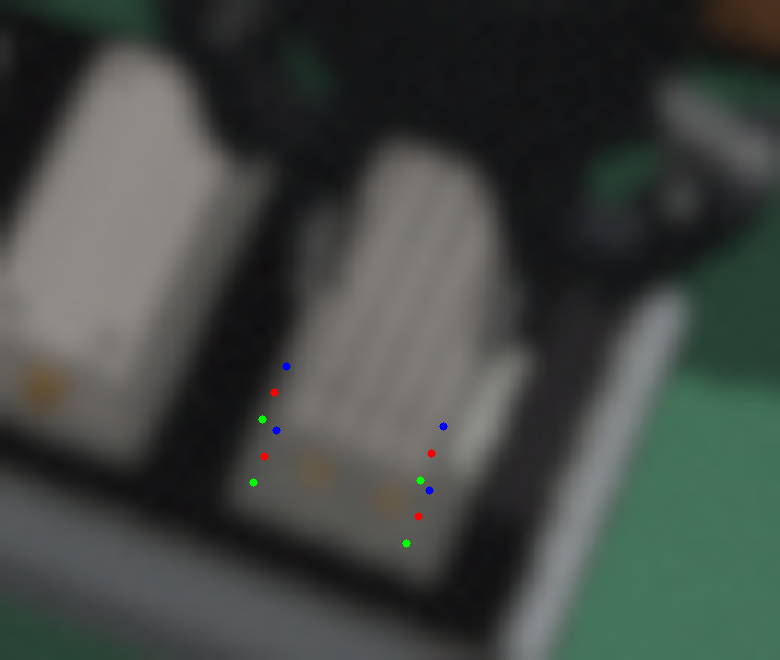

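```bash
python3 -m crank '[[0,0,0,0.1,0.8,0,-1],[0,0,0,0,0.8,0,-1],[0,0,0,0,0.6,0,-1],[0,0,0,0,0.3,0,-1],[0,0,0,0,0.2,0,-1],[0,0,0,0,0.1,0,-1],[0,0,0,0,0,0,-1],[0,0,0,0,0,0,-1],[0,0,0,0,0,0,-1],[0,0,0,0,0,0,-1]]'
python3 - <<'E'
from h import *
st()
im=cams.grab_frame("scene");crop("scene",im,290,140,410,260,5,"f5")
E
```

```text
clock: 35.33
eef_pos: [640.9, 67.0, 50.2]
tcp_rot: [-1.543, -0.011, -1.653]
contact_force: [-0.5, -0.1, -1.0]
opening: 0.388
t 35.33 pos [640.91  66.95  50.19] x [-0.08 -1.    0.01] y [ 0.03 -0.01 -1.  ] F [-0.53 -0.12 -1.01] op 0.388 q [ 0.11  0.54  1.72 -0.02  0.85  1.78]
```

View pics/f5.png

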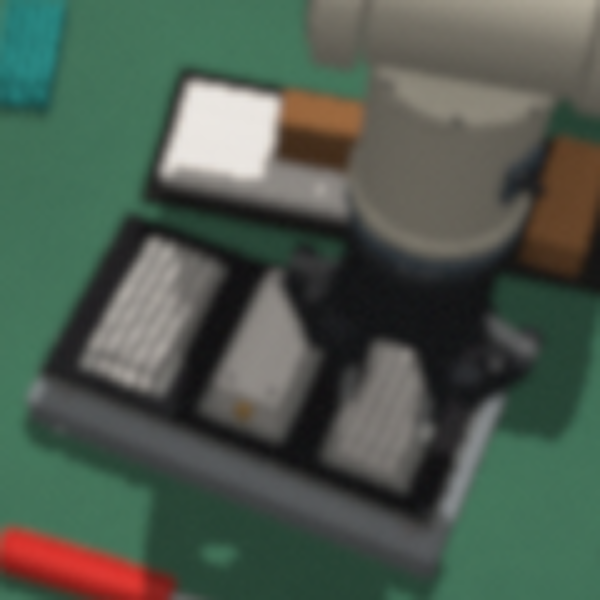

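```bash
python3 -m crank '[[0,0,0,0,0,-0.3,-1],[0,0,0,0,0,0,-1],[0,0,0,0,0.1,0,-1],[0,0,0,0,0.1,0,-1],[0,0,0,0,0.1,0,-1],[0,0,0,0,0.1,0,-1],[0,0,0,0,0,0,-1],[0,0,0,0,0,0,-1],[0,0,0,0,0,0,-1],[0,0,0,0,0,0,-1]]'
python3 -m crank '[[0,0,0,0,0.1,0,-1],[0,0,0,0,0.1,0,-1],[0,0,0,0,0.1,0,-1],[0,0,0,0,0.1,0,-1],[0,0,0,0,0,0,-1],[0,0,0,0,0,0,-1],[0,0,0,0,0,0,-1],[0,0,0,0,0,0,-1],[0,0,0,0,0,0,-1],[0,0,0,0,0,0,-1]]'
python3 - <<'E'
from h import *
st()
im=cams.grab_frame("scene");crop("scene",im,290,140,410,260,5,"f6")
E
```

```text
clock: 36.22
eef_pos: [638.4, 67.3, 47.8]
tcp_rot: [-1.541, -0.011, -1.653]
contact_force: [-1.1, -0.4, 2.9]
opening: 0.387
clock: 37.05
eef_pos: [638.5, 67.2, 45.2]
tcp_rot: [-1.541, -0.011, -1.653]
contact_force: [-2.3, -0.7, 7.3]
opening: 0.393
t 37.05 pos [638.53  67.21  45.22] x [-0.08 -1.    0.01] y [ 0.03 -0.01 -1.  ] F [-2.34 -0.65  7.28] op 0.393 q [ 0.11  0.55  1.73 -0.02  0.84  1.78]
```

View pics/f6.png

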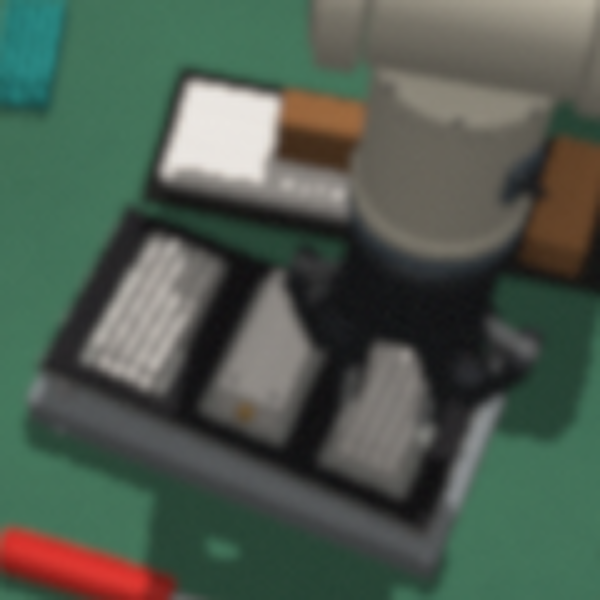

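Contact at 7 N, so it's seated. Releasing and backing off toward the press handle.

```bash
python3 -m crank '[[0,0,0,0,-0.1,0,-1],[0,0,0,0,-0.1,0,-1],[0,0,0,0,0,0,0.2],[0,0,0,0,0,0,0.2],[0,0,0,0,0,0,0.2],[0,0,0,0,0,0,0.2],[0,0,0,0,0,0,0.2],[0,0,0,0,0,0,0.2],[0,0,0,0,-0.5,0,0.2],[0,0,0,0,-1,0,0.2]]'
python3 -m crank '[[0,0,0,0,-2,0,0.2],[0,0,0,0,-3,0,0.2],[0,0,0,0,-3,0,0.2],[0,0,0,0,-3,0,1],[-1.3,0,0.5,0,0,-2,1],[0,0,0,0,0,-3.5,1],[0,0,0,0,0,-3.5,1],[0,0,0,0,0,-3.5,1],[0,0,0,0,0,-3,1],[0,0,0,0,0,0,1]]'
python3 - <<'E'
from h import *
im=cams.grab_frame("top");crop("top",im,240,130,400,280,4.8,"h1t")
im=cams.grab_frame("scene");crop("scene",im,280,140,420,260,5,"h1");move([452.2,-23.5,60],5.5)
E
```

```text
clock: 37.93
eef_pos: [636.8, 67.3, 59.7]
tcp_rot: [-1.544, -0.011, -1.653]
contact_force: [-0.3, -0.2, 0.1]
opening: 0.596
clock: 38.77
eef_pos: [476.7, 82.0, 183.7]
tcp_rot: [-1.557, 0.001, -1.654]
contact_force: [-0.5, 0.0, 0.5]
opening: 0.997
t 38.87 pos [481.94  82.17 184.67] x [-0.08 -1.   -0.  ] y [ 0.02 -0.   -1.  ] F [ 0.54 -0.05 -0.23] op 0.995 q [ 0.17  0.15  1.95 -0.    1.02  1.82]
shift cm now-axes [10.8  16.07 -2.39] turn [  -0.86 -100.27    0.88] | rows needed 4.678276672951065 14.005867282688948
shift cm now-axes [10.8  16.07 -2.39] turn [-0.84 79.72 -0.82] | rows needed 4.678276672951065 11.135249459119752
```

View pics/h1t.png

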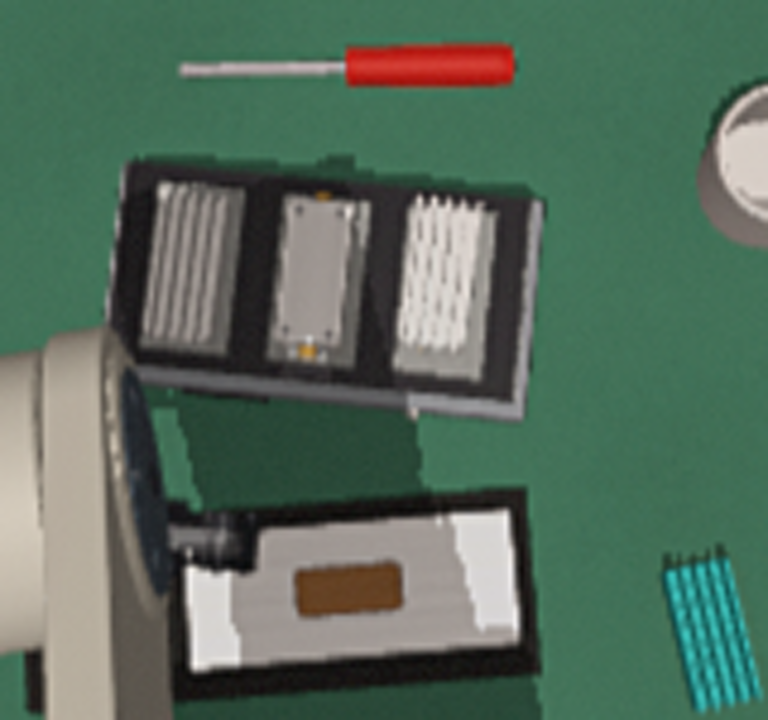

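View pics/h1.png

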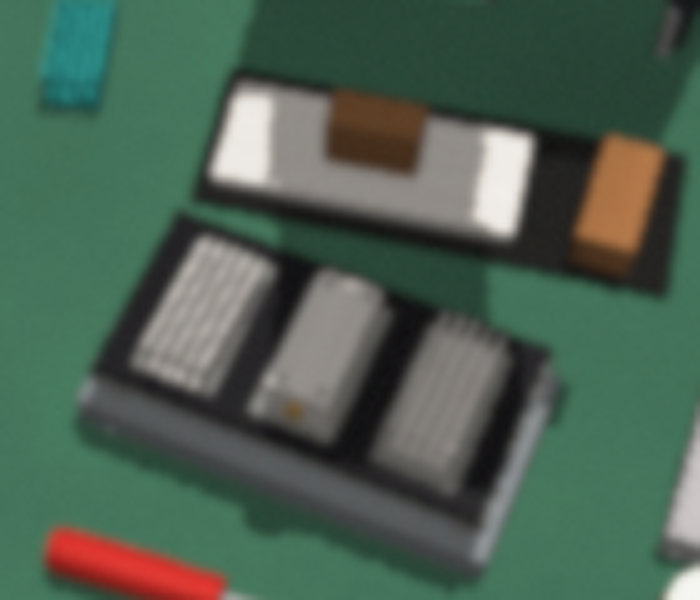

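All three modules lie flat in their nests. Now to the press handle at (452,-24), which needs the jaws turned by -100°.

```bash
python3 -m crank '[[0,0,0,2.7,0,-0.6,1],[0,0,0,2.7,0,-0.6,1],[0,0,0,2.7,0,-0.6,1],[0,0,0,2.7,0,-0.6,1],[0,-7,0,0,0,0,1],[0,-7,0,0,0,0,1],[0,-7,0,0,0,0,1],[0,-7,0,0,0,0,1],[0,-7,0,0,0,0,1],[0,-7,0,0,0,0,1]]'
python3 -m crank '[[0,-7,0,0,0,0,1],[0,-7,0,0,0,0,1],[0,-7,0,0,0,0,1],[0,-7,0,0,0,0,1],[0,-7,0,0,0,0,1],[0,-7,0,0,0,0,1],[0,-7,0,0,0,0,1],[0,0,0,0,0,0,1],[0,0,0,0,0,0,1],[0,0,0,0,0,0,1]]'
python3 - <<'E'
from h import *
move([452.2,-23.6,90],5.5)
E
```

```text
clock: 39.7
eef_pos: [466.5, -31.6, 191.6]
tcp_rot: [-1.542, -0.025, -0.901]
contact_force: [-0.1, 0.5, -0.0]
opening: 0.998
clock: 40.53
eef_pos: [484.3, -36.1, 197.3]
tcp_rot: [-1.573, -0.052, -0.027]
contact_force: [0.1, -0.8, -0.1]
opening: 1.0
t 40.53 pos [484.3  -36.09 197.29] x [ 1.   -0.03  0.05] y [ 0.05 -0.   -1.  ] F [ 0.09 -0.76 -0.11] op 1.0 q [-0.08  0.11  1.97  0.    1.01 -0.05]
shift cm now-axes [-3.99 14.2   1.19] turn [ 0.31 -7.06  2.97] | rows needed 3.5479572617979502 1.0709602616286449
shift cm now-axes [-3.99 14.2   1.19] turn [ -4.49 172.88   0.47] | rows needed 3.5479572617979502 24.153519117701443
```

```bash
python3 -m crank '[[0.15,-3.5,1.5,-2,0,0.6,1],[0.15,-3.5,1.5,-2,0,0.6,1],[0,0,0,0,0,0,1],[0,0,0,0,2,0,1],[0,0,0,0,3,0,1],[0,0,0,0,3,0,1],[0,0,0,0,2,0,1],[0,0,0,0,0,0,1],[0,0,0,0,0,0,1],[0,0,0,0,0,0,1]]'
python3 - <<'E'
from h import *
move([452.2,-23.6,32],5.5)
im=cams.grab_frame("scene");crop("scene",im,280,80,420,210,5,"i1")
E
```

```text
clock: 41.37
eef_pos: [454.0, -25.6, 96.4]
tcp_rot: [-1.573, -0.013, 0.064]
contact_force: [-0.4, 0.6, 0.0]
opening: 1.002
t 41.37 pos [454.02 -25.57  96.42] x [1.   0.06 0.01] y [ 0.01 -0.   -1.  ] F [-0.4   0.58  0.04] op 1.002 q [-0.06  0.23  2.1  -0.    0.8  -0.12]
shift cm now-axes [-0.3  10.1   0.23] turn [ 0.13 -1.84  0.74] | rows needed 2.4234848848272903 0.2772318611638021
shift cm now-axes [-0.3  10.1   0.23] turn [ -1.14 178.16   0.2 ] | rows needed 2.4234848848272903 24.882807973703585
```

View pics/i1.png

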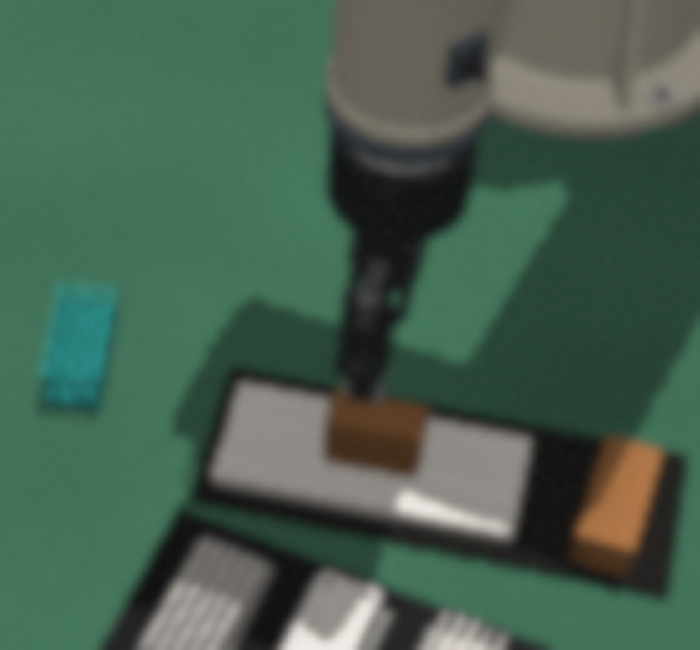

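```bash
python3 -m crank '[[0.1,-1.8,0.7,-0.3,2,0.2,1],[0,0,0,0,2.5,0,1],[0,0,0,0,2.5,0,1],[0,0,0,0,1.5,0,1],[0,0,0,0,0.9,0,1],[0,0,0,0,0.3,0,1],[0,0,0,0,0,0,1],[0,0,0,0,0,0,1],[0,0,0,0,0,0,1],[0,0,0,0,0,0,1]]'
python3 - <<'E'
from h import *
move([452.2,-23.6,32],5.5)
E
```

```text
clock: 42.25
eef_pos: [466.4, -24.9, 9.2]
tcp_rot: [-1.575, -0.027, 0.091]
contact_force: [0.7, 0.4, -1.0]
opening: 0.997
t 42.25 pos [466.44 -24.86   9.21] x [1.   0.09 0.03] y [ 0.03 -0.   -1.  ] F [ 0.73  0.36 -0.96] op 0.997 q [-0.06  0.4   2.13 -0.    0.58 -0.15]
shift cm now-axes [-1.44  1.34  0.26] turn [ 0.26 -0.27  1.55] | rows needed 0.47650831772651536 0.2230813284708501
shift cm now-axes [-1.44  1.34  0.26] turn [ -2.43 179.71   0.41] | rows needed 0.47650831772651536 25.101574934696952
```

```bash
python3 -m crank '[[0.3,-0.3,1.6,-0.7,0,0.15,1],[0,0,0,-0.7,0,0.1,1],[0,0,0,0,0.4,0,1],[0,0,0,0,0.4,0,1],[0,0,0,0,0.4,0,1],[0,0,0,0,0.1,0,1],[0,0,0,0,0,0,1],[0,0,0,0,0,0,1],[0,0,0,0,0,0,1],[0,0,0,0,0,0,1]]'
python3 - <<'E'
from h import *
move([452.2,-23.6,32],5.5)
E
```

```text
clock: 43.08
eef_pos: [453.6, -23.8, -3.0]
tcp_rot: [-1.571, -0.005, 0.096]
contact_force: [0.3, -0.4, 0.6]
opening: 1.002
t 43.08 pos [453.63 -23.8   -3.  ] x [1.   0.1  0.01] y [ 0.01  0.   -1.  ] F [ 0.32 -0.39  0.63] op 1.002 q [-0.06  0.42  2.14  0.    0.57 -0.15]
shift cm now-axes [-0.14  0.16  0.03] turn [ 0.02 -0.01  0.3 ] | rows needed 0.051690147286345 0.04237351411349606
shift cm now-axes [-0.14  0.16  0.03] turn [ -0.48 179.99   0.03] | rows needed 0.051690147286345 25.138594720634575
```

```bash
python3 -m crank '[[0,0,0.3,-0.1,0.1,0,1],[0,0,0,0,0,0,-1],[0,0,0,0,0,0,-1],[0,0,0,0,0,0,-1],[0,0,0,0,0,0,-1],[0,0,0,0,0,0,-1],[0,0,0,0,0,0,-1],[0,0,0,0,0,0,-1],[0,0,0,0,0,0,-1],[0,0,0,0,0,0,-1]]' 115
python3 -m crank '[[0,0,0,0,0,0,-1],[0,0,0,0,0,0,-1],[0,0,0,0,0,0,-1],[0,0,0,0,0,0,-1],[0,0,0,0,-0.5,0,-1],[0,0,0,0,-0.5,0,-1],[0,0,0,0,0,0,-1],[0,0,0,0,0,0,-1],[0,0,0,0,0,0,-1],[0,0,0,0,0,0,-1]]'
python3 - <<'E'
from h import *
move([452.2,-23.6,32],5.5)
im=cams.grab_frame("scene");crop("scene",im,280,80,420,210,5,"i2")
E
```

```text
clock: 43.92
eef_pos: [452.4, -23.9, -3.6]
tcp_rot: [-1.571, 0.001, 0.096]
contact_force: [-0.3, 0.2, 0.1]
opening: 0.315
clock: 44.75
eef_pos: [451.9, -23.9, 7.2]
tcp_rot: [-1.571, 0.001, 0.096]
contact_force: [-1.1, 0.4, -2.1]
opening: 0.315
t 44.75 pos [451.92 -23.87   7.22] x [ 1.   0.1 -0. ] y [-0. -0. -1.] F [-1.06  0.41 -2.07] op 0.315 q [-0.06  0.4   2.14 -0.    0.6  -0.15]
shift cm now-axes [0.03 1.18 0.02] turn [ 0.02 -0.   -0.08] | rows needed 0.28368479257573304 0.011136565532054514
shift cm now-axes [0.03 1.18 0.02] turn [  0.12 180.     0.03] | rows needed 0.28368479257573304 25.139445551153536
```

View pics/i2.png

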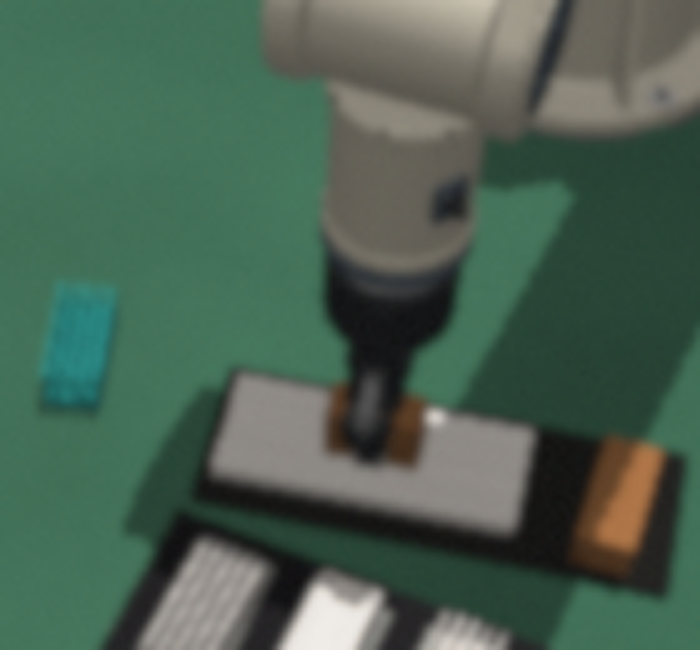

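```bash
python3 -m crank '[[0,0,0,0,-1,0,-1],[0,0,0,0,-2,0,-1],[0,0,0,0,-2.5,0,-1],[0,0,0,0,-2.5,0,-1],[0,0,0,0,-2,0,-1],[0,0,0,0,-1,0,-1],[0,0,0,0,0,0,-1],[0,5,0,0,0,0,-1],[0,5,0,0,0,0,-1],[0,0,0,0,0,0,-1]]'
python3 - <<'E'
from h import *
move([626,-3,160],-4.75)
im=cams.grab_frame("scene");crop("scene",im,260,60,420,220,4.5,"i3")
E
```

```text
clock: 45.63
eef_pos: [449.8, -23.7, 125.2]
tcp_rot: [-1.571, 0.004, -0.085]
contact_force: [-1.5, -0.3, -2.1]
opening: 0.319
t 45.63 pos [449.77 -23.66 125.19] x [ 1.   -0.09 -0.  ] y [-0. -0. -1.] F [-1.5  -0.32 -2.09] op 0.319 q [-0.06  0.19  2.07 -0.    0.89  0.03]
shift cm now-axes [17.38  0.11  3.56] turn [ 0.03 -0.13 -0.22] | rows needed 4.255381916019682 0.03524712620556688
shift cm now-axes [17.38  0.11  3.56] turn [  0.34 179.87   0.05] | rows needed 4.255381916019682 25.12200827261343
```

View pics/i3.png

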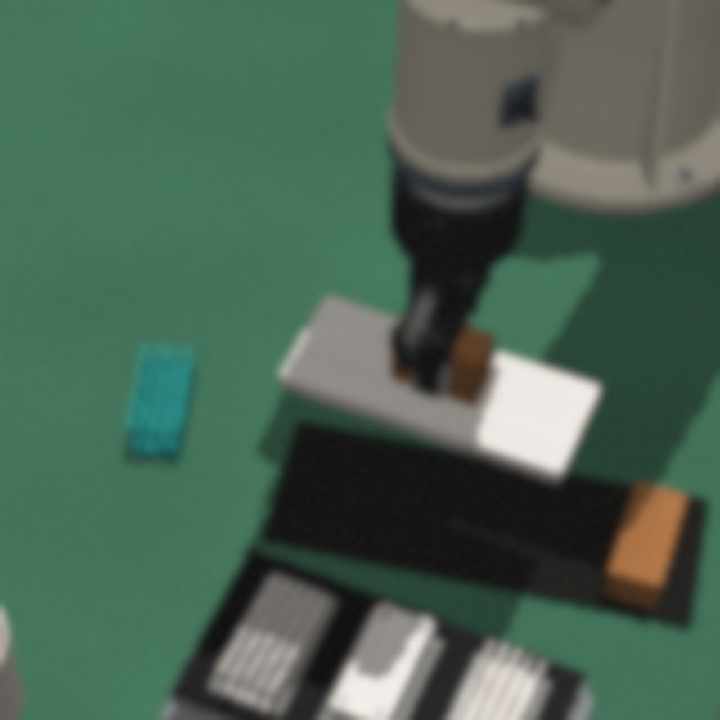

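```bash
python3 -m crank '[[0,0,0,1.5,0,0.3,-1],[0,0,0,2.6,0,0.5,-1],[0,0,0,2.6,0,0.5,-1],[0,0,0,2.6,0,0.5,-1],[0,0,0,2.6,0,0.5,-1],[0,0,0,2.6,0,0.5,-1],[0,0,0,1.9,0,0.4,-1],[0,0,0,1,0,0.3,-1],[0,0,0,0,0,0,-1],[0,0,0,0,0,0,-1]]'
python3 -m crank '[[0,0,0,0,0,0,-1],[0,0,0,0,0,0,-1],[0,0,0,0,0,0,-1],[0,0,0,0,0,0,-1],[0,0,0,0,0,0,-1],[0,0,0,0,0,0,-1],[0,0,0,0,0,0,-1],[0,0,0,0,0,0,-1],[0,0,0,0,0,0,-1],[0,0,0,0,0,0,-1]]'
python3 - <<'E'
from h import *
move([626,-3,77+7+36.6],-4.75)
im=cams.grab_frame("scene");crop("scene",im,280,120,420,260,5,"i4")
E
```

```text
clock: 46.52
eef_pos: [626.4, 0.5, 114.5]
tcp_rot: [-1.572, 0.019, -0.048]
contact_force: [-0.7, 1.1, -2.5]
opening: 0.313
clock: 47.35
eef_pos: [621.4, -0.4, 114.0]
tcp_rot: [-1.572, 0.023, -0.044]
contact_force: [0.5, 0.5, -3.3]
opening: 0.317
t 47.35 pos [621.43  -0.39 113.98] x [ 1.   -0.04 -0.02] y [-0.02 -0.   -1.  ] F [ 0.52  0.5  -3.33] op 0.317 q [-0.    0.46  1.7  -0.    1.01  0.04]
shift cm now-axes [ 0.54  2.99 -0.24] turn [ 0.1   2.21 -1.32] | rows needed 0.7299061791754433 0.3595245933417403
shift cm now-axes [ 0.54  2.99 -0.24] turn [  -2.05 -177.78   -0.15] | rows needed 0.7299061791754433 24.831659055802593
```

View pics/i4.png

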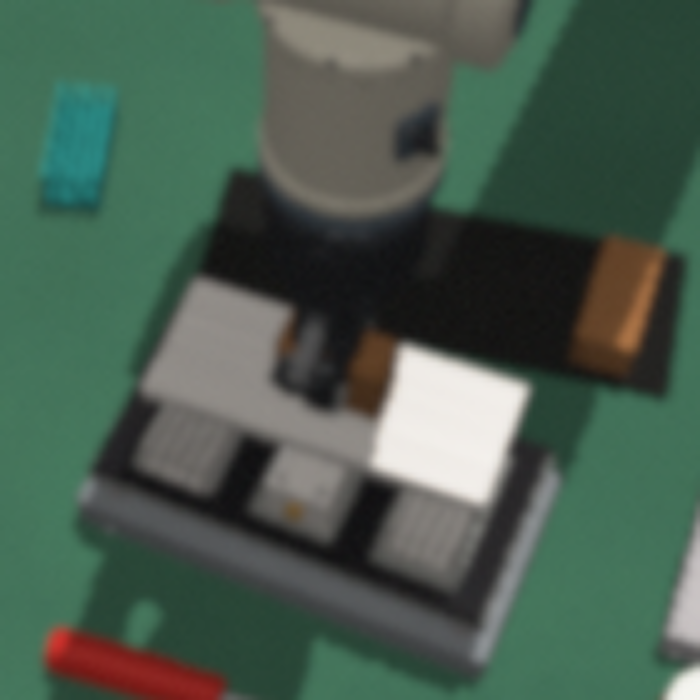

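```bash
python3 -m crank '[[0.1,2.2,-1.3,0.7,0,-0.25,-1],[0,0,0,0,0,0,-1],[0,0,0,0,0.6,0,-1],[0,0,0,0,0.8,0,-1],[0,0,0,0,0.6,0,-1],[0,0,0,0,0.4,0,-1],[0,0,0,0,0.2,0,-1],[0,0,0,0,0,0,-1],[0,0,0,0,0,0,-1],[0,0,0,0,0,0,-1]]'
python3 - <<'E'
from h import *
move([628,-3,77+36.6],-4.75)
E
```

```text
clock: 48.23
eef_pos: [626.8, -2.7, 83.5]
tcp_rot: [-1.571, 0.005, -0.08]
contact_force: [0.3, 0.2, -3.1]
opening: 0.31
t 48.23 pos [626.78  -2.69  83.46] x [ 1.   -0.08 -0.  ] y [-0.  0. -1.] F [ 0.26  0.17 -3.12] op 0.31 q [-0.01  0.49  1.72  0.    0.93  0.07]
shift cm now-axes [ 0.13  0.64 -0.02] turn [ 0.    0.18 -0.28] | rows needed 0.15772218844855634 0.0463145804735202
shift cm now-axes [ 0.13  0.64 -0.02] turn [  -0.44 -179.82   -0.01] | rows needed 0.15772218844855634 25.114811131849656
```

```bash
python3 -m crank '[[0,0.2,-0.3,0.1,0.2,0,-1],[0,0,0,0,0.2,0,-1],[0,0,0,0,0.2,0,-1],[0,0,0,0,0.2,0,-1],[0,0,0,0,0.1,0,-1],[0,0,0,0,0.1,0,-1],[0,0,0,0,0.1,0,-1],[0,0,0,0,0.1,0,-1],[0,0,0,0,0.1,0,-1],[0,0,0,0,0.1,0,-1]]'
python3 - <<'E'
from h import *
move([627.5,-3,66+36.6],-4.75)
im=cams.grab_frame("scene");crop("scene",im,280,120,420,260,5,"j1")
E
```

```text
clock: 49.07
eef_pos: [629.1, -2.7, 72.1]
tcp_rot: [-1.57, -0.004, -0.084]
contact_force: [-2.8, 1.2, 7.2]
opening: 0.314
t 49.07 pos [629.1   -2.66  72.07] x [ 1.   -0.08  0.  ] y [ 0.  0. -1.] F [-2.76  1.17  7.25] op 0.314 q [-0.01  0.5   1.73  0.    0.9   0.08]
shift cm now-axes [-0.16  0.61 -0.05] turn [-0.02 -0.05  0.22] | rows needed 0.15072952758384153 0.03100855016430812
shift cm now-axes [-0.16  0.61 -0.05] turn [ -0.34 179.95  -0.03] | rows needed 0.15072952758384153 25.132892161203337
```

View pics/j1.png

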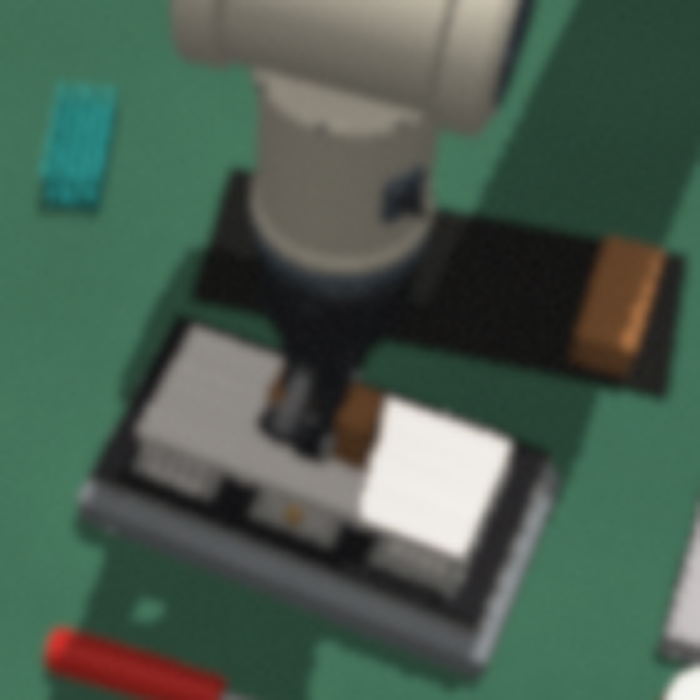

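```bash
python3 -m crank '[[0,0,0.2,-0.15,0.15,0,-1],[0,0,0,0,0.15,0,-1],[0,0,0,0,0.15,0,-1],[0,0,0,0,0.15,0,-1],[0,0,0,0,0.15,0,-1],[0,0,0,0,0.15,0,-1],[0,0,0,0,0.1,0,-1],[0,0,0,0,0.1,0,-1],[0,0,0,0,0.1,0,-1],[0,0,0,0,0.1,0,-1]]'
python3 - <<'E'
from h import *
move([627.5,-3,64+36.6],-4.75)
im=cams.grab_frame("scene");crop("scene",im,280,120,420,260,5,"j2")
E
```

```text
clock: 49.95
eef_pos: [629.9, -2.3, 66.6]
tcp_rot: [-1.57, -0.005, -0.084]
contact_force: [-3.8, 0.5, 11.2]
opening: 0.311
t 49.95 pos [629.9   -2.29  66.59] x [ 1.   -0.08  0.01] y [ 0.01  0.   -1.  ] F [-3.79  0.55 11.22] op 0.311 q [-0.01  0.51  1.73  0.    0.89  0.08]
shift cm now-axes [-0.23  0.26 -0.09] turn [-0.07 -0.07  0.3 ] | rows needed 0.08625827750123691 0.044445869171840985
shift cm now-axes [-0.23  0.26 -0.09] turn [ -0.48 179.93  -0.1 ] | rows needed 0.08625827750123691 25.129868411865658
```

View pics/j2.png

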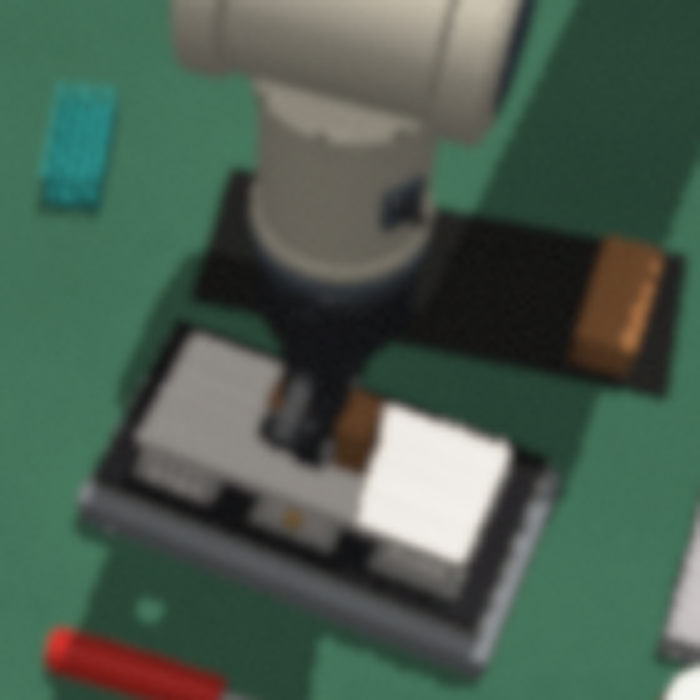

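```bash
python3 -m crank '[[0,0,0.3,-0.15,0.2,0,-1],[0,0,0,0,0.2,0,-1],[0,0,0.1,0,0.2,0,-1],[0,0,0,-0.05,0.2,0,-1],[0,0,0.1,0,0.2,0,-1],[0,0,0,0,0.2,0,-1],[0,0,0.1,0,0.2,0,-1],[0,0,0,-0.05,0.2,0,-1],[0,0,0.1,0,0.2,0,-1],[0,0,0,0,0.2,0,-1]]'
python3 - <<'E'
from h import *
move([627.5,-3,64+36.6],-4.75)
E
```

```text
clock: 50.83
eef_pos: [631.2, -2.1, 64.2]
tcp_rot: [-1.569, -0.001, -0.084]
contact_force: [-8.5, 1.2, 21.3]
opening: 0.315
t 50.83 pos [631.2   -2.11  64.23] x [ 1.   -0.08  0.  ] y [ 0.  0. -1.] F [-8.48  1.19 21.31] op 0.315 q [-0.01  0.52  1.73  0.    0.89  0.08]
shift cm now-axes [-0.36  0.02 -0.12] turn [-0.1  -0.08  0.06] | rows needed 0.09135564416103042 0.019535677569477394
shift cm now-axes [-0.36  0.02 -0.12] turn [ -0.09 179.92  -0.16] | rows needed 0.09135564416103042 25.129003325038887
```

```bash
python3 -m crank '[[0,0,0,-0.1,0.2,0,-1],[0,0,0,-0.05,0.22,0,-1],[0,0,0,-0.05,0.22,0,-1],[0,0,0,-0.05,0.22,0,-1],[0,0,0,-0.05,0.22,0,-1],[0,0,0,-0.05,0.22,0,-1],[0,0,0,-0.05,0.22,0,-1],[0,0,0,-0.05,0.22,0,-1],[0,0,0,-0.05,0.22,0,-1],[0,0,0,-0.05,0.22,0,-1]]'
python3 - <<'E'
from h import *
move([627.5,-3,64+36.6],-4.75);print(r.sense()["wrist_torque"])
im=cams.grab_frame("scene");crop("scene",im,280,120,420,260,5,"j3")
im=cams.grab_frame("top");crop("top",im,240,130,400,250,4.8,"j3t")
E
```

```text
clock: 51.67
eef_pos: [630.9, -2.0, 64.3]
tcp_rot: [-1.569, -0.013, -0.084]
contact_force: [-7.7, -0.1, 22.4]
opening: 0.311
t 51.67 pos [630.92  -2.05  64.29] x [ 1.   -0.08  0.01] y [ 0.01  0.   -1.  ] F [-7.68 -0.12 22.39] op 0.311 q [-0.01  0.51  1.74  0.    0.88  0.08]
shift cm now-axes [-0.33  0.02 -0.12] turn [-0.12 -0.07  0.75] | rows needed 0.08536549072683618 0.10626918895325656
shift cm now-axes [-0.33  0.02 -0.12] turn [ -1.18 179.92  -0.18] | rows needed 0.08536549072683618 25.129684184850905
[-0.05  1.81 -0.04]
```

View pics/j3.png

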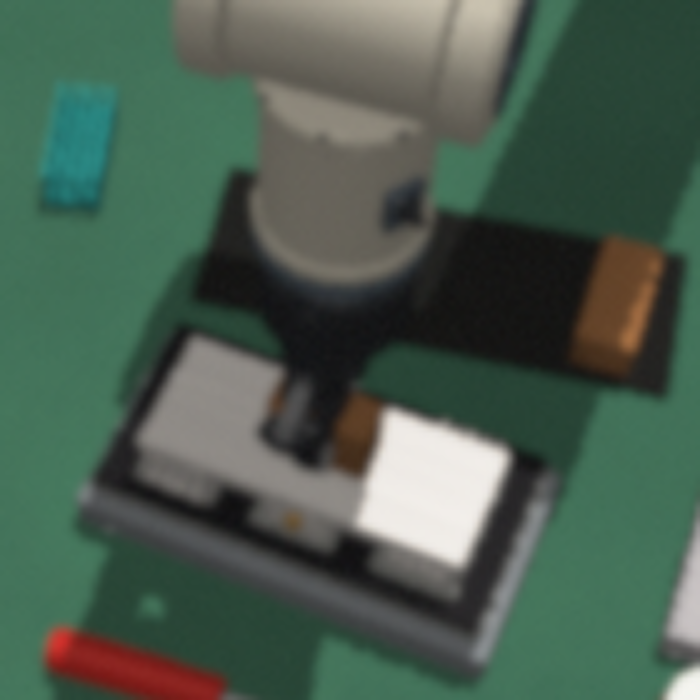

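View pics/j3t.png

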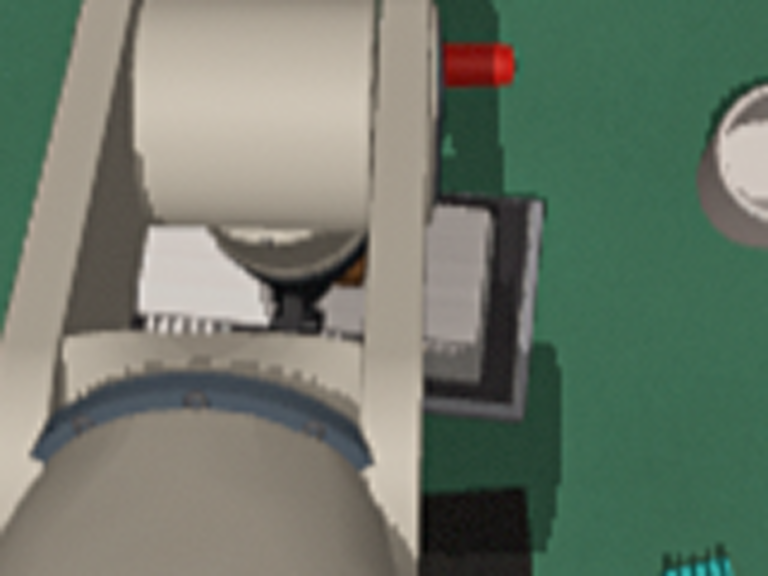

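Bottomed (z stopped at 64.3 at about 25 N), but the press has drifted +5 mm in x with a slight pitch. I'll lift, re-centre and press again more squarely.

```bash
python3 -m crank '[[0,0,0,0,-0.4,0,-1],[0,0,0,0,-0.6,0,-1],[0,0,0,0,-0.7,0,-1],[0,0,0.5,0,-0.4,0,-1],[0,0,0,-0.5,0,-0.1,-1],[0,0,0,0,0,0,-1],[0,0,0,0,0,0,-1],[0,0,0,0,0,0,-1],[0,0,0,0,0,0,-1],[0,0,0,0,0,0,-1]]'
python3 - <<'E'
from h import *
move([626,-3,76+36.6],-4.75);print(r.sense()["wrist_torque"])
im=cams.grab_frame("scene");crop("scene",im,280,120,420,260,5,"j4")
E
```

```text
clock: 52.6
eef_pos: [624.9, -2.9, 85.8]
tcp_rot: [-1.569, -0.004, -0.084]
contact_force: [-0.4, -0.4, -2.2]
opening: 0.316
t 52.6 pos [624.9   -2.87  85.79] x [ 1.   -0.08  0.  ] y [ 0.  0. -1.] F [-0.37 -0.43 -2.16] op 0.316 q [-0.01  0.48  1.73  0.    0.92  0.07]
shift cm now-axes [ 0.11  0.98 -0.01] turn [-0.11 -0.07  0.22] | rows needed 0.23624003070368532 0.03515396394269116
shift cm now-axes [ 0.11  0.98 -0.01] turn [ -0.34 179.93  -0.17] | rows needed 0.23624003070368532 25.13012374748917
[ 0.   -0.04 -0.01]
```

View pics/j4.png

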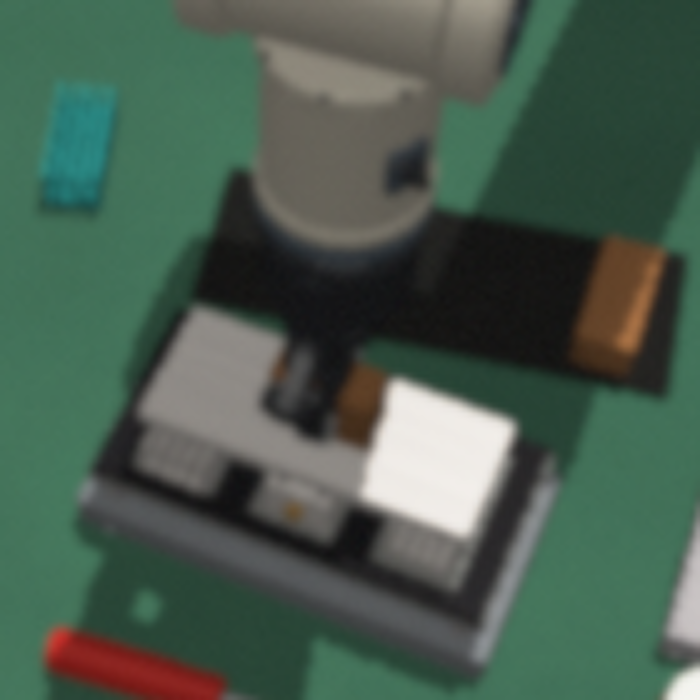

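```bash
python3 -m crank '[[0,0,0.2,0,0.3,0,-1],[0,0,0,0,0.3,0,-1],[0,0,0,0,0.3,0,-1],[0,0,0,-0.03,0.25,0,-1],[0,0,0,-0.05,0.25,0,-1],[0,0,0.05,-0.06,0.25,0,-1],[0,0,0.05,-0.06,0.25,0,-1],[0,0,0.05,-0.06,0.25,0,-1],[0,0,0.05,-0.06,0.25,0,-1],[0,0,0.05,-0.06,0.25,0,-1]]'
python3 - <<'E'
from h import *
move([626,-3,64+36.6],-4.75);print(r.sense()["wrist_torque"])
E
```

```text
clock: 53.48
eef_pos: [625.2, -2.5, 64.2]
tcp_rot: [-1.568, -0.003, -0.084]
contact_force: [-8.0, -0.3, 32.1]
opening: 0.314
t 53.48 pos [625.24  -2.54  64.17] x [ 1.   -0.08  0.  ] y [ 0.  0. -1.] F [-7.95 -0.33 32.06] op 0.314 q [-0.01  0.51  1.74  0.    0.88  0.07]
shift cm now-axes [ 0.08  0.02 -0.04] turn [-0.15 -0.08  0.2 ] | rows needed 0.021711382325308864 0.03624013595130319
shift cm now-axes [ 0.08  0.02 -0.04] turn [ -0.31 179.92  -0.23] | rows needed 0.021711382325308864 25.12848632317269
[-0.35  1.95  0.01]
```

Bottomed, centred and level at 32 N. Holding two more calls (1.7 s).

```bash
python3 -m crank '[[0,0,0.1,-0.03,0.27,0,-1],[0,0,0.06,-0.03,0.27,0,-1],[0,0,0.06,-0.03,0.27,0,-1],[0,0,0.06,-0.03,0.27,0,-1],[0,0,0.06,-0.03,0.27,0,-1],[0,0,0.06,-0.03,0.27,0,-1],[0,0,0.06,-0.03,0.27,0,-1],[0,0,0.06,-0.03,0.27,0,-1],[0,0,0.06,-0.03,0.27,0,-1],[0,0,0.06,-0.03,0.27,0,-1]]'
python3 -m crank '[[0,0,0.06,-0.03,0.27,0,-1],[0,0,0.06,-0.03,0.27,0,-1],[0,0,0.06,-0.03,0.27,0,-1],[0,0,0.06,-0.03,0.27,0,-1],[0,0,0.06,-0.03,0.27,0,-1],[0,0,0.06,-0.03,0.27,0,-1],[0,0,0.06,-0.03,0.27,0,-1],[0,0,0.06,-0.03,0.27,0,-1],[0,0,0.06,-0.03,0.27,0,-1],[0,0,0.06,-0.03,0.27,0,-1]]'
python3 - <<'E'
from h import *
st();print(r.sense()["wrist_torque"])
im=cams.grab_frame("scene");crop("scene",im,280,120,420,260,5,"j5")
E
```

```text
clock: 54.32
eef_pos: [625.5, -2.5, 64.2]
tcp_rot: [-1.568, -0.0, -0.085]
contact_force: [-8.7, -0.2, 26.0]
opening: 0.312
clock: 55.15
eef_pos: [625.6, -2.4, 64.2]
tcp_rot: [-1.567, 0.002, -0.086]
contact_force: [-8.2, 1.0, 25.4]
opening: 0.315
t 55.15 pos [625.64  -2.39  64.19] x [ 1.   -0.09 -0.  ] y [-0.  0. -1.] F [-8.18  0.98 25.39] op 0.315 q [-0.01  0.51  1.74  0.    0.89  0.07]
[ 0.    1.96 -0.04]
```

View pics/j5.png

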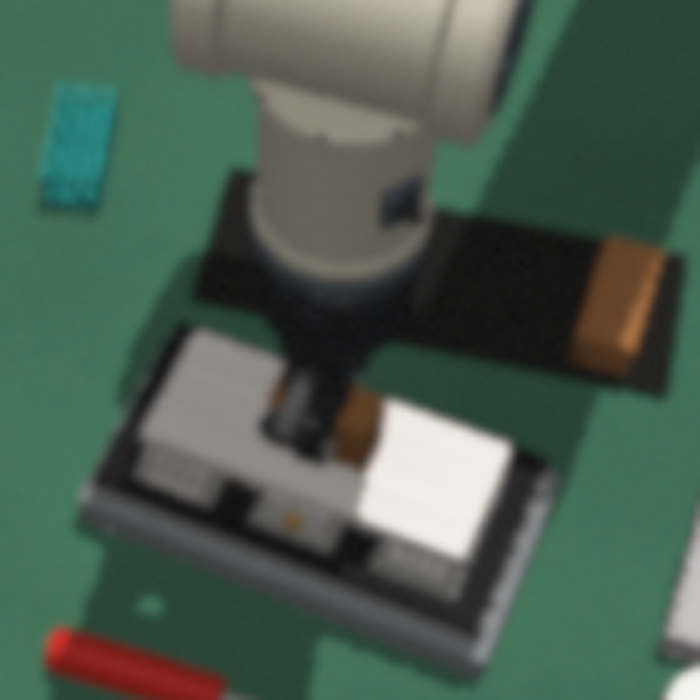

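The press was held bottomed for over 2 s. Lifting it and returning it to the mat.

```bash
python3 -m crank '[[0,0,0,0,-0.4,0,-1],[0,0,0,0,-0.6,0,-1],[0,0,0,0,-1,0,-1],[0,0,0,0,-1.5,0,-1],[0,0,0,0,-1.5,0,-1],[0,0,0,-1,-0.5,0,-1],[0,0,0,-2,0,0,-1],[0,0,0,-2.5,0,0,-1],[0,0,0,-2.5,0,0,-1],[0,0,0,-2.5,0,0,-1]]'
python3 -m crank '[[0,0,0,-2.5,0,0,-1],[0,0,0,-2,0,0,-1],[0,0,0,-1,0,0,-1],[0,0,0,0,0,0,-1],[0,-5,0,0,0,0,-1],[0,-5,0,0,0,0,-1],[0,0,0,0,0,0,-1],[0,0,0,0,0,0,-1],[0,0,0,0,0,0,-1],[0,0,0,0,0,0,-1]]'
python3 - <<'E'
from h import *
move([452.2,-23.6,33],5.5)
im=cams.grab_frame("scene");crop("scene",im,260,60,420,220,4.5,"k1")
E
```

```text
clock: 56.03
eef_pos: [519.9, 6.7, 123.1]
tcp_rot: [-1.567, -0.004, -0.087]
contact_force: [0.5, -0.5, -1.9]
opening: 0.312
clock: 56.87
eef_pos: [451.3, 12.0, 120.0]
tcp_rot: [-1.567, 0.003, 0.088]
contact_force: [-1.1, -0.3, -1.8]
opening: 0.315
t 56.87 pos [451.32  12.03 119.98] x [ 1.    0.09 -0.  ] y [-0.  0. -1.] F [-1.13 -0.26 -1.82] op 0.315 q [ 0.02  0.2   2.07  0.01  0.88 -0.07]
shift cm now-axes [-0.19 12.34 -3.61] turn [-0.24 -0.44 -0.16] | rows needed 3.0842595758849387 0.07409030701846915
shift cm now-axes [-0.19 12.34 -3.61] turn [  0.25 179.56  -0.38] | rows needed 3.0842595758849387 25.077683306391105
```

View pics/k1.png

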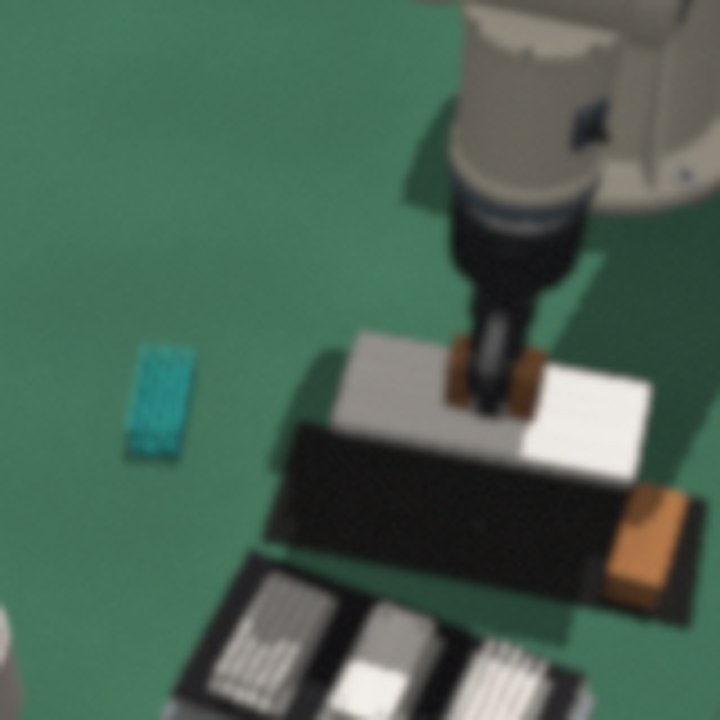

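```bash
python3 -m crank '[[-0.2,-0.4,-0.1,-0.2,0,-1.8,-1],[0,0,0,0,0,-1.8,-1],[0,0,0,0,0,0,-1],[0,0,0,0,1.5,0,-1],[0,0,0,0,2,0,-1],[0,0,0,0,2,0,-1],[0,0,0,0,1.5,0,-1],[0,0,0,0,0.8,0,-1],[0,0,0,0,0,0,-1],[0,0,0,0,0,0,-1]]'
python3 - <<'E'
from h import *
move([452.2,-23.6,33],5.5)
E
```

```text
clock: 57.75
eef_pos: [456.4, -24.3, 40.0]
tcp_rot: [-1.57, -0.004, 0.084]
contact_force: [0.3, -0.2, -2.7]
opening: 0.318
t 57.75 pos [456.44 -24.25  40.05] x [1.   0.08 0.  ] y [ 0.  0. -1.] F [ 0.31 -0.2  -2.65] op 0.318 q [-0.06  0.34  2.12  0.    0.68 -0.14]
shift cm now-axes [-0.43  4.36  0.1 ] turn [-0.05 -0.69  0.22] | rows needed 1.0517047603043121 0.10176647749147237
shift cm now-axes [-0.43  4.36  0.1 ] turn [ -0.35 179.31  -0.07] | rows needed 1.0517047603043121 25.042914304227555
```

```bash
python3 -m crank '[[0,-0.7,0.2,-0.4,0.6,0.1,-1],[0,0,0,0,0.7,0,-1],[0,0,0,0,0.7,0,-1],[0,0,0,0,0.7,0,-1],[0,0,0,0,0.5,0,-1],[0,0,0,0,0.3,0,-1],[0,0,0,0,0.1,0,-1],[0,0,0,0,0,0,-1],[0,0,0,0,0,0,-1],[0,0,0,0,0,0,-1]]'
python3 - <<'E'
from h import *
move([452.2,-23.6,33],5.5)
E
```

```text
clock: 58.58
eef_pos: [454.5, -23.3, 2.8]
tcp_rot: [-1.571, -0.004, 0.097]
contact_force: [-0.5, -0.2, -2.4]
opening: 0.31
t 58.58 pos [454.49 -23.28   2.78] x [1.  0.1 0. ] y [ 0.  0. -1.] F [-0.45 -0.16 -2.36] op 0.31 q [-0.06  0.41  2.14  0.    0.59 -0.15]
shift cm now-axes [-0.23  0.64 -0.01] turn [-0.01  0.05  0.25] | rows needed 0.16284993709367995 0.03617056158687158
shift cm now-axes [-0.23  0.64 -0.01] turn [   0.4  -179.95    0.02] | rows needed 0.16284993709367995 25.132148208193456
```

```bash
python3 -m crank '[[0,0,0.2,-0.2,0.2,0,-1],[0,0,0,0,0.2,0,-1],[0,0,0,0,0.1,0,-1],[0,0,0,0,0.1,0,-1],[0,0,0,0,0.1,0,-1],[0,0,0,0,0.1,0,-1],[0,0,0,0,0,0,-1],[0,0,0,0,0,0,-1],[0,0,0,0,0,0,-1],[0,0,0,0,0,0,-1]]'
python3 - <<'E'
from h import *
st()
E
```

```text
clock: 59.42
eef_pos: [453.6, -23.6, -3.1]
tcp_rot: [-1.571, -0.003, 0.097]
contact_force: [0.3, -1.0, -4.2]
opening: 0.32
t 59.42 pos [453.6  -23.56  -3.06] x [1.  0.1 0. ] y [ 0.  0. -1.] F [ 0.34 -0.95 -4.15] op 0.32 q [-0.06  0.42  2.14  0.    0.57 -0.15]
```

```bash
python3 -m crank '[[0,0,0,0,0.1,0,-1],[0,0,0,0,0.05,0,-1],[0,0,0,0,0.05,0,-1],[0,0,0,0,0,0,0.3],[0,0,0,0,0,0,0.3],[0,0,0,0,0,0,0.3],[0,0,0,0,0,0,0.3],[0,0,0,0,0,0,0.3],[0,0,0,0,0,0,0.3],[0,0,0,0,0,0,0.3]]' 80
python3 -m crank '[[0,0,0,0,-1,0,0.3],[0,0,0,0,-2,0,0.3],[0,0,0,0,-3,0,0.3],[0,0,0,0,-3,0,1],[0,0,0,0,-3,0,1],[0,0,0,0,-2.5,0,1],[0,0,0,0,0,0,1],[0,7,0,0,0,-3,1],[0,7,0,0,0,-3,1],[0,7,0,0,0,-3,1]]'
python3 -m crank '[[0,7,0,0,0,-3,1],[0,7,0,0,0,-1.5,1],[0,7,0,0,0,0,1],[0,7,0,0,0,0,1],[0,7,0,0,0,0,1],[0,7,0,0,0,0,1],[0,7,0,0,0,0,1],[0,0,0,0,0,0,1],[0,0,0,0,0,0,1],[0,0,0,0,0,0,1]]'
python3 - <<'E'
from h import *
im=cams.grab_frame("top");crop("top",im,130,130,370,300,3.3,"l1t")
im=cams.grab_frame("scene");crop("scene",im,280,120,540,300,3,"l1");st()
E
```

```text
clock: 60.25
eef_pos: [454.6, -23.6, -3.7]
tcp_rot: [-1.571, -0.004, 0.097]
contact_force: [-0.8, -0.7, 0.4]
opening: 0.651
clock: 61.08
eef_pos: [451.7, -111.4, 154.0]
tcp_rot: [-1.569, -0.006, -0.272]
contact_force: [0.4, 0.4, -0.0]
opening: 1.001
clock: 61.92
eef_pos: [433.5, -161.6, 155.9]
tcp_rot: [-1.565, -0.003, -1.149]
contact_force: [0.1, 0.3, 0.3]
opening: 0.999
t 62.02 pos [ 433.67 -161.63  155.87] x [ 0.41 -0.91  0.  ] y [ 0.01 -0.   -1.  ] F [-0.41  0.08 -0.33] op 0.999 q [-0.36  0.16  2.02  0.    0.96  0.79]
```

View pics/l1t.png

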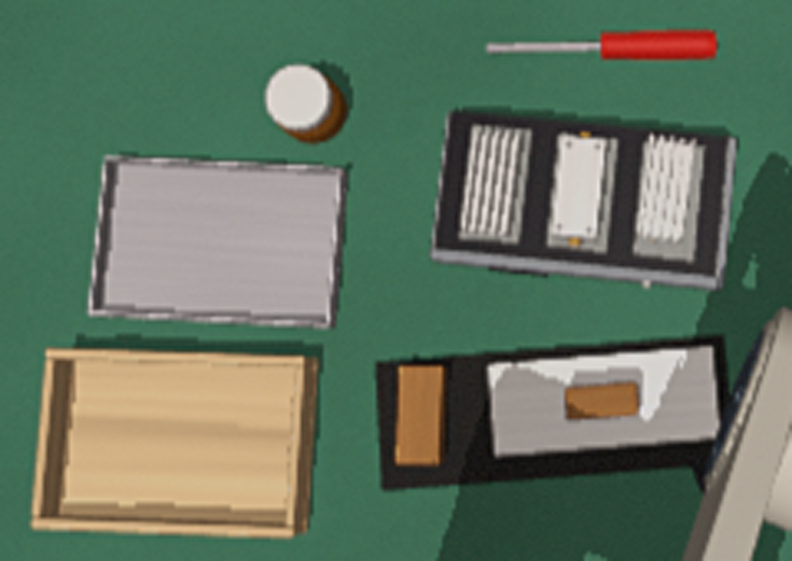

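View pics/l1.png

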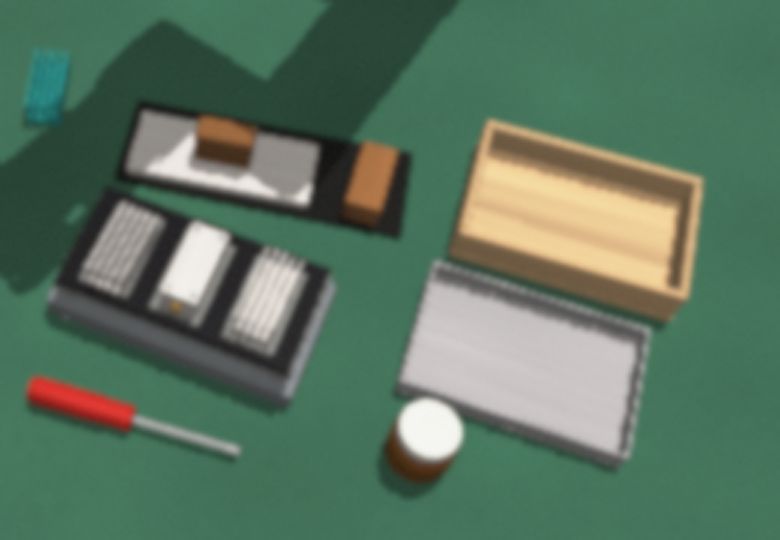

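Run:
```python
from h import *
f=lambda q,z:onz("top",(130+q[0]/3.3-.35,130+q[1]/3.3-.35),z)
for n,q,z in(("finN2",(495,184),84),("can",(579,187),84),("finN0",(666,191),84)): print(n,f(q,z))
for n,Q,z in(("box",[(47,352),(306,357),(296,532),(32,527)],45),("tray",[(105,157),(345,167),(331,326),(90,314)],24)):
    P=np.array([f(q,z) for q in Q]);print(n,P.mean(0),"sides",[np.linalg.norm(P[i]-P[i-1]) for i in range(4)],"yaw of long",np.degrees(np.arctan2(*(P[0]-P[1])[:2])), np.degrees(np.arctan2(*(P[0]-P[3])[1::-1])))
move([626,-75,150],85.25)
```

```text
finN2 [626.88  65.38  84.  ]
can [625.38  -2.37  84.  ]
finN0 [623.11 -72.34  84.  ]
box [416.44 330.15  45.  ] sides [np.float64(141.83076418306553), np.float64(215.3024298402397), np.float64(141.18402212211447), np.float64(215.71958433059024)] yaw of long 0.15880003780098692 -0.6548097328465424
tray [585.1 307.8  24. ] sides [np.float64(135.0918431973262), np.float64(207.5212986656692), np.float64(136.17203324895598), np.float64(205.27364324808525)] yaw of long 1.6207707815842585 -1.4488154575292815
t 62.02 pos [ 433.67 -161.63  155.87] x [ 0.41 -0.91  0.  ] y [ 0.01 -0.   -1.  ] F [-0.41  0.08 -0.33] op 0.999 q [-0.36  0.16  2.02  0.    0.96  0.79]
shift cm now-axes [-0.05  4.36 21.07] turn [   0.16 -151.11    0.48] | rows needed 5.16007436355149 21.104382073854268
shift cm now-axes [-0.05  4.36 21.07] turn [-0.35 28.89  0.12] | rows needed 5.16007436355149 4.035626728398324
```

Box centre is (416,330) and tray centre (585,308), with sides matching the given sizes. Press and blank are on the mat. Now sorting, starting with the nest0 finned module.

```bash
python3 -m crank '[[0,7,0,0,0,0,0.3],[0,7,0,0,0,0,0.3],[0,7,0,0,0,0,0.3],[0,7,0,0,0,0,0.3],[0,0,0,-1,0,2.7,0.3],[0,0,0,-1.5,0,3,0.3],[0,0,0,-1.5,0,3,0.3],[0,0,0,-1.5,0,3,0.3],[0,0,0,-1.5,0,3,0.3],[0,0,0,-1,0,2,0.3]]'
python3 -m crank '[[0,0,0,0,0,1,0.3],[0,0,0,0,0,0,0.3],[0,0,0,0,0,0,0.3],[0,0,0,0,0,0,0.3],[0,0,0,0,0,0,0.3],[0,0,0,0,0,0,0.3],[0,0,0,0,0,0,0.3],[0,0,0,0,0,0,0.3],[0,0,0,0,0,0,0.3],[0,0,0,0,0,0,0.3]]'
python3 - <<'E'
from h import *
move([622.5,-73,74],85.25)
E
```

```text
clock: 62.85
eef_pos: [608.2, -92.2, 156.0]
tcp_rot: [-1.568, -0.001, -1.644]
contact_force: [-0.2, -0.3, 0.3]
opening: 0.65
clock: 63.68
eef_pos: [618.4, -91.5, 155.3]
tcp_rot: [-1.569, -0.0, -1.635]
contact_force: [0.4, -0.2, -0.2]
opening: 0.652
t 63.68 pos [618.37 -91.45 155.27] x [-0.06 -1.    0.  ] y [ 0. -0. -1.] F [ 0.39 -0.16 -0.24] op 0.652 q [-0.15  0.4   1.68 -0.    1.06  1.49]
shift cm now-axes [-1.87 11.79  0.27] turn [   0.03 -178.95    0.16] | rows needed 2.8627435807552506 24.993083235224876
shift cm now-axes [-1.87 11.79  0.27] turn [-0.1   1.05  0.02] | rows needed 2.8627435807552506 0.1472721245460207
```

```bash
python3 -m crank '[[0,1.0,0,-1.8,0,0.2,0.3],[0,0,0,0,0,0,0.3],[0,0,0,0,1.5,0,0.3],[0,0,0,0,2,0,0.3],[0,0,0,0,2,0,0.3],[0,0,0,0,1.5,0,0.3],[0,0,0,0,0.5,0,0.3],[0,0,0,0,0,0,0.3],[0,0,0,0,0,0,0.3],[0,0,0,0,0,0,0.3]]'
python3 - <<'E'
from h import *
move([622.5,-73,74],85.25)
im=cams.grab_frame("scene");crop("scene",im,280,120,400,240,5,"m1")
E
```

```text
clock: 64.52
eef_pos: [623.4, -75.8, 80.7]
tcp_rot: [-1.564, -0.002, -1.651]
contact_force: [0.2, -0.4, 0.0]
opening: 0.65
t 64.52 pos [623.44 -75.79  80.74] x [-0.08 -1.    0.  ] y [ 0.01 -0.   -1.  ] F [ 0.17 -0.43  0.03] op 0.65 q [-0.12  0.49  1.73 -0.    0.91  1.53]
shift cm now-axes [-0.28  4.33 -0.15] turn [   0.16 -179.84    0.62] | rows needed 1.0416040010249203 25.116871171567933
shift cm now-axes [-0.28  4.33 -0.15] turn [-0.39  0.16  0.1 ] | rows needed 1.0416040010249203 0.061411620847542495
```

View pics/m1.png

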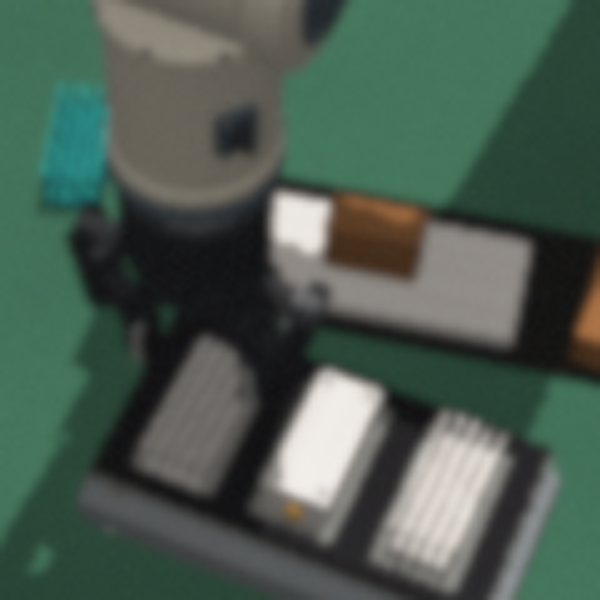

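```bash
python3 -m crank '[[-0.3,0,0,-0.25,0,-0.1,0.3],[0,0,0,0,0.8,0,0.3],[0,0,0,0,1.2,0,0.3],[0,0,0,0,1,0,0.3],[0,0,0,0,0.6,0,0.3],[0,0,0,0,0.4,0,0.3],[0,0,0,0,0,0,0.3],[0,0,0,0,0,0,0.3],[0,0,0,0,0,0,0.3],[0,0,0,0,0,0,0.3]]'
python3 - <<'E'
from h import *
move([622.5,-73,74],85.25)
E
```

```text
clock: 65.4
eef_pos: [624.1, -73.2, 38.4]
tcp_rot: [-1.567, -0.002, -1.651]
contact_force: [0.4, -0.8, -0.1]
opening: 0.648
t 65.4 pos [624.07 -73.19  38.35] x [-0.08 -1.    0.  ] y [ 0. -0. -1.] F [ 0.42 -0.77 -0.1 ] op 0.648 q [-0.12  0.55  1.75 -0.    0.84  1.53]
shift cm now-axes [-0.01  0.09 -0.16] turn [   0.18 -179.82    0.38] | rows needed 0.04432679928109961 25.114916538443943
shift cm now-axes [-0.01  0.09 -0.16] turn [-0.24  0.18  0.11] | rows needed 0.04432679928109961 0.04475687789855048
```

Close, lift, and begin the transit.

```bash
python3 -m crank '[[0,0,0,0,0,0,-1],[0,0,0,0,0,0,-1],[0,0,0,0,0,0,-1],[0,0,0,0,0,0,-1],[0,0,0,0,0,0,-1],[0,0,0,0,0,0,-1],[0,0,0,0,-0.5,0,-1],[0,0,0,0,-1,0,-1],[0,0,0,0,-2,0,-1],[0,0,0,0,-3,0,-1]]' 80
python3 -m crank '[[0,0,0,0,-3,0,-1],[0,0,0,0,-2,0,-1],[0,0,0,0,0,0,-1],[0,0,0,0,0,0,-1],[0,0,0,0,0,0,-1],[0,0,0,0,0,0,-1],[0,0,0,0,0,0,-1],[0,0,0,0,0,0,-1],[0,0,0,0,0,0,-1],[0,0,0,0,0,0,-1]]'
python3 - <<'E'
from h import *
move([416.5,285,150],90)
im=cams.grab_frame("scene");crop("scene",im,280,100,400,240,4.2,"m2")
E
```

```text
clock: 66.23
eef_pos: [619.8, -72.6, 101.8]
tcp_rot: [-1.576, -0.002, -1.651]
contact_force: [0.2, 1.3, -1.3]
opening: 0.404
clock: 67.07
eef_pos: [620.5, -72.6, 158.5]
tcp_rot: [-1.572, -0.002, -1.651]
contact_force: [0.5, 0.1, -1.5]
opening: 0.401
t 67.07 pos [620.54 -72.61 158.48] x [-0.08 -1.    0.  ] y [-0. -0. -1.] F [ 0.51  0.05 -1.47] op 0.401 q [-0.12  0.4   1.68 -0.    1.07  1.53]
shift cm now-axes [-34.03   4.48 -23.18] turn [ -0.15 175.42   0.14] | rows needed 9.932533389331876 24.50062592052672
shift cm now-axes [-34.03   4.48 -23.18] turn [ 0.09 -4.58  0.1 ] | rows needed 9.932533389331876 0.6393151472687125
```

View pics/m2.png

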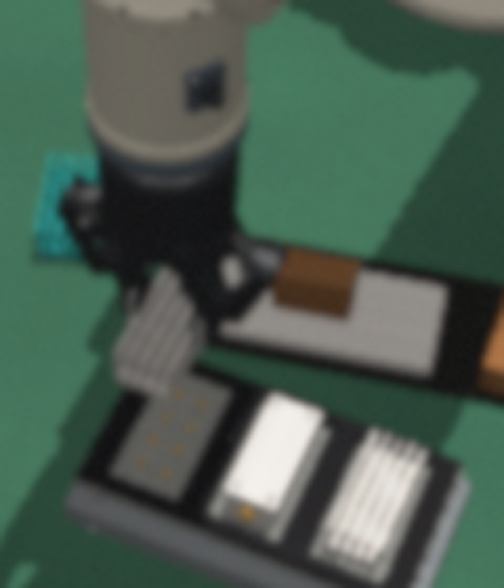

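```bash
python3 -m crank '[[0,-4.5,0,0,0,0,-1],[0,0,0,-1.5,0,-1,-1],[0,0,0,-2.8,0,-1.6,-1],[0,0,0,-2.9,0,-1.7,-1],[0,0,0,-2.9,0,-1.7,-1],[0,0,0,-2.9,0,-1.7,-1],[0,0,0,-2.9,0,-1.7,-1],[0,0,0,-2.9,0,-1.7,-1],[0,0,0,-2.9,0,-1.7,-1],[0,0,0,-2.9,0,-1.7,-1]]'
python3 -m crank '[[0,0,0,-2.9,0,-1.7,-1],[0,0,0,-2.9,0,-1.7,-1],[0,0,0,-2,0,-1,-1],[0,0,0,-1,0,-0.7,-1],[0,0,0,0,0,0,-1],[0,0,0,0,0,0,-1],[0,0,0,0,0,0,-1],[0,0,0,0,0,0,-1],[0,0,0,0,0,0,-1],[0,0,0,0,0,0,-1]]'
python3 - <<'E'
from h import *
move([416.5,285,120],90)
E
```

```text
clock: 67.95
eef_pos: [472.2, 176.7, 155.3]
tcp_rot: [-1.572, -0.003, -1.577]
contact_force: [-0.2, 0.3, -1.1]
opening: 0.403
clock: 68.78
eef_pos: [416.2, 271.9, 154.7]
tcp_rot: [-1.573, -0.003, -1.573]
contact_force: [0.5, 0.7, -1.5]
opening: 0.407
t 68.78 pos [416.23 271.89 154.71] x [-0. -1.  0.] y [-0. -0. -1.] F [ 0.55  0.67 -1.54] op 0.407 q [ 0.58  0.22  1.95 -0.    0.98  2.15]
shift cm now-axes [-1.33  7.13  0.04] turn [ -0.24 179.88   0.18] | rows needed 1.738802168788002 25.12243144066373
shift cm now-axes [-1.33  7.13  0.04] turn [ 0.12 -0.12  0.15] | rows needed 1.738802168788002 0.03179626606429918
```

```bash
python3 -m crank '[[0,0,0,-1.3,0,0,-1],[0,0,0,0,1.5,0,-1],[0,0,0,0,2.5,0,-1],[0,0,0,0,2.5,0,-1],[0,0,0,0,2.5,0,-1],[0,0,0,0,2,0,-1],[0,0,0,0,1,0,-1],[0,0,0,0,0,0,-1],[0,0,0,0,0,0,-1],[0,0,0,0,0,0,-1]]'
python3 - <<'E'
from h import *
move([416.5,285,-7.6+36.6],90)
im=cams.grab_frame("scene");crop("scene",im,400,120,540,250,5,"m3")
E
```

```text
clock: 69.62
eef_pos: [422.8, 288.9, 32.8]
tcp_rot: [-1.566, 0.003, -1.581]
contact_force: [-0.0, 0.3, -1.1]
opening: 0.404
t 69.62 pos [422.78 288.87  32.78] x [-0.01 -1.   -0.  ] y [ 0.  0. -1.] F [-0.01  0.25 -1.12] op 0.404 q [ 0.6   0.42  2.01 -0.    0.71  2.18]
shift cm now-axes [ 0.4   4.03 -0.64] turn [  0.25 179.42  -0.44] | rows needed 0.9843550048149105 25.05855927548338
shift cm now-axes [ 0.4   4.03 -0.64] turn [-0.28 -0.58 -0.16] | rows needed 0.9843550048149105 0.09275969235445052
```

View pics/m3.png

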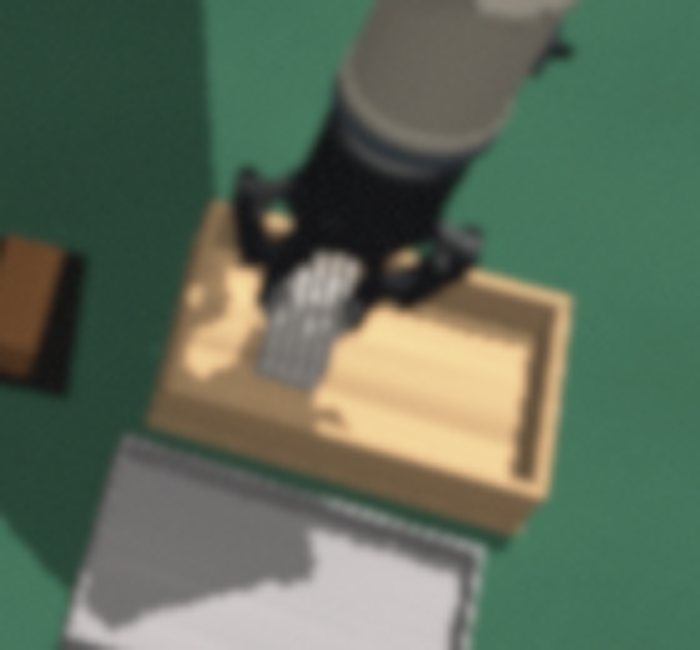

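```bash
python3 -m crank '[[-0.2,-0.6,0,0.2,0.4,-0.6,-1],[0,0,0,0,0.8,0,-1],[0,0,0,0,0.8,0,-1],[0,0,0,0,0.8,0,-1],[0,0,0,0,0.5,0,-1],[0,0,0,0,0.3,0,-1],[0,0,0,0,0.1,0,-1],[0,0,0,0,0,0,-1],[0,0,0,0,0,0,-1],[0,0,0,0,0,0,-1]]'
python3 - <<'E'
from h import *
move([416.5,286,-7.6+36.6],90)
E
```

```text
clock: 70.5
eef_pos: [418.6, 288.5, -5.0]
tcp_rot: [-1.565, 0.006, -1.57]
contact_force: [0.1, 0.0, -0.3]
opening: 0.398
t 70.5 pos [418.56 288.47  -4.96] x [ 0.   -1.   -0.01] y [ 0.01  0.01 -1.  ] F [ 0.07  0.04 -0.26] op 0.398 q [0.6  0.48 2.03 0.   0.62 2.17]
shift cm now-axes [ 0.25  0.26 -0.21] turn [  -0.56 -179.93    0.54] | rows needed 0.0997947956538128 25.13001382956322
shift cm now-axes [ 0.25  0.26 -0.21] turn [-0.35  0.07 -0.36] | rows needed 0.0997947956538128 0.07008051642130839
```

Lower the last 3 mm, release, and go back up toward the other finned module.

```bash
python3 -m crank '[[-0.3,0,-0.3,0.2,0.1,-0.1,-1],[0,0,0,0,0.1,0,-1],[0,0,0,0,0.1,0,-1],[0,0,0,0,0.05,0,-1],[0,0,0,0,0,0,0.2],[0,0,0,0,0,0,0.2],[0,0,0,0,0,0,0.2],[0,0,0,0,0,0,0.2],[0,0,0,0,0,0,0.2],[0,0,0,0,0,0,0.2]]'
python3 -m crank '[[0,0,0,0,-1,0,0.2],[0,0,0,0,-2,0,0.2],[0,0,0,0,-3,0,0.2],[0,0,0,0,-3,0,0.3],[0,0,0,0,-3,0,0.3],[0,0,0,0,-3,0,0.3],[0,0,0,0,0,0,0.3],[0,0,0,2.5,0,2.5,0.3],[0,0,0,2.5,0,2.5,0.3],[0,0,0,2.5,0,2.5,0.3]]'
python3 -m crank '[[0,4.5,0,2.5,0,2.5,0.3],[0,0,0,2.5,0,2.5,0.3],[0,0,0,2.5,0,2.5,0.3],[0,0,0,2,0,2,0.3],[0,0,0,1,0,1,0.3],[0,0,0,0,0,0,0.3],[0,0,0,0,0,0,0.3],[0,0,0,0,0,0,0.3],[0,0,0,0,0,0,0.3],[0,0,0,0,0,0,0.3]]'
python3 - <<'E'
from h import *
im=cams.grab_frame("scene");crop("scene",im,280,120,540,300,3,"n1")
im=cams.grab_frame("top");crop("top",im,130,130,370,300,3.3,"n1t")
move([626.5,65.5,74],85.25)
E
```

```text
clock: 71.33
eef_pos: [418.8, 287.1, -6.3]
tcp_rot: [-1.568, 0.002, -1.57]
contact_force: [0.7, 0.4, 0.8]
opening: 0.595
clock: 72.17
eef_pos: [491.2, 213.7, 156.9]
tcp_rot: [-1.567, 0.004, -1.562]
contact_force: [0.8, -0.0, -0.7]
opening: 0.65
clock: 73.0
eef_pos: [595.7, 95.4, 159.9]
tcp_rot: [-1.565, 0.005, -1.647]
contact_force: [0.2, 0.5, 0.1]
opening: 0.65
t 73.1 pos [595.81  95.34 159.92] x [-0.08 -1.   -0.01] y [ 0.01  0.   -1.  ] F [ 0.44 -0.08  0.21] op 0.651 q [0.15 0.36 1.73 0.   1.04 1.8 ]
shift cm now-axes [ 2.81 12.26  3.22] turn [  -0.47 -179.59    0.51] | rows needed 3.112332515891421 25.082408813213394
shift cm now-axes [ 2.81 12.26  3.22] turn [-0.33  0.41 -0.3 ] | rows needed 3.112332515891421 0.08450979048180161
```

View pics/n1.png

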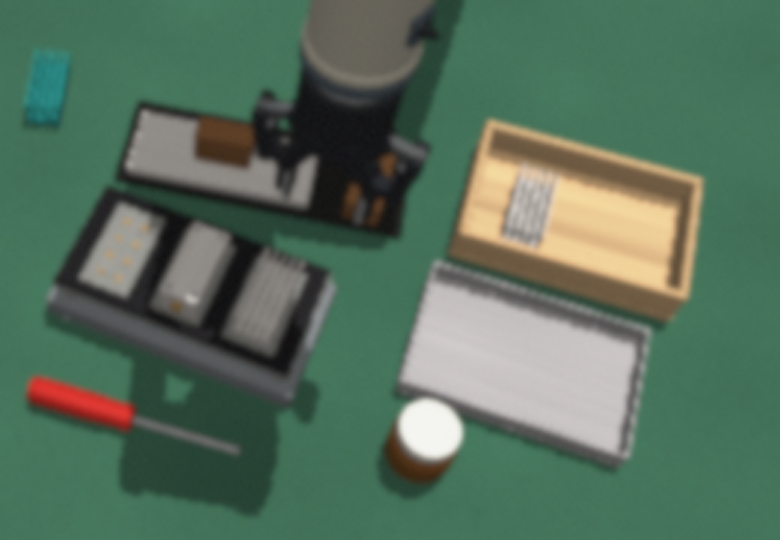

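View pics/n1t.png

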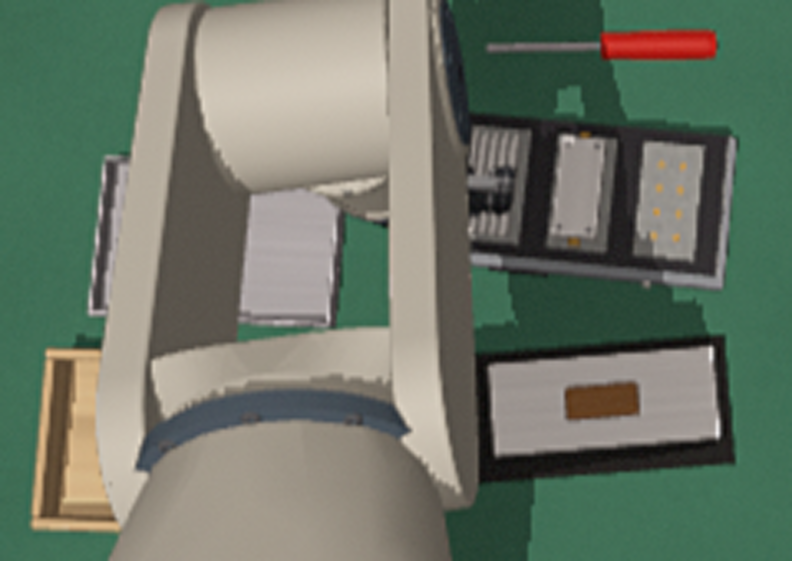

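```bash
python3 -m crank '[[-0.3,0.4,-0.3,1.4,0,1.6,0.3],[0,0,0,1.4,0,1.6,0.3],[0,0,0,0,0,0,0.3],[0,0,0,0,1.5,0,0.3],[0,0,0,0,2,0,0.3],[0,0,0,0,2,0,0.3],[0,0,0,0,1.5,0,0.3],[0,0,0,0,0.5,0,0.3],[0,0,0,0,0,0,0.3],[0,0,0,0,0,0,0.3]]'
python3 - <<'E'
from h import *
move([626.5,65.5,74],85.25)
im=cams.grab_frame("scene");crop("scene",im,290,130,410,250,5,"o1")
E
```

```text
clock: 73.93
eef_pos: [623.7, 71.2, 84.5]
tcp_rot: [-1.569, 0.002, -1.647]
contact_force: [0.6, -0.7, 0.5]
opening: 0.649
t 73.93 pos [623.75  71.21  84.51] x [-0.08 -1.   -0.  ] y [ 0.  0. -1.] F [ 0.63 -0.65  0.53] op 0.649 q [0.11 0.49 1.72 0.   0.93 1.76]
shift cm now-axes [0.56 4.71 0.31] turn [  -0.14 -179.6     0.15] | rows needed 1.1400025331391754 25.083703546713217
shift cm now-axes [0.56 4.71 0.31] turn [-0.1   0.4  -0.09] | rows needed 1.1400025331391754 0.058940642832391796
```

View pics/o1.png

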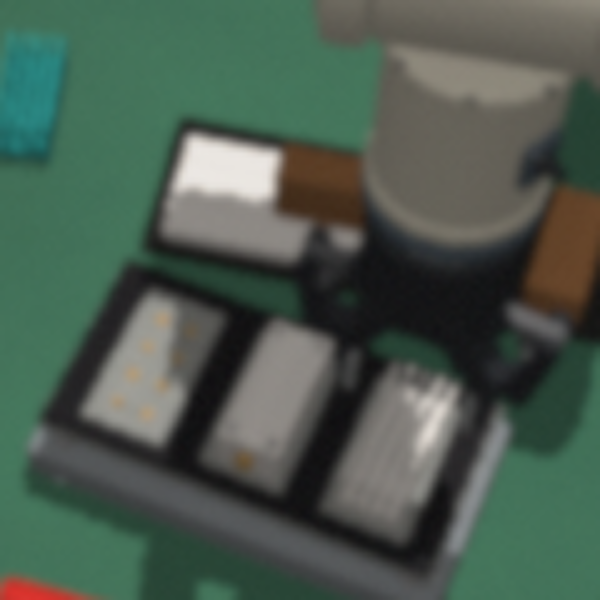

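```bash
python3 -m crank '[[0,0.4,0,0.45,0,0.3,0.3],[0,0,0,0,0.8,0,0.3],[0,0,0,0,1.2,0,0.3],[0,0,0,0,1.2,0,0.3],[0,0,0,0,0.8,0,0.3],[0,0,0,0,0.5,0,0.3],[0,0,0,0,0.1,0,0.3],[0,0,0,0,0,0,0.3],[0,0,0,0,0,0,0.3],[0,0,0,0,0,0,0.3]]'
python3 - <<'E'
from h import *
move([626.5,66,74],85.25)
E
```

```text
clock: 74.82
eef_pos: [628.5, 66.4, 36.2]
tcp_rot: [-1.565, 0.002, -1.655]
contact_force: [-0.3, 0.6, -0.9]
opening: 0.647
t 74.82 pos [628.51  66.37  36.17] x [-0.08 -1.   -0.  ] y [ 0.01  0.   -1.  ] F [-0.32  0.62 -0.88] op 0.647 q [0.1  0.55 1.74 0.   0.84 1.76]
shift cm now-axes [ 0.05 -0.12 -0.2 ] turn [  0.21 179.95  -0.48] | rows needed 0.057110142858295174 25.13230493154733
shift cm now-axes [ 0.05 -0.12 -0.2 ] turn [-0.3  -0.05 -0.13] | rows needed 0.057110142858295174 0.04703328338621517
```

```bash
python3 -m crank '[[0,0,0,0,-0.1,0,-1],[0,0,0,0,0,0,-1],[0,0,0,0,0,0,-1],[0,0,0,0,0,0,-1],[0,0,0,0,0,0,-1],[0,0,0,0,0,0,-1],[0,0,0,0,0,0,-1],[0,0,0,0,-0.5,0,-1],[0,0,0,0,-1,0,-1],[0,0,0,0,-2,0,-1]]' 80
python3 -m crank '[[0,0,0,0,-3,0,-1],[0,0,0,0,-3,0,-1],[0,0,0,0,-2,0,-1],[0,0,0,0,0,0,-1],[0,0,0,0,0,0,-1],[0,0,0,0,0,0,-1],[0,0,0,0,0,0,-1],[0,0,0,0,0,0,-1],[0,0,0,0,0,0,-1],[0,0,0,0,0,0,-1]]'
python3 - <<'E'
from h import *
move([416.5,375,150],90)
im=cams.grab_frame("scene");crop("scene",im,280,100,400,240,4.2,"o2")
E
```

```text
clock: 75.65
eef_pos: [625.8, 66.1, 71.6]
tcp_rot: [-1.571, 0.001, -1.654]
contact_force: [-1.0, 0.1, -0.9]
opening: 0.402
clock: 76.48
eef_pos: [625.3, 65.9, 158.1]
tcp_rot: [-1.57, 0.001, -1.655]
contact_force: [-0.2, 0.3, -1.7]
opening: 0.405
t 76.48 pos [625.28  65.85 158.1 ] x [-0.08 -1.   -0.  ] y [ 0.  0. -1.] F [-0.21  0.32 -1.72] op 0.405 q [0.1  0.4  1.67 0.   1.07 1.76]
shift cm now-axes [-29.05   4.49 -23.39] turn [  0.12 175.2   -0.1 ] | rows needed 9.00985126753946 24.46978624473877
shift cm now-axes [-29.05   4.49 -23.39] turn [-0.06 -4.8  -0.08] | rows needed 9.00985126753946 0.6700274419473774
```

View pics/o2.png

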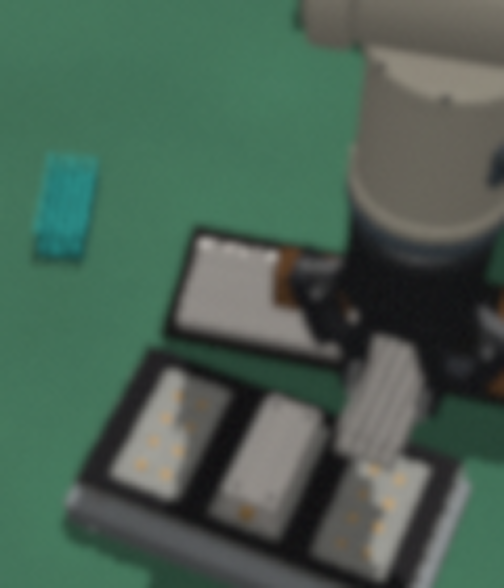

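```bash
python3 -m crank '[[0,-4.8,0,0,0,0,-1],[0,0,0,-1.5,0,-1,-1],[0,0,0,-2.8,0,-1.8,-1],[0,0,0,-2.8,0,-1.9,-1],[0,0,0,-2.8,0,-1.9,-1],[0,0,0,-2.8,0,-1.9,-1],[0,0,0,-2.8,0,-1.9,-1],[0,0,0,-2.8,0,-1.9,-1],[0,0,0,-2.8,0,-1.9,-1],[0,0,0,-2.8,0,-1.9,-1]]'
python3 -m crank '[[0,0,0,-2.8,0,-1.9,-1],[0,0,0,-2,0,-1.3,-1],[0,0,0,-1,0,-0.7,-1],[0,0,0,0,0,0,-1],[0,0,0,0,0,0,-1],[0,0,0,0,0,0,-1],[0,0,0,0,0,0,-1],[0,0,0,0,0,0,-1],[0,0,0,0,0,0,-1],[0,0,0,0,0,0,-1]]'
python3 - <<'E'
from h import *
move([416.5,375,150],90)
E
```

```text
clock: 77.37
eef_pos: [459.2, 307.3, 152.9]
tcp_rot: [-1.574, -0.002, -1.576]
contact_force: [-0.1, 0.4, -1.8]
opening: 0.401
clock: 78.2
eef_pos: [415.0, 369.9, 150.6]
tcp_rot: [-1.577, -0.004, -1.572]
contact_force: [-0.1, 0.2, -0.9]
opening: 0.402
t 78.2 pos [415.01 369.9  150.65] x [-0. -1.  0.] y [-0.01 -0.   -1.  ] F [-0.1   0.2  -0.92] op 0.402 q [0.72 0.31 1.83 0.   1.01 2.3 ]
shift cm now-axes [-0.52  3.72  0.17] turn [ -0.36 179.91   0.59] | rows needed 0.9022803248669495 25.1267237701786
shift cm now-axes [-0.52  3.72  0.17] turn [ 0.37 -0.09  0.23] | rows needed 0.9022803248669495 0.06236842833959848
```

```bash
python3 -m crank '[[0.3,0,0.2,-0.4,0,0.1,-1],[0,0,0,0,1.5,0,-1],[0,0,0,0,2.5,0,-1],[0,0,0,0,2.5,0,-1],[0,0,0,0,2.5,0,-1],[0,0,0,0,2,0,-1],[0,0,0,0,1,0,-1],[0,0,0,0,0,0,-1],[0,0,0,0,0,0,-1],[0,0,0,0,0,0,-1]]'
python3 - <<'E'
from h import *
move([416.5,375,-8+36.6],90)
im=cams.grab_frame("scene");crop("scene",im,400,120,540,250,5,"o3")
E
```

```text
clock: 79.03
eef_pos: [421.6, 376.4, 29.5]
tcp_rot: [-1.564, 0.006, -1.577]
contact_force: [-0.2, -0.0, -1.3]
opening: 0.401
t 79.03 pos [421.62 376.41  29.49] x [-0.01 -1.   -0.01] y [ 0.01  0.01 -1.  ] F [-0.2  -0.04 -1.34] op 0.401 q [0.73 0.48 1.9  0.   0.75 2.3 ]
shift cm now-axes [ 0.17  3.74 -0.54] turn [  0.58 179.64  -0.63] | rows needed 0.907993643322835 25.089526921155805
shift cm now-axes [ 0.17  3.74 -0.54] turn [-0.4  -0.36 -0.37] | rows needed 0.907993643322835 0.09103452951361062
```

View pics/o3.png

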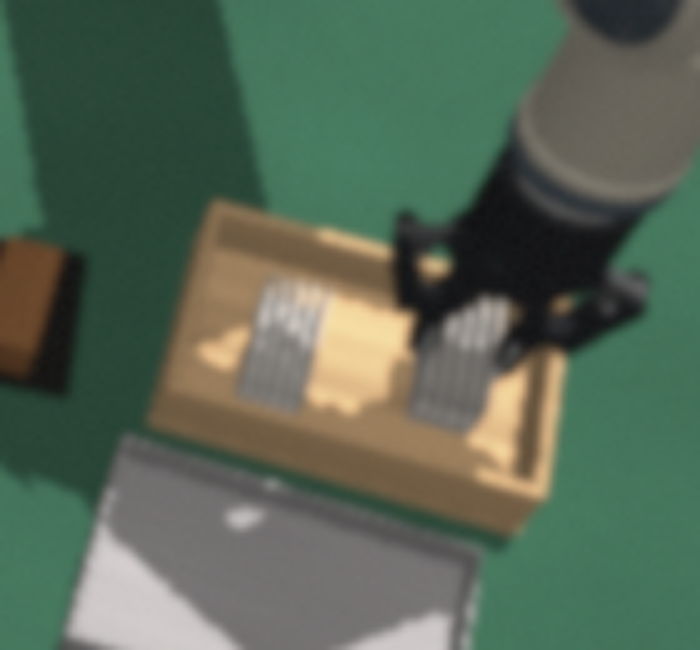

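```bash
python3 -m crank '[[-0.4,-0.4,-0.4,0.3,0.4,-0.5,-1],[0,0,0,0,0.8,0,-1],[0,0,0,0,0.8,0,-1],[0,0,0,0,0.7,0,-1],[0,0,0,0,0.4,0,-1],[0,0,0,0,0.2,0,-1],[0,0,0,0,0.1,0,-1],[0,0,0,0,0,0,-1],[0,0,0,0,0,0,-1],[0,0,0,0,0,0,-1]]'
python3 -m crank '[[0,0,0,0,0.1,0,-1],[0,0,0,0,0.1,0,-1],[0,0,0,0,0.1,0,-1],[0,0,0,0,0,0,-1],[0,0,0,0,0,0,-1],[0,0,0,0,0,0,-1],[0,0,0,0,0,0,-1],[0,0,0,0,0,0,-1],[0,0,0,0,0,0,-1],[0,0,0,0,0,0,-1]]'
```

```text
clock: 79.92
eef_pos: [418.3, 375.2, -4.6]
tcp_rot: [-1.567, 0.003, -1.569]
contact_force: [0.0, -0.1, -1.5]
opening: 0.402
clock: 80.75
eef_pos: [419.1, 375.8, -4.9]
tcp_rot: [-1.565, 0.004, -1.569]
contact_force: [0.7, 0.4, -1.0]
opening: 0.4
```

```bash
python3 -m crank '[[0,0,0,0,0.2,0,-1],[0,0,0,0,0.1,0,-1],[0,0,0,0,0.1,0,-1],[0,0,0,0,0.1,0,-1],[0,0,0,0,0,0,-1],[0,0,0,0,0,0,0.2],[0,0,0,0,0,0,0.2],[0,0,0,0,0,0,0.2],[0,0,0,0,0,0,0.2],[0,0,0,0,0,0,0.2]]'
python3 -m crank '[[0,0,0,0,-1,0,0.2],[0,0,0,0,-2,0,0.2],[0,0,0,0,-3,0,0.2],[0,0,0,0,-3,0,0.3],[0,0,0,0,-3,0,0.3],[0,0,0,0,-3,0,0.3],[0,0,0,0,0,0,0.3],[0,0,0,2.8,0,1.6,0.3],[0,0,0,2.8,0,1.6,0.3],[0,0,0,2.8,0,1.6,0.3]]'
python3 -m crank '[[0,4.5,0,2.8,0,1.6,0.3],[0,0,0,2.8,0,1.6,0.3],[0,0,0,2.8,0,1.6,0.3],[0,0,0,2.8,0,1.6,0.3],[0,0,0,2.8,0,1.6,0.3],[0,0,0,2.8,0,1.6,0.3],[0,0,0,2.8,0,1.6,0.3],[0,0,0,2.8,0,1.5,0.3],[0,0,0,2,0,1,0.3],[0,0,0,1,0,0.6,0.3]]'
python3 -m crank '[[0,0,0,0,0,0,0.3],[0,0,0,0,0,0,0.3],[0,0,0,0,0,0,0.3],[0,0,0,0,0,0,0.3],[0,0,0,0,0,0,0.3],[0,0,0,0,0,0,0.3],[0,0,0,0,0,0,0.3],[0,0,0,0,0,0,0.3],[0,0,0,0,0,0,0.3],[0,0,0,0,0,0,0.3]]'
python3 - <<'E'
from h import *
im=cams.grab_frame("scene");crop("scene",im,280,120,540,300,3,"p1")
move([625,-2.5,74],85.25)
E
```

```text
clock: 81.58
eef_pos: [419.7, 376.3, -5.4]
tcp_rot: [-1.564, 0.005, -1.57]
contact_force: [-0.1, -0.2, 1.1]
opening: 0.595
clock: 82.42
eef_pos: [465.9, 294.0, 157.2]
tcp_rot: [-1.563, 0.008, -1.562]
contact_force: [0.8, 0.2, -0.7]
opening: 0.649
clock: 83.25
eef_pos: [598.0, 15.3, 160.9]
tcp_rot: [-1.558, 0.01, -1.645]
contact_force: [-0.3, 0.6, 0.2]
opening: 0.653
clock: 84.08
eef_pos: [596.2, 19.5, 161.3]
tcp_rot: [-1.559, 0.011, -1.643]
contact_force: [0.4, 0.1, -0.2]
opening: 0.644
t 84.13 pos [596.2   19.51 161.23] x [-0.07 -1.   -0.01] y [ 0.01  0.01 -1.  ] F [ 0.09 -0.17 -0.23] op 0.654 q [0.02 0.35 1.75 0.01 1.03 1.66]
shift cm now-axes [ 2.13 12.39  2.89] turn [  -1.   -179.37    1.02] | rows needed 3.0941563699134824 25.052266285916893
shift cm now-axes [ 2.13 12.39  2.89] turn [-0.65  0.63 -0.64] | rows needed 3.0941563699134824 0.1542839347505326
```

View pics/p1.png

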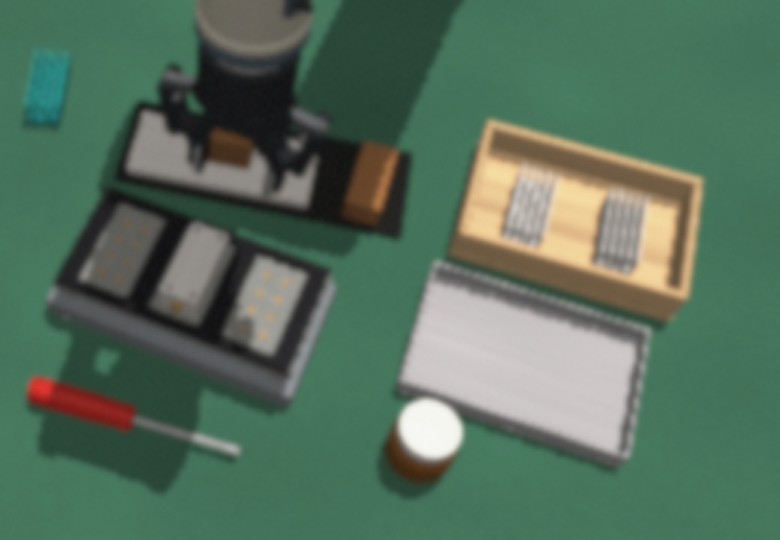

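Both finned modules are flat in the box. The plain one is next; its neighbouring nests are empty, so it's simple.

```bash
python3 -m crank '[[-0.6,0.6,-0.6,1.1,0,1.5,0.4],[0,0,0,1.1,0,1.5,0.4],[0,0,0,0,0,0,0.4],[0,0,0,0,1.5,0,0.4],[0,0,0,0,2,0,0.4],[0,0,0,0,2,0,0.4],[0,0,0,0,1.5,0,0.4],[0,0,0,0,0.5,0,0.4],[0,0,0,0,0,0,0.4],[0,0,0,0,0,0,0.4]]'
python3 - <<'E'
from h import *
move([625,-2.5,74],85.25)
E
```

```text
clock: 84.97
eef_pos: [624.1, -4.3, 84.8]
tcp_rot: [-1.57, 0.001, -1.655]
contact_force: [0.6, -0.9, 0.0]
opening: 0.698
t 84.97 pos [624.06  -4.28  84.78] x [-0.08 -1.   -0.  ] y [ 0.  0. -1.] F [ 0.64 -0.92  0.01] op 0.698 q [-0.01  0.48  1.73  0.    0.92  1.64]
shift cm now-axes [-0.18  4.74  0.07] turn [  0.12 179.9   -0.11] | rows needed 1.1373275498623256 25.125894675074626
shift cm now-axes [-0.18  4.74  0.07] turn [-0.07 -0.1  -0.08] | rows needed 1.1373275498623256 0.02002839885436655
```

```bash
python3 -m crank '[[0,0,0,-0.15,0.8,0,0.4],[0,0,0,0,1.2,0,0.4],[0,0,0,0,1.2,0,0.4],[0,0,0,0,0.8,0,0.4],[0,0,0,0,0.5,0,0.4],[0,0,0,0,0,0,0.4],[0,0,0,0,0,0,0.4],[0,0,0,0,0,0,-1],[0,0,0,0,0,0,-1],[0,0,0,0,0,0,-1]]' 80
python3 -m crank '[[0,0,0,0,0,0,-1],[0,0,0,0,0,0,-1],[0,0,0,0,0,0,-1],[0,0,0,0,0,0,-1],[0,0,0,0,-0.5,0,-1],[0,0,0,0,-1,0,-1],[0,0,0,0,-2,0,-1],[0,0,0,0,-3,0,-1],[0,0,0,0,-3,0,-1],[0,0,0,0,-2,0,-1]]'
python3 - <<'E'
from h import *
move([585,308,150],88.5)
im=cams.grab_frame("scene");crop("scene",im,280,100,400,240,4.2,"q1")
E
```

```text
clock: 85.8
eef_pos: [626.0, -2.3, 38.2]
tcp_rot: [-1.566, 0.002, -1.655]
contact_force: [-0.5, 0.4, -0.4]
opening: 0.402
clock: 86.63
eef_pos: [621.5, -2.5, 155.6]
tcp_rot: [-1.575, 0.001, -1.656]
contact_force: [0.8, 0.4, -1.4]
opening: 0.404
t 86.63 pos [621.54  -2.47 155.55] x [-0.08 -1.   -0.  ] y [-0.  0. -1.] F [ 0.77  0.39 -1.38] op 0.404 q [-0.01  0.4   1.68  0.    1.06  1.65]
shift cm now-axes [-30.62   4.27  -6.25] turn [  0.1  176.65   0.38] | rows needed 7.564516924472232 24.67115609809804
shift cm now-axes [-30.62   4.27  -6.25] turn [ 0.25 -3.35 -0.06] | rows needed 7.564516924472232 0.4698861432293266
```

View pics/q1.png

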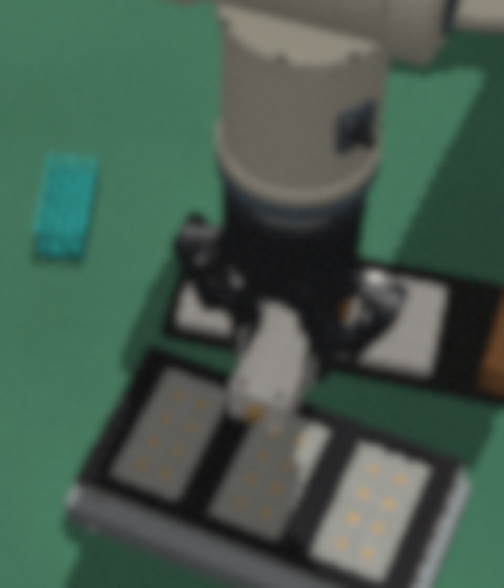

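```bash
python3 -m crank '[[0.2,-3.3,0,-0.5,0,0,-1],[0,0,0,-1.5,0,-0.2,-1],[0,0,0,-3,0,-0.4,-1],[0,0,0,-3,0,-0.4,-1],[0,0,0,-3,0,-0.4,-1],[0,0,0,-3,0,-0.4,-1],[0,0,0,-3,0,-0.4,-1],[0,0,0,-3,0,-0.4,-1],[0,0,0,-3,0,-0.4,-1],[0,0,0,-3,0,-0.4,-1]]'
python3 -m crank '[[0,0,0,-2.5,0,-0.3,-1],[0,0,0,-1.5,0,-0.2,-1],[0,0,0,-0.5,0,0,-1],[0,0,0,0,0,0,-1],[0,0,0,0,0,0,-1],[0,0,0,0,0,0,-1],[0,0,0,0,0,0,-1],[0,0,0,0,0,0,-1],[0,0,0,0,0,0,-1],[0,0,0,0,0,0,-1]]'
python3 - <<'E'
from h import *
move([585,308,60],88.5)
E
```

```text
clock: 87.52
eef_pos: [599.8, 262.6, 172.6]
tcp_rot: [-1.551, 0.001, -1.604]
contact_force: [0.3, 0.0, -0.5]
opening: 0.4
clock: 88.35
eef_pos: [595.9, 309.5, 175.2]
tcp_rot: [-1.549, 0.001, -1.603]
contact_force: [-0.2, 0.7, -1.2]
opening: 0.404
t 88.35 pos [595.91 309.5  175.2 ] x [-0.03 -1.   -0.  ] y [ 0.02  0.   -1.  ] F [-0.16  0.74 -1.23] op 0.404 q [ 0.48  0.44  1.57 -0.01  1.11  2.09]
shift cm now-axes [ 0.21 15.15 -1.41] turn [  0.12 179.65  -1.94] | rows needed 3.6498881447206504 25.091777869456557
shift cm now-axes [ 0.21 15.15 -1.41] turn [-1.24 -0.34 -0.08] | rows needed 3.6498881447206504 0.17995294754599903
```

```bash
python3 -m crank '[[-1.2,-0.3,0,0.2,0,-1.1,-1],[0,0,0,0,1.5,0,-1],[0,0,0,0,3,0,-1],[0,0,0,0,3,0,-1],[0,0,0,0,3,0,-1],[0,0,0,0,2,0,-1],[0,0,0,0,1,0,-1],[0,0,0,0,0,0,-1],[0,0,0,0,0,0,-1],[0,0,0,0,0,0,-1]]'
python3 - <<'E'
from h import *
move([585,308,-12+36.6],88.5)
im=cams.grab_frame("scene");crop("scene",im,390,160,530,290,5,"q2")
E
```

```text
clock: 89.18
eef_pos: [582.1, 306.4, 38.8]
tcp_rot: [-1.575, 0.003, -1.598]
contact_force: [1.2, 1.2, -1.5]
opening: 0.405
t 89.18 pos [582.15 306.38  38.84] x [-0.03 -1.   -0.  ] y [-0.  0. -1.] F [ 1.16  1.24 -1.48] op 0.405 q [0.48 0.59 1.67 0.01 0.88 2.07]
shift cm now-axes [-0.15  5.08  0.3 ] turn [  0.31 179.92   0.41] | rows needed 1.221624452574212 25.128932152895892
shift cm now-axes [-0.15  5.08  0.3 ] turn [ 0.26 -0.08 -0.2 ] | rows needed 1.221624452574212 0.046843886737596346
```

View pics/q2.png

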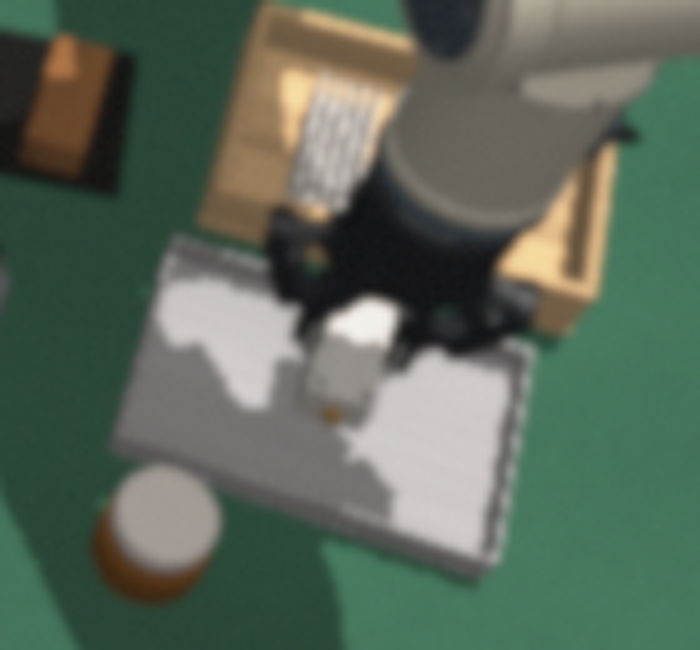

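```bash
python3 -m crank '[[0.2,0,-0.2,-0.1,0.6,0.3,-1],[0,0,0,0,1,0,-1],[0,0,0,0,1,0,-1],[0,0,0,0,1,0,-1],[0,0,0,0,0.6,0,-1],[0,0,0,0,0.4,0,-1],[0,0,0,0,0.2,0,-1],[0,0,0,0,0,0,-1],[0,0,0,0,0,0,-1],[0,0,0,0,0,0,-1]]'
python3 - <<'E'
from h import *
move([585,308,-12.5+36.6],88.5)
E
```

```text
clock: 90.07
eef_pos: [588.2, 309.0, -10.4]
tcp_rot: [-1.566, 0.003, -1.598]
contact_force: [-0.5, 1.0, -1.3]
opening: 0.399
t 90.07 pos [588.23 309.01 -10.4 ] x [-0.03 -1.   -0.  ] y [ 0.  0. -1.] F [-0.46  1.01 -1.31] op 0.399 q [0.48 0.66 1.68 0.   0.8  2.08]
shift cm now-axes [ 0.11  0.21 -0.32] turn [  0.25 179.93  -0.43] | rows needed 0.09562199644174191 25.129992444731243
shift cm now-axes [ 0.11  0.21 -0.32] turn [-0.27 -0.07 -0.16] | rows needed 0.09562199644174191 0.0451776573495108
```

```bash
python3 -m crank '[[0,0,0,0,0.15,0,-1],[0,0,0,0,0.15,0,-1],[0,0,0,0,0.1,0,-1],[0,0,0,0,0.1,0,-1],[0,0,0,0,0.05,0,0.3],[0,0,0,0,0,0,0.3],[0,0,0,0,0,0,0.3],[0,0,0,0,0,0,0.3],[0,0,0,0,0,0,0.3],[0,0,0,0,0,0,0.3]]'
python3 -m crank '[[0,0,0,0,-1,0,0.3],[0,0,0,0,-2,0,0.3],[0,0,0,0,-3,0,0.3],[0,0,0,0,-3,0,0.3],[0,0,0,0,-3,0,0.3],[0,0,0,0,-3,0,0.3],[0,0,0,0,-2,-1.5,0.3],[0,0,0,2,-1,-3,0.3],[0,0,0,3,0,-3,0.3],[0,0,0,3,0,-3,0.3]]'
python3 -m crank '[[0,0,0,3.5,0,-2,1],[0,0,0,3.5,0,-2,1],[0,0,0,3.5,0,-1,1],[0,0,0,3.5,0,0,1],[0,0,0,3.5,0,0,1],[0,0,0,3.5,0,0,1],[0,0,0,3.5,0,0,1],[0,0,0,3.5,0,0,1],[0,0,0,2,0,0,1],[0,0,0,1,0,0,1]]'
python3 -m crank '[[0,0,0,0,0,0,1],[0,0,0,3,0,0,1],[0,0,0,3.5,0,0,1],[0,0,0,3.5,0,0,1],[0,0,0,3,0,0,1],[0,0,0,1,0,0,1],[0,0,0,0,0,0,1],[0,0,0,0,0,0,1],[0,0,0,0,0,0,1],[0,0,0,0,0,0,1]]'
python3 - <<'E'
from h import *
st()
im=cams.grab_frame("top");crop("top",im,130,130,490,300,2.2,"r1t")
im=cams.grab_frame("scene");crop("scene",im,170,100,540,300,2.1,"r1")
E
```

```text
clock: 90.9
eef_pos: [590.2, 310.0, -12.0]
tcp_rot: [-1.562, 0.005, -1.598]
contact_force: [0.1, -0.2, 0.3]
opening: 0.647
clock: 91.73
eef_pos: [483.8, 234.8, 180.5]
tcp_rot: [-1.556, 0.009, -1.596]
contact_force: [0.4, -0.3, 0.1]
opening: 0.651
clock: 92.57
eef_pos: [415.2, -88.3, 184.9]
tcp_rot: [-1.545, 0.009, -1.59]
contact_force: [1.2, -0.4, -0.0]
opening: 1.002
clock: 93.4
eef_pos: [413.0, -230.1, 188.2]
tcp_rot: [-1.539, 0.009, -1.591]
contact_force: [0.5, 0.0, -0.4]
opening: 0.999
t 93.4 pos [ 413.03 -230.08  188.23] x [-0.02 -1.   -0.01] y [ 0.03  0.01 -1.  ] F [ 0.48  0.01 -0.37] op 0.999 q [-0.53  0.12  1.98  0.03  1.02  1.05]
```

View pics/r1t.png

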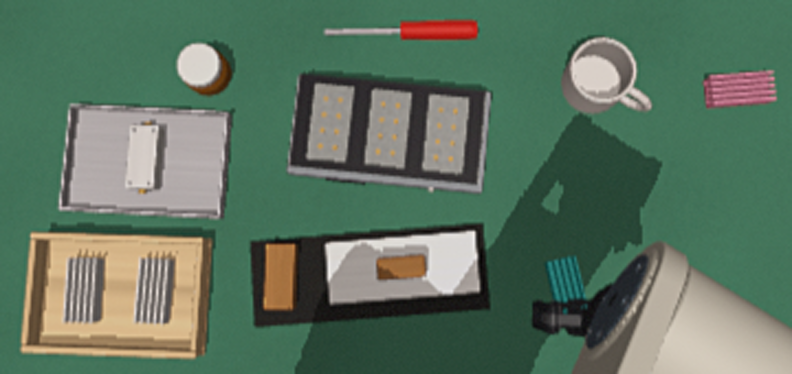

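View pics/r1.png

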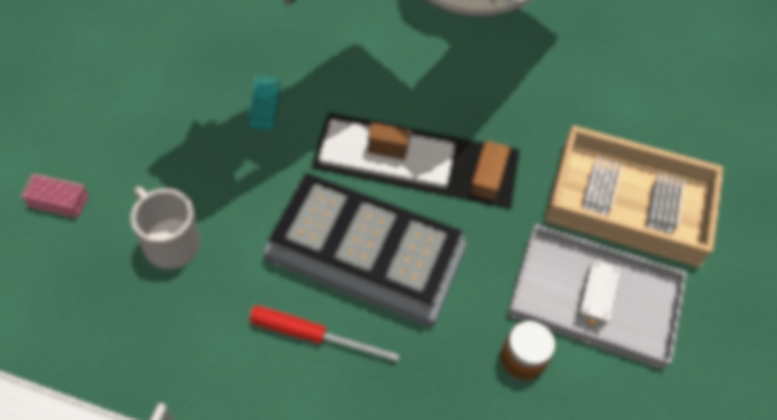

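The final pictures show both finned modules flat and apart in the box (top crop (84,289) and (155,289)) and the plain module in the tray (143,157). The press and blank are upright on the mat, and the bystanders and decoys haven't moved. The gripper is high and clear, so I'm handing in.

Run:
```python
from rig import order
print(order.sign_off())
```

```text
the job is handed in; nothing more can be done
None
```

The job is done as asked and was handed in at about 93 s of the 200 s; no verdict was reported.

**Modules in the jig:** There were three modules, two finned and one plain. I laid one in each nest, so the blank was not needed and stayed on the mat.

**Pressing:** I pressed twice. The first press bottomed out but had drifted about 5 mm off centre, so I lifted, re-centred and pressed again. The second held for about 1.7 s with the tool height steady at 64.2 mm, 25–32 N measured at the wrist, and tilt within about 0.2°. A sideways force of about 8 N remained while pressing. The plate's travel cannot be read directly. I judged it bottomed from the height stopping about 12 mm below where contact was expected and from the force.

**Sorting:** I put the press back on the mat where it had stood. The two finned modules went into the plywood box and the plain one into the metal tray.

**Last checks:** The final pictures show:
- all three modules lying flat in place, none stacked;
- the press and blank upright on the mat;
- the mug, screwdriver, jar and both look-alikes where they were.

**What disagreed along the way:**
- **Fingertip position:** With the stated nose length, the reported tool height was about 37 mm too low. My first grasp closed on nothing above a module. I measured the offset by touching the desk and corrected for it from then on.
- **Second finned module:** The tool met a small unexplained force while closing on it and gripped it higher than planned. It still went in properly.
- **First nested module:** This finned module shifted by roughly 8 mm inside its nest while I was away from it. It stayed flat.

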